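Load the vial shaker, lock in the vials with the retaining rod, shut the lid and start it

ROBOT

A 6-joint arm with a two-finger parallel gripper is mounted at the origin on the work surface. World frame = base frame: x ahead of the robot, y to its left, z up, the work surface at z = 0. Lengths are in m, angles in degrees, forces in N, time in s.
With the tool pointing down it reaches from about 0.3 to 0.75 m from the base axis. Payload 8.5 kg.
Tool frame: the origin (TCP) lies midway between the tips of the shut fingers; the grasp point (between the pads) lies 19 mm behind it; y points along the fingers, z is the direction in which the jaws open and shut, and the axes are right-handed (so a half turn about y gives the same grasp; the last joint's range is limited). The gripper opens to 85 mm and grips with 20 to 120 N. Pads are 22 mm wide; open, the fingers measure 114 mm over their backs; the gripper's body (76 mm by 85 mm) begins 54 mm behind the grasp point. The pads swing forward as they close: fully open they stand 13 mm farther back than shut.
Start: joints at [62.493, 21.807, 74.336, -0, 83.858, -12.336], TCP at [0.144, 0.531, 0.231] pointing down, gripper open.
Joint ranges: [-178.18, 178.18], [-50.72, 133.34], [12.68, 142.11], [-81.47, 261.47], [9.98, 163.14], [-165.26, 165.26]. Speed limits (degrees/s): [136.94, 136.94, 180, 180, 180, 180].

INTERFACE

Orientations are given as a 3x3 rotation matrix whose columns are the frame's x, y, z axes.
In Python, from rig import status, imaging, job gives the robot as it stands. The module is installed in compiled form; this text tells all that it offers.
- The arm moves only by the tool jog_arm, never from a script. Its argument "rows" is a list of rows, each an object of numbers: "hand": the opening, from 0 (shut) to 1 (fully open); "dx", "dy", "dz": the shift along the tool's x, y, z in cm; "ax", "ay", "az": the turn, a rotation vector about the tool's x, y, z in degrees. In form: [{"hand": .., "dx": .., "dy": .., "dz": .., "ax": .., "ay": .., "az": ..}, ...]. A call has exactly 5 rows; each row shifts and turns the commanded pose from where the row before left it, along the tool's axes as they then stand; what a row does not reach is not made up. A row lasts 1/12 s, in which the tool goes at most 41.7 mm and 7.16 degrees, less where a joint would pass 70% of its speed; a pose out of reach is approached as far as the arm can. A call is refused whole if a number of a shift passes 4.17 or a number of a turn 7.16, either way. A call with a gripper value outside its range is refused whole. The fingers move at their own pace and stop on an object; "newtons" is the grip in N (left out, the last holds). Time passes only in rows, so rows that do not move let the fingers close, or fill a call up. It gives the time, the measured TCP pose, the force and the opening at its end, in the units of the state.
- status.observe(): the state, without advancing time (a new reading comes with each control period).
- imaging.get_image(name): name is "scene" or "side" or "wrist"; returns the picture (420x560x3 uint8, red, green, blue); there is no depth.
- imaging.camera_model(name): a dict with "K" (3x3 intrinsics, pixels), "distortion" ([k1, k2, p1, p2, k3] as OpenCV has them; the pictures are not rectified), "position" and "rotation" of the camera in the world; the wrist camera has in their place "tool_from_camera" (4x4, takes a point from camera to tool coordinates, whose origin is the TCP and whose axes are the tool frame's). Camera axes: x right, y down, z forward; pixel columns grow to the right and rows downward; lengths in m; the calibration is good to about 2 mm. A picture is of the moment at which its call begins: read the wrist's pose just before it. camera_model takes no time and is no camera call.
- job.close_job(): hands the job in, once; it reports no verdict.
The state is a dict: "time_s": time; "q": joint angles; "qvel": joint speeds; "joint_efforts": joint torques, N m; "position": TCP position; "tool_rot": TCP orientation; "ft_force": force on the tool from outside, world axes, zero at the start; "wrist_torque": the same for the moment, N m; "grip_width": finger opening in m.
Only numpy, scipy, OpenCV 4.12 (cv2) and the standard library are available. Lean on these libraries where they do the work, as an engineer would, in place of code of your own. Each camera call takes 0.05 s, during which the arm holds its last target.

TASK

Get the shaker running: stand every capped amber vial from the bench fully home in a well of its own, then thread the long retaining rod over the caps, entering at the end away from the lid's hinge, through the end plate, the middle lug and the other end plate until its handle rests against the first plate. Then swing the lid down and press it shut past its catches, and finally press the start button fully down and let go. Leave the other things on the bench where they are.

Things in the scene. Friction and masses are not known exactly. Their poses are not given: they have to be found in the camera images.
- shaker: fixed bench vial shaker, 174 (x) by 224 mm (y); origin at the centre of its underside, z up, console on its -x side (x -86 to -148, y +-75, 36 mm high). A block (70 x 200 mm, top 47 mm up) has 4 wells in a row along y. Along y, 3 aligned bores: end plates (170 mm wide, outer faces at y = +-110, tops 115 mm up) and a lug (36 mm wide, y +-5, top 112 mm up). Side walls at x = +-83, 52 mm high
- lid (a joint): angle (rad) of the clear flat lid (166 x 228 x 5 mm): 0 = shut and latched, 1.57 = upright. Hinge along the shaker's x at its y = -112 mm, 116 mm above the bench; at the start it leans back beyond the -y end. A stiff hinge (0.36 N m) holds it anywhere. Two spring catches stop it at about 0.065 rad: push its free (+y) end down past them (8 to 10 N) until it clicks to 0
- lid_edge (a point): middle of the lid's free edge on its outer (upper) face, 228 mm from the hinge; z of this frame is the outer face's outward normal, y points from the hinge to the edge
- start (a joint): travel (m) of the round grey push button on the console, 0 = up, 0.006 = fully down (about 5 N); springs back
- start_top (a point): centre of the button's top face (26 mm wide) when up, 58 mm above the bench; press downwards
- rod_handle (a point): centre of the retaining rod's dark handle, a bar 18 (x) x 60 (y) x 24 mm (z). A round rod, 10 mm thick and 232 mm long with a 10 mm taper at its tip, leaves the middle of the handle's -y face. 180 g, centre of mass 16 mm from here towards the tip. At the start it lies level on its handle on the bench, rod along the bench, axis 12 mm up, tip pointing roughly to the shaker's -y
- rod_shoulder (a point): centre of the handle's -y face, where the rod leaves it (30 mm from the handle's centre); same axes as rod_handle
- rod_tip (a point): tip of the rod, 262 mm from the handle's centre along the handle's -y; same axes
- vial0_mid (a point): centre of a capped amber glass vial, a 26 mm wide, 60 mm tall cylinder with a black cap (the top 16 mm), 60 g (mostly in its heavy foot), its z along its axis towards the cap; None if this vial is absent. Its foot is 1 mm narrower all round over the lowest 2 mm
- vial1_mid (a point): centre of a capped amber glass vial, a 26 mm wide, 60 mm tall cylinder with a black cap (the top 16 mm), 60 g (mostly in its heavy foot), its z along its axis towards the cap; None if this vial is absent. Its foot is 1 mm narrower all round over the lowest 2 mm
- vial2_mid (a point): centre of a capped amber glass vial, a 26 mm wide, 60 mm tall cylinder with a black cap (the top 16 mm), 60 g (mostly in its heavy foot), its z along its axis towards the cap; None if this vial is absent. Its foot is 1 mm narrower all round over the lowest 2 mm
- vial3_mid (a point): centre of a capped amber glass vial, a 26 mm wide, 60 mm tall cylinder with a black cap (the top 16 mm), 60 g (mostly in its heavy foot), its z along its axis towards the cap; None if this vial is absent. Its foot is 1 mm narrower all round over the lowest 2 mm
- well0 (a point): centre of the floor of the well at y = 60 mm, 25 mm above the bench; axes of the shaker. Well 28.5 mm wide, 22 mm deep. A vial fully home stands on it, its centre 30 mm above
- well1 (a point): centre of the floor of the well at y = 22 mm, 25 mm above the bench; axes of the shaker. Well 28.5 mm wide, 22 mm deep. A vial fully home stands on it, its centre 30 mm above
- well2 (a point): centre of the floor of the well at y = -22 mm, 25 mm above the bench; axes of the shaker. Well 28.5 mm wide, 22 mm deep. A vial fully home stands on it, its centre 30 mm above
- well3 (a point): centre of the floor of the well at y = -60 mm, 25 mm above the bench; axes of the shaker. Well 28.5 mm wide, 22 mm deep. A vial fully home stands on it, its centre 30 mm above
- bore0 (a point): outer mouth of the bore in the +y end plate, where the rod goes in: shaker y = 110 mm, on the bore's axis, x = 0, 95 mm above the bench; bore 14 mm wide; axes of the shaker, the rod travels along -y
- bore2 (a point): +y (inner) mouth of the bore in the -y end plate: shaker y = -100 mm, on the bore's axis, x = 0, 95 mm above the bench; bore 14 mm wide; axes of the shaker, the rod travels along -y
- dish: bystander: low clear petri dish, 60 mm wide, 14 mm high; origin at its underside
- stirrer: bystander: short glass stirring bar, 140 mm long, 8 mm thick; origin at its underside
- pot: bystander: small jar, 44 mm wide, 45 mm high; origin at its underside
- scoop: bystander: metal lab spoon, 160 mm long; origin at its underside
- stopper: bystander: rubber stopper, 28 mm wide, 24 mm high; origin at its underside
- beaker: bystander: empty glass beaker, 68 mm wide, 85 mm high; origin at its underside

How it is judged (in metres and radians):
On the way, in this order (a step that is already met when the one before it is completed fails the run):
1. every vial stands fully home in a well of its own (((horizontal distance between vial0_mid and well0 below 0.006 m and z of vial0_mid in the frame of well0 below 0.0345 m) or (horizontal distance between vial0_mid and well1 below 0.006 m and z of vial0_mid in the frame of well1 below 0.0345 m) or (horizontal distance between vial0_mid and well2 below 0.006 m and z of vial0_mid in the frame of well2 below 0.0345 m) or (horizontal distance between vial0_mid and well3 below 0.006 m and z of vial0_mid in the frame of well3 below 0.0345 m)) and angle between each of vial0_mid, vial1_mid, vial2_mid, vial3_mid's own z axis and vertical below 0.2 rad and ((horizontal distance between vial1_mid and well0 below 0.006 m and z of vial1_mid in the frame of well0 below 0.0345 m) or (horizontal distance between vial1_mid and well1 below 0.006 m and z of vial1_mid in the frame of well1 below 0.0345 m) or (horizontal distance between vial1_mid and well2 below 0.006 m and z of vial1_mid in the frame of well2 below 0.0345 m) or (horizontal distance between vial1_mid and well3 below 0.006 m and z of vial1_mid in the frame of well3 below 0.0345 m)) and ((horizontal distance between vial2_mid and well0 below 0.006 m and z of vial2_mid in the frame of well0 below 0.0345 m) or (horizontal distance between vial2_mid and well1 below 0.006 m and z of vial2_mid in the frame of well1 below 0.0345 m) or (horizontal distance between vial2_mid and well2 below 0.006 m and z of vial2_mid in the frame of well2 below 0.0345 m) or (horizontal distance between vial2_mid and well3 below 0.006 m and z of vial2_mid in the frame of well3 below 0.0345 m)) and ((horizontal distance between vial3_mid and well0 below 0.006 m and z of vial3_mid in the frame of well0 below 0.0345 m) or (horizontal distance between vial3_mid and well1 below 0.006 m and z of vial3_mid in the frame of well1 below 0.0345 m) or (horizontal distance between vial3_mid and well2 below 0.006 m and z of vial3_mid in the frame of well2 below 0.0345 m) or (horizontal distance between vial3_mid and well3 below 0.006 m and z of vial3_mid in the frame of well3 below 0.0345 m))), for 0.2 s.
2. the rod is through all three bores, its handle against the end plate (all of step 1 and x of rod_tip in the frame of bore2 between -0.006 and 0.006 m and z of rod_tip in the frame of bore2 between -0.007 and 0.007 m and x of rod_shoulder in the frame of bore0 between -0.005 and 0.005 m and z of rod_shoulder in the frame of bore0 between -0.006 and 0.006 m and y of rod_shoulder in the frame of bore0 below 0.005 m and angle between the y axis of rod_tip and the y axis of bore0, either way round below 0.05 rad), for 0.2 s.
3. the lid is shut past its catches (all of step 2 and value of joint lid below 0.02 rad), for 0.2 s.
4. the start button is pressed down (value of joint start above 0.0045 m), for 0.05 s.
At the end, for the whole second after the job is handed in: each vial stands in a well (foot within 4.5 mm of its floor, tilt under 0.2 rad); the rod is through all three bores, its handle within 5 mm of the end plate; the lid is latched (below 0.02 rad); the button was then pressed (4.5 mm) and let go (all of step 3 and value of joint start below 0.0015 m and linear speed of rod below 0.02 m/s); the robot touches nothing.
It fails at once if another thing on the bench is moved more than 6 cm (distance of any of dish, stirrer, pot, scoop, stopper, beaker from where it was at the start of the episode above 0.06 m).
Of vial0, vial1, vial2, vial3 only 2 to 4 are there at a start; the rules pass over those that are not, and their reading is None.
At some moment in a run one of vial0, vial1, vial2, vial3, rod may be knocked a few centimetres aside while the robot is not near it.
It also fails if it takes over 210 s, if anything falls off the work surface, if the arm or the gripper's body presses on something with over 40 N, if the wrist force passes 120 N, or if a joint passes its speed limit or range.

## Working session

There is one attempt and no reset: what is moved stays moved. The work goes in short steps, Python scripts to look and compute and a tool call to move; the robot and the scene stay as the last step left them, time stands still between calls to the robot, and variables do not carry over. Pictures are saved under pics/ and viewed, and the job is handed in when it is done.

Besides the shell and the picture viewer there is one more tool, called after "Call:" as name(argument=value, ...) on one line, values as JSON. jog_arm: Moves the arm, as the interface text tells. Its arguments: {"type":"object","properties":{"rows":{"type":"array"},"newtons":{"type":"number"}},"required":["rows"]}

```bash
mkdir -p pics; cat > h.py <<'E'
import numpy as np, cv2
from rig import status, imaging, job
np.set_printoptions(precision=4,suppress=True)
def snap(name,fn):
    s=status.observe()
    im=np.array(imaging.get_image(name))
    cv2.imwrite('pics/'+fn,cv2.cvtColor(im,cv2.COLOR_RGB2BGR)); np.save('pics/'+fn[:-4]+'.npy',im)
    return s,im
def cam(name,s=None):
    m=imaging.camera_model(name)
    K=np.array(m['K']);d=np.array(m['distortion'])
    if name=='wrist':
        T=np.eye(4);T[:3,:3]=np.array(s['tool_rot']);T[:3,3]=s['position']
        T=T@np.array(m['tool_from_camera']);R=T[:3,:3];p=T[:3,3]
    else: R=np.array(m['rotation']);p=np.array(m['position'])
    return K,d,R,p
def proj(c,P):
    K,d,R,p=c
    P=np.atleast_2d(np.array(P,float))
    q=(P-p)@R
    rv=np.zeros(3)
    return cv2.projectPoints(q.reshape(-1,1,3),rv,rv,K,d)[0].reshape(-1,2)
def ray(c,uv):
    K,d,R,p=c
    n=cv2.undistortPoints(np.array(uv,float).reshape(-1,1,2),K,d).reshape(-1,2)
    return p,np.c_[n,np.ones(len(n))]@R.T
def onz(c,uv,z):
    p,r=ray(c,uv); t=(z-p[2])/r[:,2]; return p+r*t[:,None]
E
python3 - <<'E'
from h import *
for n in ['scene','side','wrist']:
    s,im=snap(n,n+'0.png'); c=cam(n,s); print(n,c[3],c[2][:,2]); print(c[0],c[1])
print(s)
E
```

```text
scene [ 1.3541 -0.2435  0.7342] [-0.7754  0.2275 -0.5891]
[[403.783    0.     277.741 ]
 [  0.     403.783  213.6424]
 [  0.       0.       1.    ]] [-0.078  0.     0.     0.     0.   ]
side [0.4231 0.7407 0.5946] [ 0.1095 -0.8373 -0.5357]
[[380.5713   0.     277.3953]
 [  0.     380.5713 210.5747]
 [  0.       0.       1.    ]] [-0.0983  0.      0.      0.      0.    ]
wrist [0.0629 0.5525 0.3743] [ 0.316  -0.0865 -0.9448]
[[348.1735   0.     283.1276]
 [  0.     348.1735 209.0931]
 [  0.       0.       1.    ]] [-0.0413  0.      0.      0.      0.    ]
{'time_s': 0.1, 'q': array([ 62.4927,  21.8373,  74.3779,  -0.0012,  83.8575, -12.3344]), 'qvel': array([-0.0171, -0.0275, -0.1214, -0.0146, -0.0061, -0.0207]), 'joint_efforts': array([  0.0052, -44.9222, -23.1661,  -0.0001,   0.0036,  -0.    ]), 'position': array([0.1438, 0.5306, 0.2308]), 'tool_rot': array([[ 0.9651, -0.0006,  0.2617],
       [-0.2617, -0.0011,  0.9651],
       [-0.0003, -1.    , -0.0012]]), 'ft_force': array([-0.2562,  0.047 , -0.3514]), 'wrist_torque': array([ 0.0248, -0.0016,  0.013 ]), 'grip_width': 0.08535063247649013}
```

View pics/scene0.png

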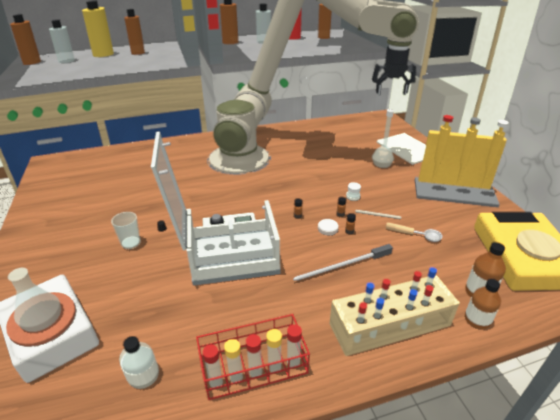

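View pics/side0.png

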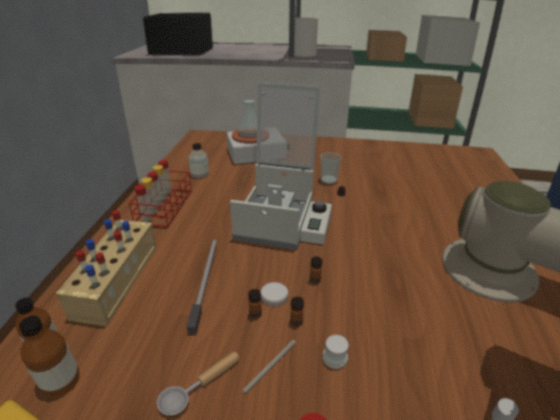

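View pics/wrist0.png

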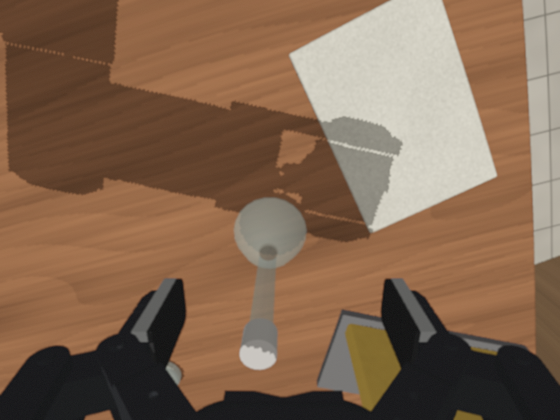

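Three vials (scene ≈ (298,208), (342,206), (350,224)), the rod with its handle at (383,251), and the shaker at (232,245) with its lid leaning left. Next I zoom in.

```bash
python3 - <<'E'
import cv2
a=cv2.imread('pics/scene0.png');b=cv2.imread('pics/side0.png')
cv2.imwrite('pics/sc1.png',cv2.resize(a[125:285,140:300],None,fx=5,fy=3.75*4/3*0.75,interpolation=cv2.INTER_CUBIC)[:600,:800])
cv2.imwrite('pics/sc2.png',cv2.resize(a[175:285,280:440],None,fx=5,fy=5,interpolation=cv2.INTER_CUBIC))
cv2.imwrite('pics/sd1.png',cv2.resize(b[150:250,220:350],None,fx=6,fy=6,interpolation=cv2.INTER_CUBIC))
cv2.imwrite('pics/sd2.png',cv2.resize(b[235:370,180:360],None,fx=4.4,fy=4.4,interpolation=cv2.INTER_CUBIC))
E
```

```text
(no output)
```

View pics/sc1.png

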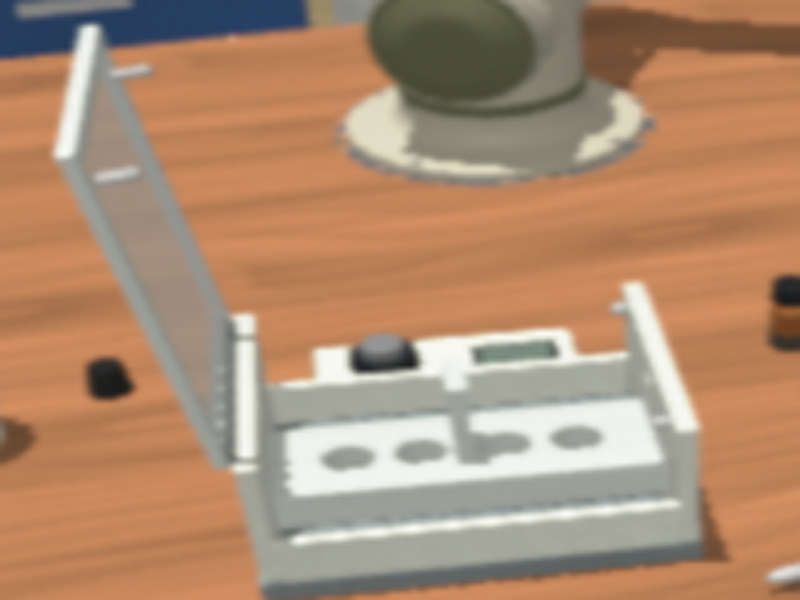

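View pics/sc2.png

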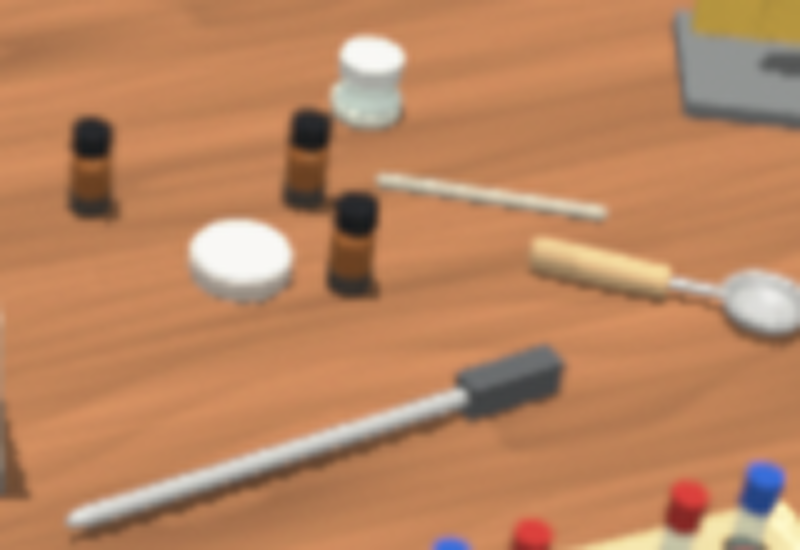

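View pics/sd1.png

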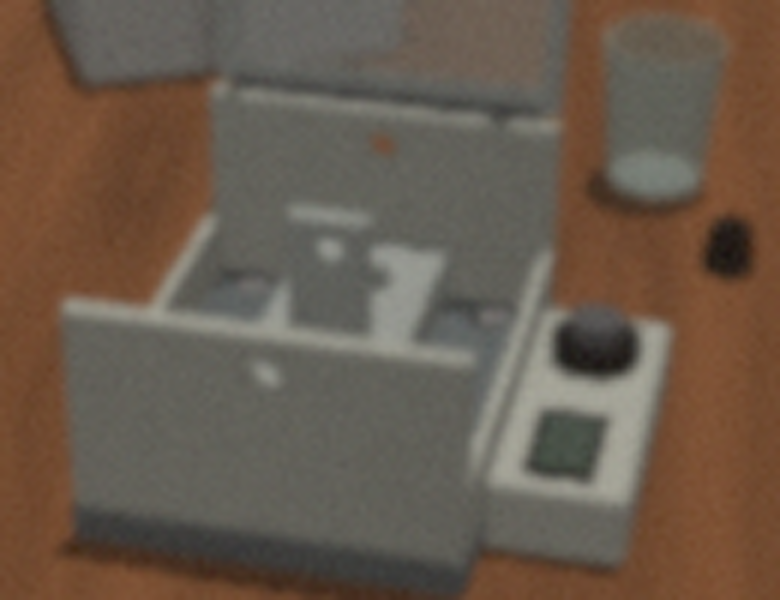

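View pics/sd2.png

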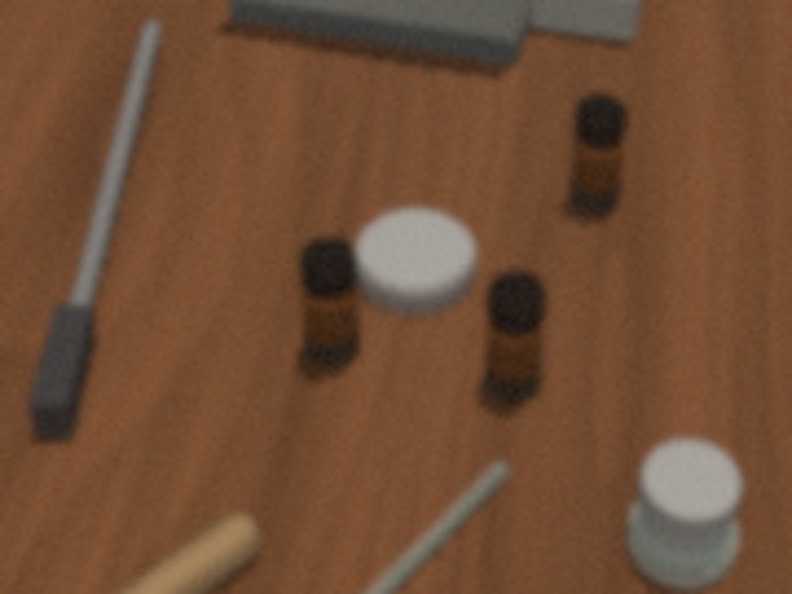

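```bash
cat > fit0.py <<'E'
from h import *
from scipy.optimize import least_squares
cs=cam('scene');cd=cam('side')
S=[((690,428),(85,108,115)),((700,552),(87,112,0)),((268,595),(87,-112,0)),((348,458),(0,-60,47)),((420,451),(0,-22,47)),((508,443),(0,22,47)),((577,437),(0,60,47))]
D=[((63,308),(85,110,115)),((473,360),(-85,110,115)),((266,374),(0,110,95)),((328,250),(0,5,95)),((383,143),(0,-100,95)),((75,540),(87,112,0)),((462,592),(-87,112,0)),((212,88),(85,-105,115)),((560,122),(-85,-105,115))]
us=np.array([[140+(p[0]+.5)/5-.5,125+(p[1]+.5)/3.75-.5] for p,_ in S]);ps=np.array([q for _,q in S])/1e3
ud=np.array([[220+(p[0]+.5)/6-.5,150+(p[1]+.5)/6-.5] for p,_ in D]);pd=np.array([q for _,q in D])/1e3
def W(x,P):
    c,s=np.cos(x[2]),np.sin(x[2]);R=np.array([[c,-s,0],[s,c,0],[0,0,1]]);return P@R.T+[x[0],x[1],0]
def f(x): return np.r_[(proj(cs,W(x,ps))-us).ravel(),(proj(cd,W(x,pd))-ud).ravel()]
r=least_squares(f,[0.5,-0.1,0.1],loss='soft_l1')
print(r.x,np.degrees(r.x[2]),np.abs(r.fun).max());print(f(r.x).reshape(-1,2))
X=r.x
for n,p in dict(bore0=(0,110,95),bore2=(0,-100,95),w0=(0,60,25),w1=(0,22,25),w2=(0,-22,25),w3=(0,-60,25)).items(): print(n,W(X,np.array(p)/1e3))
# button, z=58
u=np.array([[140+385.5/5-.5,125+347.5/3.75-.5]]);print('btn',onz(cs,u,.058))
u=np.array([[220+(597.5)/6-.5,150+(315.5)/6-.5]]);print('btn',onz(cd,u,.058))
# vials: cap top centers & foot
a=lambda L:np.array([[280+(x+.5)/5-.5,175+(y+.5)/5-.5] for x,y in L]); b=lambda L:np.array([[180+(x+.5)/4.4-.5,235+(y+.5)/4.4-.5] for x,y in L])
print('vial scene ',onz(cs,a([(92,130),(311,121),(357,205)]),.06)); print('side',onz(cd,b([(602,108),(517,288),(330,253)]),.06))
print('rod tip/should/handle sc',onz(cs,a([(75,520),(465,398)]),.012),onz(cs,a([(513,368)]),.024))
print('sd',onz(cd,b([(152,25),(78,310)]),.012),onz(cd,b([(63,355)]),.024))
print('dish',onz(cs,a([(242,247)]),.014),'stirrer',onz(cs,a([(380,180),(603,212)]),.004),'scoop',onz(cs,a([(535,250),(765,305)]),.01),'pot',onz(cs,a([(373,52)]),.045))
E
python3 fit0.py
```

```text
[ 0.5445 -0.1327 -0.1039] -5.9517132711095035 3.156726435962355
[[ 0.3354  0.8256]
 [ 0.3157  2.5866]
 [-1.5479  3.1567]
 [-0.5093  0.3551]
 [-0.3413  0.4085]
 [-1.2202  0.4542]
 [-0.7147  0.2627]
 [ 0.1982  0.9015]
 [ 0.3201  1.3625]
 [ 0.0441  1.3961]
 [ 0.1914  1.2416]
 [-0.1516  1.5592]
 [-0.0907  0.3955]
 [ 1.1202  1.8718]
 [ 0.3186  0.55  ]
 [ 0.223   1.3603]]
bore0 [ 0.5559 -0.0233  0.095 ]
bore2 [ 0.5341 -0.2321  0.095 ]
w0 [ 0.5507 -0.073   0.025 ]
w1 [ 0.5468 -0.1108  0.025 ]
w2 [ 0.5422 -0.1546  0.025 ]
w3 [ 0.5383 -0.1923  0.025 ]
btn [[ 0.4293 -0.1518  0.058 ]]
btn [[ 0.4258 -0.1572  0.058 ]]
vial scene  [[0.4216 0.0931 0.06  ]
 [0.4512 0.2212 0.06  ]
 [0.5367 0.2114 0.06  ]]
side [[0.4214 0.0898 0.06  ]
 [0.4521 0.218  0.06  ]
 [0.5369 0.2082 0.06  ]]
rod tip/should/handle sc [[ 0.6791 -0.0031  0.012 ]
 [ 0.6549  0.2251  0.012 ]] [[0.6526 0.2532 0.024 ]]
sd [[ 0.6829 -0.0068  0.012 ]
 [ 0.6574  0.2149  0.012 ]] [[0.651  0.2531 0.024 ]]
dish [[0.4989 0.1604 0.014 ]] stirrer [[0.4491 0.274  0.004 ]
 [0.5199 0.39   0.004 ]] scoop [[0.548  0.3266 0.01  ]
 [0.6334 0.4279 0.01  ]] pot [[0.3699 0.3022 0.045 ]]
```

Call:
jog_arm(rows=[{"hand":1,"dy":-2},{"hand":1,"dy":-3},{"hand":1,"dy":-3},{"hand":1,"dy":-2,"ay":4},{"hand":0.6,"ay":7}])

```text
invalid input at $.rows[0]: expected keys hand, dx, dy, dz, ax, ay, az
```

Call:
jog_arm(rows=[{"hand":0.6,"ay":7},{"hand":0.6,"ay":7},{"hand":0.6,"ay":7},{"hand":0.6,"ay":7},{"hand":0.6,"ay":7}])

```text
invalid input at $.rows[0]: expected keys hand, dx, dy, dz, ax, ay, az
```

Call:
jog_arm(rows=[{"hand":0.6,"ay":7},{"hand":0.6,"ay":7},{"hand":0.6,"ay":7},{"hand":0.6,"ay":7},{"hand":0.6,"ay":6.8}])

```text
invalid input at $.rows[0]: expected keys hand, dx, dy, dz, ax, ay, az
```

```bash
cat >> h.py <<'E'
def rel(tgt,pr=True):
    "shift in tool axes (cm) to reach TCP target"
    s=status.observe(); R=np.array(s['tool_rot']); d=R.T@(np.array(tgt)-s['position'])*100
    if pr: print('t',round(s['time_s'],2),'pos',s['position'],'yawz',round(np.degrees(np.arctan2(R[1,2],R[0,2])),2),'y',R[:,1],'q',np.round(s['q'],1),'F',np.round(s['ft_force'],1),'w',round(s['grip_width'],4),'\n shift cm',d.round(2))
    return d
E
python3 -c "
from h import *
rel([.47,.12,.33])"
```

```text
t 0.15 pos [0.1439 0.5306 0.2309] yawz 74.83 y [-0.0005 -0.0009 -1.    ] q [ 62.5  21.8  74.4  -0.   83.9 -12.3] F [ 0.4  0.2 -0.1] w 0.0853 
 shift cm [ 42.22  -9.89 -31.11]
```

All keys are needed.

Call:
jog_arm(rows=[{"hand":1,"dx":0,"dy":-2,"dz":0,"ax":0,"ay":0,"az":0},{"hand":1,"dx":0,"dy":-3,"dz":0,"ax":0,"ay":0,"az":0},{"hand":1,"dx":0,"dy":-3,"dz":0,"ax":0,"ay":0,"az":0},{"hand":1,"dx":0,"dy":-2,"dz":0,"ax":0,"ay":4,"az":0},{"hand":0.6,"dx":0,"dy":0,"dz":0,"ax":0,"ay":7,"az":0}])

```text
time_s: 0.57
position: [0.1443, 0.5316, 0.3357]
tool_rot: [[0.896, 0.003, 0.444], [-0.444, 0.007, 0.896], [0.0, -1.0, 0.008]]
ft_force: [-0.2, 0.2, 0.0]
grip_width: 0.0757
```

Call:
jog_arm(rows=[{"hand":0.6,"dx":0,"dy":0,"dz":0,"ax":0,"ay":7,"az":0},{"hand":0.6,"dx":0,"dy":0,"dz":0,"ax":0,"ay":7,"az":0},{"hand":0.6,"dx":0,"dy":0,"dz":0,"ax":0,"ay":7,"az":0},{"hand":0.6,"dx":0,"dy":0,"dz":0,"ax":0,"ay":7,"az":0},{"hand":0.6,"dx":0,"dy":0,"dz":0,"ax":0,"ay":7,"az":0}])

```text
time_s: 0.98
position: [0.1439, 0.5307, 0.331]
tool_rot: [[0.477, -0.0, 0.879], [-0.879, -0.001, 0.477], [0.0, -1.0, -0.001]]
ft_force: [-0.7, 0.3, -0.2]
grip_width: 0.0513
```

Call:
jog_arm(rows=[{"hand":0.6,"dx":0,"dy":0,"dz":0,"ax":0,"ay":7,"az":0},{"hand":0.6,"dx":0,"dy":0,"dz":0,"ax":0,"ay":7,"az":0},{"hand":0.6,"dx":0,"dy":0,"dz":0,"ax":0,"ay":7,"az":0},{"hand":0.6,"dx":0,"dy":0,"dz":0,"ax":0,"ay":7,"az":0},{"hand":0.6,"dx":0,"dy":0,"dz":0,"ax":0,"ay":6.8,"az":0}])

```text
time_s: 1.4
position: [0.1439, 0.5307, 0.331]
tool_rot: [[-0.11, -0.0, 0.994], [-0.994, -0.001, -0.11], [0.001, -1.0, -0.0]]
ft_force: [-0.2, 0.7, -0.1]
grip_width: 0.0513
```

```bash
python3 -c "
from h import *
rel([.47,.12,.33])"
```

```text
t 1.4 pos [0.1439 0.5307 0.331 ] yawz -6.32 y [-0.0003 -0.0006 -1.    ] q [62.5 19.  62.4 -0.  98.6 68.8] F [-0.2  0.7 -0.1] w 0.0513 
 shift cm [37.24  0.12 36.93]
```

Call:
jog_arm(rows=[{"hand":0.6,"dx":2.5,"dy":0,"dz":2.5,"ax":0,"ay":-0.37,"az":0},{"hand":0.6,"dx":2.5,"dy":0,"dz":2.5,"ax":0,"ay":0,"az":0},{"hand":0.6,"dx":2.5,"dy":0,"dz":2.5,"ax":0,"ay":0,"az":0},{"hand":0.6,"dx":2.5,"dy":0,"dz":2.5,"ax":0,"ay":0,"az":0},{"hand":0.6,"dx":2.5,"dy":0,"dz":2.5,"ax":0,"ay":0,"az":0}])

```text
time_s: 1.82
position: [0.2565, 0.3926, 0.3311]
tool_rot: [[-0.097, -0.0, 0.995], [-0.995, -0.0, -0.097], [0.0, -1.0, -0.0]]
ft_force: [0.4, 1.1, -0.4]
grip_width: 0.0509
```

Call:
jog_arm(rows=[{"hand":0.6,"dx":2.5,"dy":0,"dz":2.5,"ax":0,"ay":0,"az":0},{"hand":0.6,"dx":2.5,"dy":0,"dz":2.5,"ax":0,"ay":0,"az":0},{"hand":0.6,"dx":2.5,"dy":0,"dz":2.5,"ax":0,"ay":0,"az":0},{"hand":0.6,"dx":2.5,"dy":0,"dz":2.5,"ax":0,"ay":0,"az":0},{"hand":0.6,"dx":2.5,"dy":0,"dz":2.5,"ax":0,"ay":0,"az":0}])

```text
time_s: 2.23
position: [0.3688, 0.2559, 0.3313]
tool_rot: [[-0.098, -0.0, 0.995], [-0.995, -0.0, -0.098], [0.0, -1.0, -0.0]]
ft_force: [0.1, 0.7, 0.8]
grip_width: 0.0515
```

Call:
jog_arm(rows=[{"hand":0.6,"dx":2.5,"dy":0,"dz":2.5,"ax":0,"ay":0,"az":0},{"hand":0.6,"dx":2.5,"dy":0,"dz":2.5,"ax":0,"ay":0,"az":0},{"hand":0.6,"dx":2.5,"dy":0,"dz":2.5,"ax":0,"ay":0,"az":0},{"hand":0.6,"dx":2,"dy":0,"dz":1.5,"ax":0,"ay":0,"az":0},{"hand":0.6,"dx":0,"dy":0,"dz":0,"ax":0,"ay":0,"az":0}])

```text
time_s: 2.65
position: [0.4505, 0.1508, 0.3305]
tool_rot: [[-0.102, -0.001, 0.995], [-0.995, -0.001, -0.102], [0.001, -1.0, -0.001]]
ft_force: [-0.2, 0.6, 0.1]
grip_width: 0.0509
```

```bash
python3 -c "
from h import *
rel([.47,.12,.33]); snap('wrist','w1.png')"
```

```text
t 2.65 pos [0.4505 0.1508 0.3305] yawz -5.86 y [-0.0011 -0.0011 -1.    ] q [ 4.2 10.9 73.7 -0.1 95.5 10.1] F [-0.2  0.6  0.1] w 0.0509 
 shift cm [2.87 0.05 2.25]
```

View pics/w1.png

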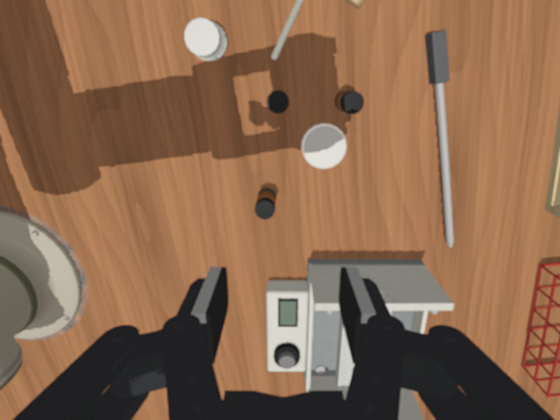

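Wrist view: vial caps at (266,209), (278,101), (352,102); rod handle at (438,57), tip (450,243); shaker at bottom with button (287,355).

```bash
python3 - <<'E'
from h import *
s=dict(position=[.4505,.1508,.3305]); 
s=status.observe();c=cam('wrist',s)
print(onz(c,[(265.5,209),(278,101),(352,101.5)],.06)); print(onz(c,[(437,45),(440,82)],.024),onz(c,[(450,244),(439.5,84)],.012))
print('btn',onz(c,[(287,356)],.058))
im=cv2.imread('pics/w1.png')
cv2.imwrite('pics/w1a.png',cv2.resize(im[80:230,220:400],None,fx=4,fy=4,interpolation=cv2.INTER_CUBIC))
rel([.545,-.06,.38])
E
```

```text
[[0.4217 0.0957 0.06  ]
 [0.4511 0.2238 0.06  ]
 [0.5352 0.2149 0.06  ]]
[[0.6461 0.2688 0.024 ]
 [0.651  0.2261 0.024 ]] [[ 0.6806 -0.0019  0.012 ]
 [ 0.6556  0.2235  0.012 ]]
btn [[ 0.426  -0.1394  0.058 ]]
t 2.7 pos [0.4494 0.1525 0.3307] yawz -5.8 y [-0.0013 -0.0002 -1.    ] q [ 4.4 10.9 73.7 -0.  95.5 10.2] F [0.4 0.1 0.4] w 0.0508 
 shift cm [20.18 -4.94 11.66]
```

View pics/w1a.png

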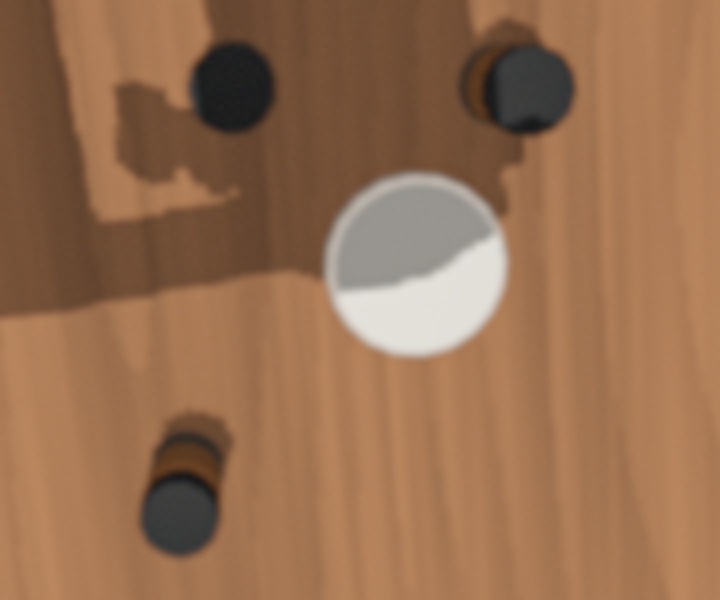

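Call:
jog_arm(rows=[{"hand":1,"dx":2.5,"dy":-0.6,"dz":1.4,"ax":0,"ay":0,"az":0},{"hand":1,"dx":2.5,"dy":-0.6,"dz":1.4,"ax":0,"ay":0,"az":0},{"hand":1,"dx":2.5,"dy":-0.6,"dz":1.5,"ax":0,"ay":0,"az":0},{"hand":1,"dx":2.5,"dy":-0.6,"dz":1.5,"ax":0,"ay":0,"az":0},{"hand":1,"dx":2.5,"dy":-0.6,"dz":1.5,"ax":0,"ay":0,"az":0}])

```text
time_s: 3.12
position: [0.5089, 0.0225, 0.3617]
tool_rot: [[-0.096, -0.0, 0.995], [-0.995, 0.0, -0.096], [-0.0, -1.0, -0.0]]
ft_force: [0.8, 0.2, 0.8]
grip_width: 0.0851
```

Call:
jog_arm(rows=[{"hand":1,"dx":2.5,"dy":-0.6,"dz":1.5,"ax":0,"ay":0,"az":0},{"hand":1,"dx":2.5,"dy":-0.6,"dz":1.5,"ax":0,"ay":0,"az":0},{"hand":1,"dx":2.5,"dy":-0.6,"dz":1.5,"ax":0,"ay":0,"az":0},{"hand":1,"dx":0,"dy":0,"dz":0,"ax":0,"ay":0,"az":0},{"hand":1,"dx":0,"dy":0,"dz":0,"ax":0,"ay":0,"az":0}])

```text
time_s: 3.53
position: [0.5466, -0.0564, 0.3789]
tool_rot: [[-0.098, -0.001, 0.995], [-0.995, 0.001, -0.098], [-0.0, -1.0, -0.001]]
ft_force: [0.3, 1.4, 0.7]
grip_width: 0.0855
```

```bash
python3 -c "
from h import *
rel([.545,-.06,.38]); s,im=snap('wrist','w2.png'); np.save('pics/w2pose.npy',np.c_[s['tool_rot'],s['position']]); rel([.545,-.06,.38])
cv2.imwrite('pics/w2a.png',cv2.resize(cv2.imread('pics/w2.png')[60:400,180:470],None,fx=1.76,fy=1.76,interpolation=cv2.INTER_CUBIC))"
```

```text
t 3.53 pos [ 0.5466 -0.0564  0.3789] yawz -5.64 y [-0.0008  0.0005 -1.    ] q [-18.2  18.6  55.5   0.  106.  -12.6] F [0.3 1.4 0.7] w 0.0855 
 shift cm [ 0.37 -0.11 -0.12]
t 3.58 pos [ 0.5462 -0.0556  0.3791] yawz -5.58 y [-0.0006  0.0006 -1.    ] q [-18.2  18.5  55.5   0.  106.  -12.6] F [-0.6  1.9  0.8] w 0.0854 
 shift cm [ 0.45 -0.09 -0.08]
```

View pics/w2.png

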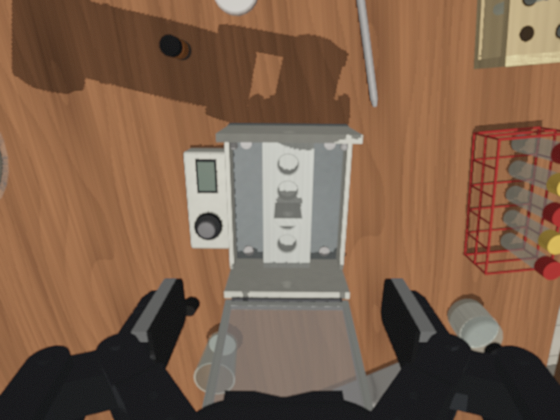

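```bash
python3 -c "
from h import *
im=cv2.imread('pics/w2.png')
cv2.imwrite('pics/w2b.png',cv2.resize(im[110:310,180:380],None,fx=3,fy=3,interpolation=cv2.INTER_CUBIC))"
```

```text
(no output)
```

View pics/w2b.png

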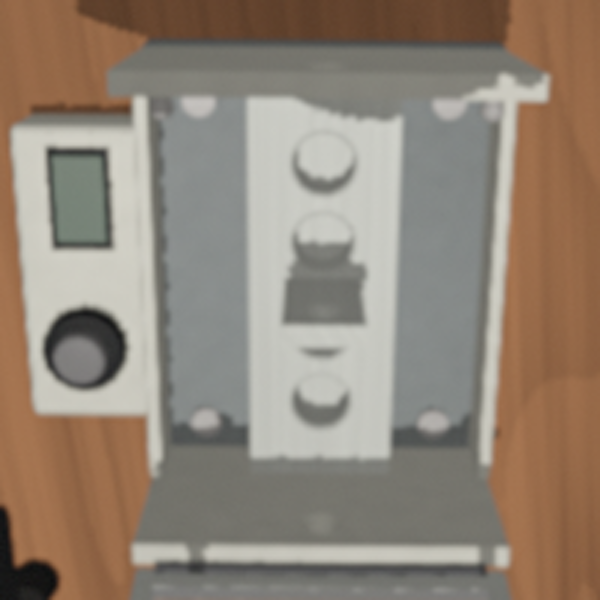

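```bash
cat > fit1.py <<'E'
from h import *
import io,contextlib
with contextlib.redirect_stdout(io.StringIO()): exec(open('fit0.py').read())
P=np.load('pics/w2pose.npy');cw=cam('wrist',dict(tool_rot=P[:,:3],position=P[:,3]))
Wp=[((324,161),(0,60,47)),((323,241),(0,22,47)),((321,399),(0,-60,47)),((132,546),(-85,-100,115)),((508,549),(85,-100,115)),((321,523),(0,-100,95)),((248,458),(-35,-100,47)),((391,458),(35,-100,47))]
uw=np.array([[180+(p[0]+.5)/3-.5,110+(p[1]+.5)/3-.5] for p,_ in Wp]);pw=np.array([q for _,q in Wp])/1e3
fw=lambda x:(proj(cw,W(x,pw))-uw).ravel()
r1=least_squares(fw,X);print('wrist only',r1.x,np.degrees(r1.x[2]));print(r1.fun.reshape(-1,2))
r2=least_squares(lambda x:np.r_[f(x),fw(x)],X,loss='soft_l1');print('all',r2.x,np.degrees(r2.x[2]));print(fw(r2.x).reshape(-1,2))
print('btn',onz(cw,[(180+80.5/3-.5,110+358.5/3-.5)],.058))
for n in r1.x,r2.x: print([ (k,W(n,np.array([0,v,25])/1e3)) for k,v in dict(w0=60,w3=-60).items()])
E
python3 fit1.py
```

```text
wrist only [ 0.5456 -0.1296 -0.1077] -6.172153156409103
[[-0.0235 -0.3647]
 [-0.0587 -0.5668]
 [-0.1332 -0.3915]
 [ 0.0064 -2.0307]
 [ 0.3651 -1.9379]
 [-0.2237 -1.4817]
 [ 1.0448  3.5302]
 [-0.9939  3.9378]]
all [ 0.545  -0.1313 -0.1048] -6.0020119060137365
[[-0.4728  0.8971]
 [-0.417   0.6349]
 [-0.3096  0.6899]
 [-0.0098 -0.7361]
 [ 0.1903 -0.9672]
 [-0.3269 -0.3812]
 [ 0.9771  4.6178]
 [-1.1115  4.9044]]
btn [[ 0.4263 -0.1522  0.058 ]]
[('w0', array([ 0.552 , -0.0699,  0.025 ])), ('w3', array([ 0.5391, -0.1892,  0.025 ]))]
[('w0', array([ 0.5512, -0.0716,  0.025 ])), ('w3', array([ 0.5387, -0.191 ,  0.025 ]))]
```

```bash
sed -i 's/,((248,458),(-35,-100,47)),((391,458),(35,-100,47))//' fit1.py; python3 fit1.py
```

```text
wrist only [ 0.5454 -0.1313 -0.108 ] -6.186003314046531
[[ 0.0026  0.8547]
 [-0.0393  0.5939]
 [-0.1274  0.6516]
 [ 0.0834 -0.9507]
 [ 0.2846 -0.8344]
 [-0.2244 -0.4208]]
all [ 0.5449 -0.1318 -0.1049] -6.008983343484588
[[-0.4438  1.2692]
 [-0.3919  0.9891]
 [-0.2924  1.0082]
 [ 0.0292 -0.4093]
 [ 0.1811 -0.6279]
 [-0.3121 -0.0575]]
btn [[ 0.4263 -0.1522  0.058 ]]
[('w0', array([ 0.5519, -0.0716,  0.025 ])), ('w3', array([ 0.539 , -0.1909,  0.025 ]))]
[('w0', array([ 0.5512, -0.0722,  0.025 ])), ('w3', array([ 0.5387, -0.1915,  0.025 ]))]
```

```bash
python3 -c "
from h import *
rel([.4216,.0935,.14])"
```

```text
t 3.58 pos [ 0.5462 -0.0556  0.3791] yawz -5.58 y [-0.0006  0.0006 -1.    ] q [-18.2  18.5  55.5   0.  106.  -12.6] F [-0.6  1.9  0.8] w 0.0854 
 shift cm [-13.61  23.92 -13.83]
```

Call:
jog_arm(rows=[{"hand":0.55,"dx":-1.7,"dy":2.0,"dz":-1.7,"ax":0,"ay":0.5,"az":0},{"hand":0.55,"dx":-1.7,"dy":2.7,"dz":-1.7,"ax":0,"ay":0,"az":0},{"hand":0.55,"dx":-1.7,"dy":3.2,"dz":-1.7,"ax":0,"ay":0,"az":0},{"hand":0.55,"dx":-1.7,"dy":3.2,"dz":-1.7,"ax":0,"ay":0,"az":0},{"hand":0.55,"dx":-1.7,"dy":3.2,"dz":-1.7,"ax":0,"ay":0,"az":0}])

```text
time_s: 4.0
position: [0.4686, 0.0394, 0.2354]
tool_rot: [[-0.104, 0.001, 0.995], [-0.995, 0.0, -0.104], [-0.0, -1.0, 0.001]]
ft_force: [0.9, -0.8, -0.7]
grip_width: 0.047
```

Call:
jog_arm(rows=[{"hand":0.55,"dx":-1.7,"dy":3.2,"dz":-1.7,"ax":0,"ay":0,"az":0},{"hand":0.55,"dx":-1.7,"dy":3.2,"dz":-1.8,"ax":0,"ay":0,"az":0},{"hand":0.55,"dx":-1.7,"dy":3.2,"dz":-1.8,"ax":0,"ay":0,"az":0},{"hand":0.55,"dx":0,"dy":0,"dz":0,"ax":0,"ay":0,"az":0},{"hand":0.55,"dx":0,"dy":0,"dz":0,"ax":0,"ay":0,"az":0}])

```text
time_s: 4.42
position: [0.4216, 0.095, 0.1399]
tool_rot: [[-0.103, -0.003, 0.995], [-0.995, 0.0, -0.103], [0.0, -1.0, -0.003]]
ft_force: [0.4, -0.3, 0.6]
grip_width: 0.0468
```

```bash
python3 -c "
from h import *
rel([.4216,.0935,.03]); snap('wrist','w3.png'); rel([.4216,.0935,.03])"
```

```text
t 4.42 pos [0.4216 0.095  0.1399] yawz -5.9 y [-0.0026  0.0002 -1.    ] q [ -3.1  16.1 100.5   0.   63.6   2.8] F [ 0.4 -0.3  0.6] w 0.0468 
 shift cm [ 0.15 10.99  0.05]
t 4.47 pos [0.4233 0.0943 0.141 ] yawz -5.97 y [ 0.0009 -0.     -1.    ] q [ -3.2  16.  100.3   0.   63.6   2.8] F [0.1 0.2 0.2] w 0.0471 
 shift cm [ 0.1  11.1  -0.17]
```

View pics/w3.png

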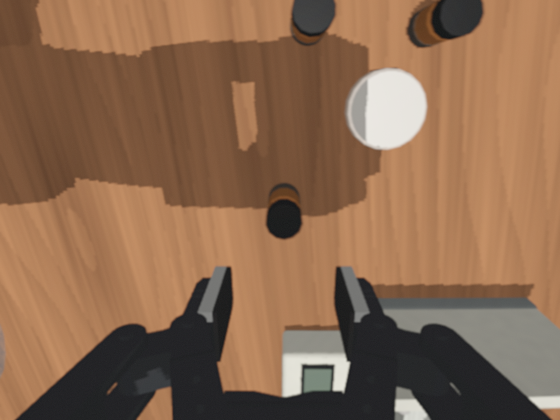

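```bash
python3 -c "
from h import *
s=status.observe()
print(s['position'])
c=cam('wrist',s);print(onz(c,[(284,220)],.06)); print(onz(c,[(284,189.5)],.01))
print(proj(c,[[.4216,.0935,.06]]))
rel([.4216,.0935,.03])"
```

```text
[0.4233 0.0943 0.141 ]
[[0.4247 0.0927 0.06  ]]
[[0.4256 0.1002 0.01  ]]
[[279.4412 219.3102]]
t 4.47 pos [0.4233 0.0943 0.141 ] yawz -5.97 y [ 0.0009 -0.     -1.    ] q [ -3.2  16.  100.3   0.   63.6   2.8] F [0.1 0.2 0.2] w 0.0471 
 shift cm [ 0.1  11.1  -0.17]
```

Call:
jog_arm(rows=[{"hand":0.55,"dx":0.1,"dy":2.5,"dz":-0.05,"ax":0,"ay":0,"az":0},{"hand":0.55,"dx":0,"dy":3,"dz":0,"ax":0,"ay":0,"az":0},{"hand":0.55,"dx":0,"dy":3,"dz":0,"ax":0,"ay":0,"az":0},{"hand":0.55,"dx":0,"dy":2.5,"dz":0,"ax":0,"ay":0,"az":0},{"hand":0.55,"dx":0,"dy":0,"dz":0,"ax":0,"ay":0,"az":0}])

```text
time_s: 4.88
position: [0.4225, 0.0921, 0.0283]
tool_rot: [[-0.107, -0.004, 0.994], [-0.994, 0.0, -0.107], [0.0, -1.0, -0.004]]
ft_force: [0.5, 0.1, 0.4]
grip_width: 0.0468
```

Call:
jog_arm(newtons=30, rows=[{"hand":0.2,"dx":0,"dy":0,"dz":0,"ax":0,"ay":0,"az":0},{"hand":0.1,"dx":0,"dy":0,"dz":0,"ax":0,"ay":0,"az":0},{"hand":0.1,"dx":0,"dy":0,"dz":0,"ax":0,"ay":0,"az":0},{"hand":0.1,"dx":0,"dy":0,"dz":0,"ax":0,"ay":0,"az":0},{"hand":0.1,"dx":0,"dy":0,"dz":0,"ax":0,"ay":0,"az":0}])

```text
time_s: 5.3
position: [0.4241, 0.0923, 0.032]
tool_rot: [[-0.106, 0.004, 0.994], [-0.994, -0.0, -0.106], [-0.0, -1.0, 0.004]]
ft_force: [-0.2, -0.0, 8.9]
grip_width: 0.0251
```

```bash
python3 -c "
from h import *
rel([.4216,.0935,.03])"
```

```text
t 5.3 pos [0.4241 0.0923 0.032 ] yawz -6.1 y [ 0.0043 -0.0003 -1.    ] q [ -3.4  26.7 108.2  -0.   44.8   2.7] F [-0.2 -0.   8.9] w 0.0251 
 shift cm [-0.09  0.2  -0.27]
```

Call:
jog_arm(rows=[{"hand":0.1,"dx":0,"dy":-2,"dz":0,"ax":0,"ay":0,"az":0},{"hand":0.1,"dx":0,"dy":-4,"dz":0,"ax":0,"ay":0,"az":0},{"hand":0.1,"dx":0,"dy":-4,"dz":0,"ax":0,"ay":0,"az":0},{"hand":0.1,"dx":0,"dy":-4,"dz":0,"ax":0,"ay":0,"az":0},{"hand":0.1,"dx":0,"dy":0,"dz":0,"ax":0,"ay":0,"az":0}])

```text
time_s: 5.72
position: [0.4257, 0.0924, 0.1778]
tool_rot: [[-0.106, 0.014, 0.994], [-0.994, -0.001, -0.106], [-0.001, -1.0, 0.014]]
ft_force: [0.1, 0.2, -0.5]
grip_width: 0.0253
```

```bash
python3 -c "
from h import *
rel([.5388,-.1912,.17])
snap('side','s1.png')
rel([.5388,-.1912,.17])
cv2.imwrite('pics/s1a.png',cv2.resize(cv2.imread('pics/s1.png')[150:350,180:400],None,fx=3,fy=3,interpolation=cv2.INTER_CUBIC))"
```

```text
t 5.72 pos [0.4257 0.0924 0.1778] yawz -6.08 y [ 0.0141 -0.0008 -0.9999] q [-3.4 13.1 97.1  0.  69.   2.7] F [ 0.1  0.2 -0.5] w 0.0253 
 shift cm [27.    0.96 14.24]
t 5.77 pos [0.4244 0.0924 0.1744] yawz -6.09 y [ 0.0095 -0.0005 -1.    ] q [-3.4 13.4 97.4  0.  68.7  2.7] F [-0.  -0.5 -1.8] w 0.025 
 shift cm [26.99  0.56 14.38]
```

View pics/s1a.png

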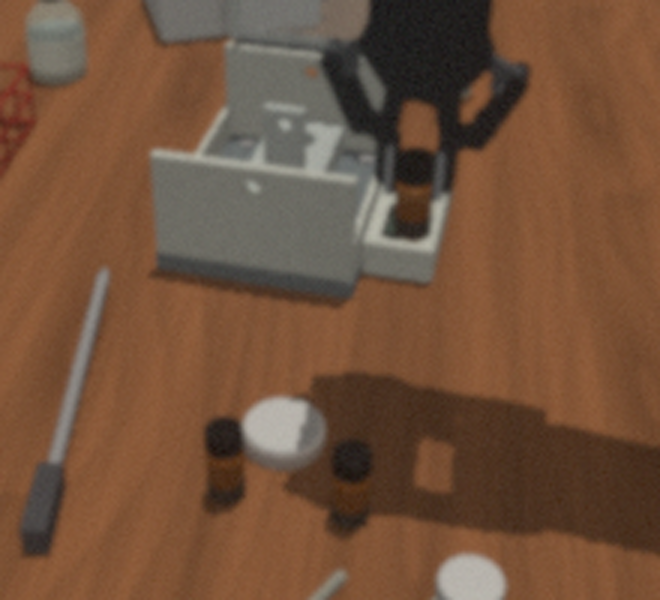

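Vial held upright between the pads. I carry it over well3.

Call:
jog_arm(rows=[{"hand":0.1,"dx":1.5,"dy":0,"dz":1.5,"ax":0,"ay":0,"az":0},{"hand":0.1,"dx":3,"dy":0,"dz":2,"ax":0,"ay":0,"az":0},{"hand":0.1,"dx":3,"dy":0,"dz":2,"ax":0,"ay":0,"az":0},{"hand":0.1,"dx":3,"dy":0,"dz":2,"ax":0,"ay":0,"az":0},{"hand":0.1,"dx":3,"dy":0,"dz":2,"ax":0,"ay":0,"az":0}])

```text
time_s: 6.18
position: [0.503, -0.0534, 0.1696]
tool_rot: [[-0.106, -0.001, 0.994], [-0.994, 0.001, -0.106], [-0.0, -1.0, -0.001]]
ft_force: [1.4, -0.0, -0.8]
grip_width: 0.025
```

Call:
jog_arm(rows=[{"hand":0.1,"dx":3,"dy":0,"dz":1.5,"ax":0,"ay":0,"az":0},{"hand":0.1,"dx":3,"dy":0,"dz":1.5,"ax":0,"ay":0,"az":0},{"hand":0.1,"dx":3,"dy":0,"dz":1.1,"ax":0,"ay":0,"az":0},{"hand":0.1,"dx":3,"dy":0,"dz":0.7,"ax":0,"ay":0,"az":0},{"hand":0.1,"dx":1.5,"dy":0,"dz":0,"ax":0,"ay":0,"az":0}])

```text
time_s: 6.6
position: [0.5364, -0.1943, 0.1691]
tool_rot: [[-0.108, -0.001, 0.994], [-0.994, 0.0, -0.108], [0.0, -1.0, -0.001]]
ft_force: [-0.8, 0.5, -0.3]
grip_width: 0.025
```

Call:
jog_arm(rows=[{"hand":0.1,"dx":0,"dy":0,"dz":0,"ax":0,"ay":0,"az":0},{"hand":0.1,"dx":0,"dy":0,"dz":0,"ax":0,"ay":0,"az":0},{"hand":0.1,"dx":0,"dy":0,"dz":0,"ax":0,"ay":0,"az":0},{"hand":0.1,"dx":0,"dy":0,"dz":0,"ax":0,"ay":0,"az":0},{"hand":0.1,"dx":0,"dy":0,"dz":0,"ax":0,"ay":0,"az":0}])

```text
time_s: 7.02
position: [0.5363, -0.1901, 0.1705]
tool_rot: [[-0.105, -0.0, 0.994], [-0.994, 0.0, -0.105], [-0.0, -1.0, -0.0]]
ft_force: [0.3, -0.8, 0.1]
grip_width: 0.0251
```

```bash
python3 -c "
from h import *
rel([.5388,-.1912,.17]); s,im=snap('wrist','w4.png'); np.save('pics/w4pose.npy',np.c_[s['tool_rot'],s['position']])
snap('scene','sc4.png');rel([.5388,-.1912,.17])
cv2.imwrite('pics/sc4a.png',cv2.resize(cv2.imread('pics/sc4.png')[125:285,140:300],None,fx=3.75,fy=3.75,interpolation=cv2.INTER_CUBIC))"
```

```text
t 7.02 pos [ 0.5363 -0.1901  0.1705] yawz -6.02 y [-0.      0.0001 -1.    ] q [-31.4  26.5  77.1   0.   76.4 -25.4] F [ 0.3 -0.8  0.1] w 0.0251 
 shift cm [0.09 0.05 0.26]
t 7.12 pos [ 0.5364 -0.1905  0.1704] yawz -6.04 y [ 0.0001  0.     -1.    ] q [-31.5  26.6  77.    0.   76.4 -25.4] F [-0.2 -0.7 -0.5] w 0.025 
 shift cm [0.05 0.04 0.25]
```

View pics/w4.png

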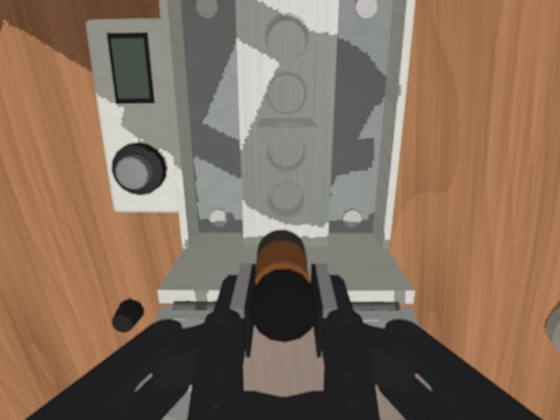

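View pics/sc4a.png

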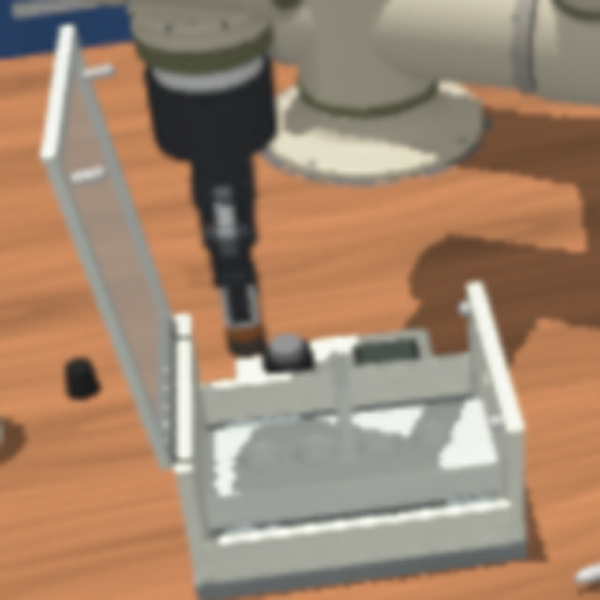

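```bash
python3 -c "
from h import *
im=cv2.imread('pics/w4.png')
g=im[0:240,220:350]; g=cv2.convertScaleAbs(g,alpha=1.6,beta=-60)
cv2.imwrite('pics/w4a.png',cv2.resize(g,None,fx=5,fy=2.5,interpolation=cv2.INTER_CUBIC))
cv2.imwrite('pics/w4b.png',cv2.resize(im[170:350,200:370],None,fx=4,fy=3.3,interpolation=cv2.INTER_CUBIC))"
```

```text
(no output)
```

View pics/w4a.png

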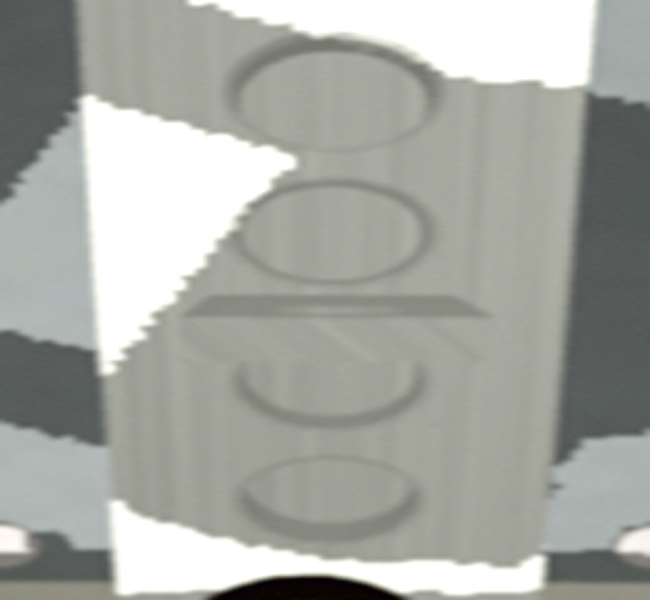

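View pics/w4b.png

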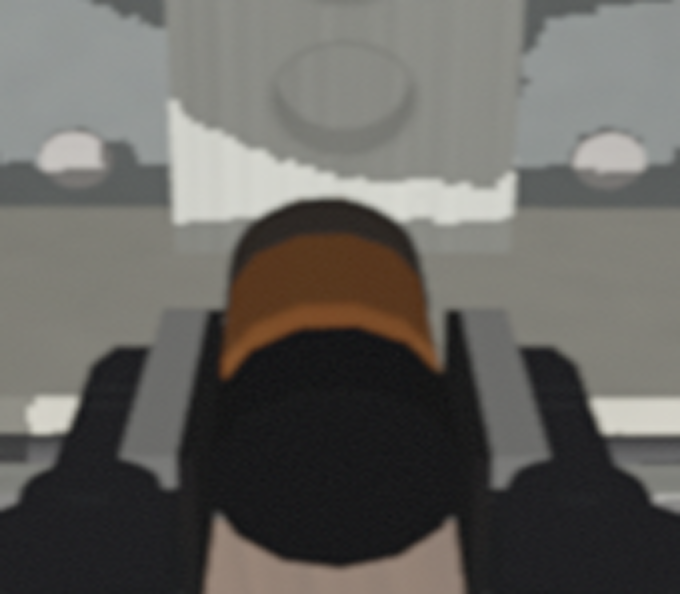

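```bash
python3 - <<'E'
from h import *
from scipy.optimize import least_squares
P=np.load('pics/w4pose.npy');c=cam('wrist',dict(tool_rot=P[:,:3],position=P[:,3]+[0.00005,-.0002,0]))
u=[(220+(x+.5)/5-.5,(y+.5)/2.5-.5) for x,y in [(334,93),(335,232),(330,500)]]
w=onz(c,u,.047);print(w)
yw=np.array([.06,.022,-.06]);A=np.c_[np.ones(3),yw]
cx,_,_,_=np.linalg.lstsq(A,w[:,:2],rcond=None);print('S',cx[0],'yaw',np.degrees(np.arctan2(-cx[1,0],cx[1,1])),'len',np.hypot(*cx[1]));print(A@cx-w[:,:2]); print('edges of block', )
th=np.linspace(0,2*np.pi,180)
def circ(x,y,z,r): return proj(c,np.c_[x+r*np.cos(th),y+r*np.sin(th),np.full(180,z)])
# vial measures
top=170+(199.5)/3.3-.5; l=200+235.5/4-.5; r=200+418.5/4-.5; ct=170+565.5/3.3-.5; cl=200+215/4-.5; cr=200+463/4-.5
def f(x):
    zf=.1704-.031
    a=circ(x[0],x[1],zf,.012);b=circ(x[2],x[3],zf+.06,.0127)
    return [a[:,1].min()-top,(a[:,0].min()+a[:,0].max()-l-r)/2,b[:,1].max()-ct,(b[:,0].min()+b[:,0].max()-cl-cr)/2]
q=least_squares(f,[.536,-.19,.536,-.19]);print('foot,top',q.x,'tcp',P[:,3]); 
a=circ(q.x[0],q.x[1],.1394,.012);print(a[:,0].min(),a[:,0].max(),l,r)
E
```

```text
[[ 0.5519 -0.0721  0.047 ]
 [ 0.5482 -0.1092  0.047 ]
 [ 0.5391 -0.1908  0.047 ]]
S [ 0.5456 -0.1313] yaw -6.1785779127413045 len 0.9960081696855144
[[ 0.0002  0.0002]
 [-0.0003 -0.0003]
 [ 0.0001  0.0001]]
edges of block
foot,top [ 0.5361 -0.1904  0.5377 -0.1894] tcp [ 0.5363 -0.1901  0.1705]
259.5753056113994 302.92469438860076 258.375 304.125
```

Call:
jog_arm(rows=[{"hand":0.1,"dx":0.02,"dy":1,"dz":0.27,"ax":0,"ay":0.1,"az":0},{"hand":0.1,"dx":0,"dy":2.5,"dz":0,"ax":0,"ay":0,"az":0},{"hand":0.1,"dx":0,"dy":2.5,"dz":0,"ax":0,"ay":0,"az":0},{"hand":0.1,"dx":0,"dy":2.5,"dz":0,"ax":0,"ay":0,"az":0},{"hand":0.1,"dx":0,"dy":0,"dz":0,"ax":0,"ay":0,"az":0}])

```text
time_s: 7.53
position: [0.5369, -0.1903, 0.0804]
tool_rot: [[-0.108, -0.008, 0.994], [-0.994, 0.005, -0.108], [-0.004, -1.0, -0.008]]
ft_force: [-1.0, 0.7, -1.1]
grip_width: 0.0252
```

Call:
jog_arm(rows=[{"hand":0.1,"dx":0,"dy":0,"dz":0,"ax":0,"ay":0,"az":0},{"hand":0.1,"dx":0,"dy":0,"dz":0,"ax":0,"ay":0,"az":0},{"hand":0.1,"dx":0,"dy":0,"dz":0,"ax":0,"ay":0,"az":0},{"hand":0.1,"dx":0,"dy":0,"dz":0,"ax":0,"ay":0,"az":0},{"hand":0.1,"dx":0,"dy":0,"dz":0,"ax":0,"ay":0,"az":0}])

```text
time_s: 7.95
position: [0.5394, -0.1919, 0.0864]
tool_rot: [[-0.108, 0.002, 0.994], [-0.994, -0.001, -0.108], [0.001, -1.0, 0.002]]
ft_force: [0.5, 0.3, -1.0]
grip_width: 0.0252
```

```bash
python3 -c "
from h import *
rel([.5391,-.1910,.056]);snap('side','s5.png');snap('wrist','w5.png');
rel([.5391,-.1910,.056])"
```

```text
t 7.95 pos [ 0.5394 -0.1919  0.0864] yawz -6.2 y [ 0.0016 -0.001  -1.    ] q [-31.4  32.1  82.9   0.   64.9 -25.2] F [ 0.5  0.3 -1. ] w 0.0252 
 shift cm [-0.09  3.04 -0.04]
t 8.05 pos [ 0.5392 -0.1919  0.0859] yawz -6.2 y [ 0.001  -0.0006 -1.    ] q [-31.4  32.1  82.9  -0.   64.9 -25.2] F [ 0.  -0.7 -0.4] w 0.0245 
 shift cm [-0.09  2.99 -0.02]
```

View pics/w5.png

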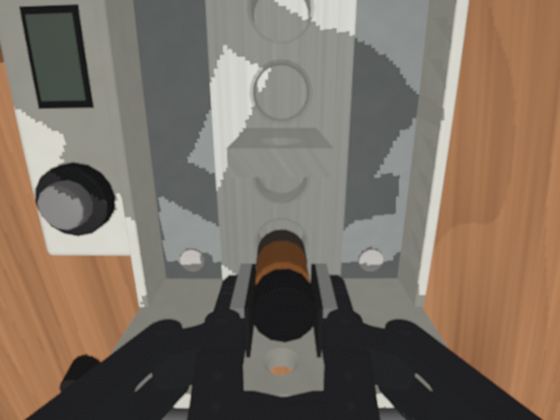

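```bash
python3 - <<'E'
from h import *
s=status.observe();c=cam('wrist',s)
print(onz(c,[(281.3,91),(282,14)],.047))
y=np.radians(-6.18);ey=np.array([-np.sin(y),np.cos(y)]);print([np.array([.5456,-.1313])+k*ey for k in(.022,.06)])
im=cv2.imread('pics/w5.png')
th=np.linspace(0,2*np.pi,180)
big=cv2.resize(im,None,fx=4,fy=4,interpolation=cv2.INTER_CUBIC)
for k in (.06,.022,-.022,-.06):
    C=np.array([.5456,-.1313])+k*ey
    p=proj(c,np.c_[C[0]+.01425*np.cos(th),C[1]+.01425*np.sin(th),np.full(180,.047)])
    cv2.polylines(big,[np.int32((p+.5)*4)],True,(0,0,255),1)
C=np.array(s['position'])
p=proj(c,np.c_[C[0]+.012*np.cos(th),C[1]+.012*np.sin(th),np.full(180,C[2]-.031)])
cv2.polylines(big,[np.int32((p+.5)*4)],True,(0,255,0),1)
cv2.imwrite('pics/w5a.png',cv2.resize(big[0:1200,880:1400],None,fx=1,fy=.5))
E
```

```text
[[ 0.5481 -0.109   0.047 ]
 [ 0.5522 -0.0746  0.047 ]]
[array([ 0.548 , -0.1094]), array([ 0.5521, -0.0716])]
```

View pics/w5a.png

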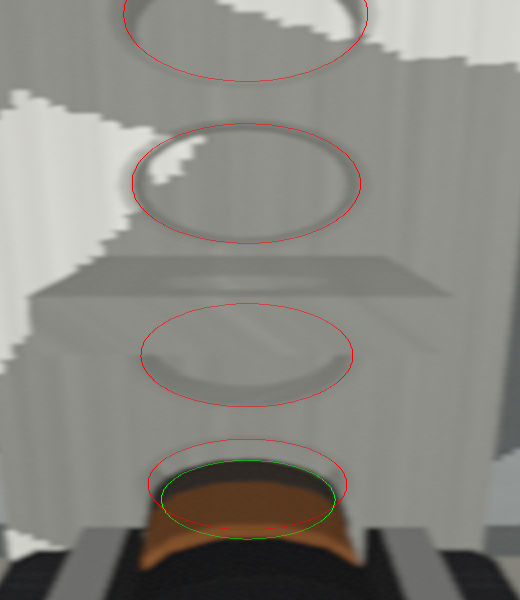

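Call:
jog_arm(rows=[{"hand":0.1,"dx":-0.08,"dy":0.3,"dz":-0.03,"ax":0,"ay":0,"az":0},{"hand":0.1,"dx":0,"dy":0.4,"dz":0,"ax":0,"ay":0,"az":0},{"hand":0.1,"dx":0,"dy":0.4,"dz":0,"ax":0,"ay":0,"az":0},{"hand":0.1,"dx":0,"dy":0.4,"dz":0,"ax":0,"ay":0,"az":0},{"hand":0.1,"dx":0,"dy":0,"dz":0,"ax":0,"ay":0,"az":0}])

```text
time_s: 8.47
position: [0.5384, -0.1907, 0.0692]
tool_rot: [[-0.108, -0.001, 0.994], [-0.994, 0.001, -0.108], [-0.001, -1.0, -0.002]]
ft_force: [-0.4, -0.5, -0.7]
grip_width: 0.0252
```

Call:
jog_arm(rows=[{"hand":0.1,"dx":0,"dy":0.4,"dz":0,"ax":0,"ay":0,"az":0},{"hand":0.1,"dx":0,"dy":0.4,"dz":0,"ax":0,"ay":0,"az":0},{"hand":0.1,"dx":0,"dy":0.3,"dz":0,"ax":0,"ay":0,"az":0},{"hand":0.1,"dx":0,"dy":0.2,"dz":0,"ax":0,"ay":0,"az":0},{"hand":0.1,"dx":0,"dy":0,"dz":0,"ax":0,"ay":0,"az":0}])

```text
time_s: 8.88
position: [0.5387, -0.191, 0.0572]
tool_rot: [[-0.108, -0.0, 0.994], [-0.994, 0.0, -0.108], [0.0, -1.0, -0.0]]
ft_force: [-1.2, -0.2, -1.4]
grip_width: 0.0248
```

```bash
python3 -c "
from h import *
rel([.5391,-.1910,.056])"
```

```text
t 8.88 pos [ 0.5387 -0.191   0.0572] yawz -6.2 y [-0.0003  0.     -1.    ] q [-31.4  34.2  84.7  -0.   61.1 -25.2] F [-1.2 -0.2 -1.4] w 0.0248 
 shift cm [-0.    0.12  0.04]
```

It's in the well with no lateral force. A bit more down, then release.

Call:
jog_arm(rows=[{"hand":0.1,"dx":0,"dy":0.1,"dz":0,"ax":0,"ay":0,"az":0},{"hand":0.1,"dx":0,"dy":0,"dz":0,"ax":0,"ay":0,"az":0},{"hand":0.5,"dx":0,"dy":0,"dz":0,"ax":0,"ay":0,"az":0},{"hand":0.5,"dx":0,"dy":0,"dz":0,"ax":0,"ay":0,"az":0},{"hand":0.5,"dx":0,"dy":0,"dz":0,"ax":0,"ay":0,"az":0}])

```text
time_s: 9.3
position: [0.5388, -0.191, 0.0562]
tool_rot: [[-0.108, 0.0, 0.994], [-0.994, -0.0, -0.108], [0.0, -1.0, 0.0]]
ft_force: [0.8, 1.1, -1.0]
grip_width: 0.0426
```

Call:
jog_arm(rows=[{"hand":0.5,"dx":0,"dy":-2,"dz":0,"ax":0,"ay":0,"az":0},{"hand":0.5,"dx":0,"dy":-4,"dz":0,"ax":0,"ay":0,"az":0},{"hand":0.5,"dx":0,"dy":-4,"dz":0,"ax":0,"ay":0,"az":0},{"hand":0.5,"dx":-1.5,"dy":-2,"dz":0,"ax":0,"ay":0,"az":0},{"hand":0.5,"dx":-3,"dy":0,"dz":0,"ax":0,"ay":0,"az":0}])

```text
time_s: 9.72
position: [0.5454, -0.1488, 0.1812]
tool_rot: [[-0.111, 0.008, 0.994], [-0.994, -0.005, -0.111], [0.004, -1.0, 0.009]]
ft_force: [0.3, -0.2, -0.0]
grip_width: 0.0425
```

```bash
python3 -c "
from h import *
rel([.4515,.2218,.14]); snap('scene','sc6.png');snap('side','s6.png')
a=cv2.imread('pics/sc6.png');b=cv2.imread('pics/s6.png')
cv2.imwrite('pics/x6.png',np.hstack([cv2.resize(a[150:290,150:430],None,fx=1.6,fy=2.5),cv2.resize(b[150:350,180:360],None,fx=1.8,fy=1.75)]))
"
```

```text
t 9.72 pos [ 0.5454 -0.1488  0.1812] yawz -6.39 y [ 0.0085 -0.005  -1.    ] q [-27.2  25.4  77.1  -0.   76.9 -20.8] F [ 0.3 -0.2 -0. ] w 0.0425 
 shift cm [-35.8    3.85 -13.49]
```

View pics/x6.png

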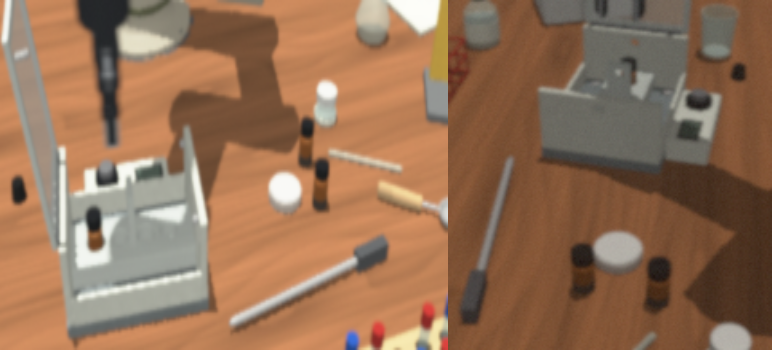

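Call:
jog_arm(rows=[{"hand":0.5,"dx":-3.3,"dy":0,"dz":-1.2,"ax":0,"ay":0,"az":0},{"hand":0.5,"dx":-3.3,"dy":0,"dz":-1.2,"ax":0,"ay":0,"az":0},{"hand":0.5,"dx":-3.3,"dy":0,"dz":-1.2,"ax":0,"ay":0,"az":0},{"hand":0.5,"dx":-3.3,"dy":0,"dz":-1.2,"ax":0,"ay":0,"az":0},{"hand":0.5,"dx":-3.3,"dy":0,"dz":-1.2,"ax":0,"ay":0,"az":0}])

```text
time_s: 10.23
position: [0.5011, 0.0254, 0.1758]
tool_rot: [[-0.108, -0.001, 0.994], [-0.994, 0.0, -0.108], [0.0, -1.0, -0.001]]
ft_force: [0.7, -0.3, -0.5]
grip_width: 0.0423
```

Call:
jog_arm(rows=[{"hand":0.5,"dx":-3.3,"dy":0,"dz":-1.2,"ax":0,"ay":0,"az":0},{"hand":0.5,"dx":-3.3,"dy":0.5,"dz":-1.2,"ax":0,"ay":0,"az":0},{"hand":0.5,"dx":-3.3,"dy":1,"dz":-1.2,"ax":0,"ay":0,"az":0},{"hand":0.5,"dx":-3.3,"dy":1,"dz":-1.2,"ax":0,"ay":0,"az":0},{"hand":0.5,"dx":-3.3,"dy":1,"dz":-1.2,"ax":0,"ay":0,"az":0}])

```text
time_s: 10.65
position: [0.4594, 0.196, 0.1405]
tool_rot: [[-0.108, -0.0, 0.994], [-0.994, -0.0, -0.108], [0.0, -1.0, -0.0]]
ft_force: [0.8, -0.8, -0.2]
grip_width: 0.0427
```

Call:
jog_arm(rows=[{"hand":0.5,"dx":-1.5,"dy":0,"dz":-0.8,"ax":0,"ay":0,"az":0},{"hand":0.5,"dx":0,"dy":0,"dz":0,"ax":0,"ay":0,"az":0},{"hand":0.5,"dx":0,"dy":0,"dz":0,"ax":0,"ay":0,"az":0},{"hand":0.5,"dx":0,"dy":0,"dz":0,"ax":0,"ay":0,"az":0},{"hand":0.5,"dx":0,"dy":0,"dz":0,"ax":0,"ay":0,"az":0}])

```text
time_s: 11.07
position: [0.4543, 0.2095, 0.1414]
tool_rot: [[-0.11, 0.0, 0.994], [-0.994, -0.0, -0.11], [0.0, -1.0, 0.0]]
ft_force: [0.2, -0.2, 0.7]
grip_width: 0.0429
```

```bash
python3 -c "
from h import *
rel([.453,.2205,.03]); s,im=snap('wrist','w7.png');rel([.453,.2205,.03])
c=cam('wrist',s)
g=cv2.cvtColor(im,cv2.COLOR_RGB2GRAY)
cv2.imwrite('pics/w7a.png',cv2.resize(cv2.imread('pics/w7.png')[60:310,160:480],None,fx=2.4,fy=2.4,interpolation=cv2.INTER_CUBIC))"
```

```text
t 11.07 pos [0.4543 0.2095 0.1414] yawz -6.29 y [ 0.0003 -0.0001 -1.    ] q [11.2 22.  90.4 -0.  67.5 17.5] F [ 0.2 -0.2  0.7] w 0.0429 
 shift cm [-1.08 11.14 -0.25]
t 11.12 pos [0.4542 0.2096 0.1414] yawz -6.3 y [ 0.0003 -0.0001 -1.    ] q [11.2 22.  90.4 -0.  67.5 17.5] F [-0.1 -0.1  0.9] w 0.0428 
 shift cm [-1.08 11.14 -0.25]
```

View pics/w7a.png

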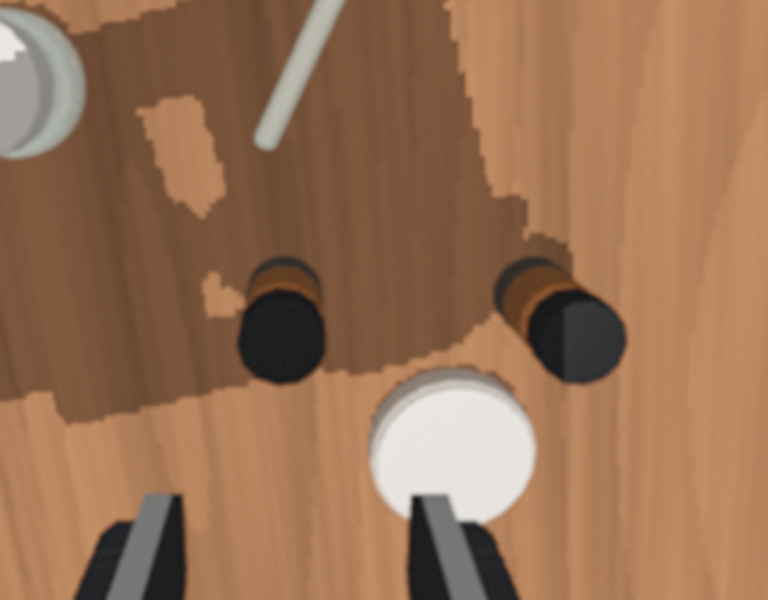

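```bash
python3 -c "
from h import *
s=status.observe();c=cam('wrist',s)
v=onz(c,[(160+282.5/2.4-.5,60+337.5/2.4-.5),(160+578.5/2.4-.5,60+336.5/2.4-.5)],.06);print(v)
rel([v[0][0],v[0][1],.03])
rel([v[1][0],v[1][1],.03])"
```

```text
[[0.4525 0.2226 0.06  ]
 [0.5359 0.2138 0.06  ]]
t 11.12 pos [0.4542 0.2096 0.1414] yawz -6.3 y [ 0.0003 -0.0001 -1.    ] q [11.2 22.  90.4 -0.  67.5 17.5] F [-0.1 -0.1  0.9] w 0.0428 
 shift cm [-1.28 11.14 -0.32]
t 11.12 pos [0.4542 0.2096 0.1414] yawz -6.3 y [ 0.0003 -0.0001 -1.    ] q [11.2 22.  90.4 -0.  67.5 17.5] F [-0.1 -0.1  0.9] w 0.0428 
 shift cm [-1.32 11.14  8.07]
```

Call:
jog_arm(rows=[{"hand":0.5,"dx":-1.28,"dy":1,"dz":-0.3,"ax":0,"ay":-0.1,"az":0},{"hand":0.5,"dx":0,"dy":3,"dz":0,"ax":0,"ay":0,"az":0},{"hand":0.5,"dx":0,"dy":3.5,"dz":0,"ax":0,"ay":0,"az":0},{"hand":0.5,"dx":0,"dy":2.5,"dz":0,"ax":0,"ay":0,"az":0},{"hand":0.5,"dx":0,"dy":1,"dz":0,"ax":0,"ay":0,"az":0}])

```text
time_s: 11.53
position: [0.451, 0.2224, 0.0284]
tool_rot: [[-0.108, -0.004, 0.994], [-0.994, -0.001, -0.108], [0.002, -1.0, -0.004]]
ft_force: [0.1, 0.9, 0.2]
grip_width: 0.0421
```

Call:
jog_arm(newtons=30, rows=[{"hand":0.5,"dx":0,"dy":0,"dz":0,"ax":0,"ay":0,"az":0},{"hand":0.5,"dx":0,"dy":0,"dz":0,"ax":0,"ay":0,"az":0},{"hand":0.1,"dx":0,"dy":0,"dz":0,"ax":0,"ay":0,"az":0},{"hand":0.1,"dx":0,"dy":0,"dz":0,"ax":0,"ay":0,"az":0},{"hand":0.1,"dx":0,"dy":0,"dz":0,"ax":0,"ay":0,"az":0}])

```text
time_s: 11.95
position: [0.4529, 0.2236, 0.0325]
tool_rot: [[-0.106, 0.003, 0.994], [-0.994, 0.0, -0.106], [-0.001, -1.0, 0.003]]
ft_force: [0.0, -1.1, 3.3]
grip_width: 0.0247
```

Call:
jog_arm(rows=[{"hand":0.1,"dx":0,"dy":0,"dz":0,"ax":0,"ay":0,"az":0},{"hand":0.1,"dx":0,"dy":-2,"dz":0,"ax":0,"ay":0,"az":0},{"hand":0.1,"dx":0,"dy":-4,"dz":0,"ax":0,"ay":0,"az":0},{"hand":0.1,"dx":0,"dy":-4,"dz":0,"ax":0,"ay":0,"az":0},{"hand":0.1,"dx":0,"dy":-4,"dz":0,"ax":0,"ay":0,"az":0}])

```text
time_s: 12.37
position: [0.4514, 0.2236, 0.1732]
tool_rot: [[-0.106, -0.001, 0.994], [-0.994, -0.0, -0.106], [0.0, -1.0, -0.001]]
ft_force: [0.4, -0.1, -0.9]
grip_width: 0.0252
```

```bash
python3 -c "
from h import *
rel([.5476,-.1094,.17]);"
```

```text
t 12.37 pos [0.4514 0.2236 0.1732] yawz -6.1 y [-0.0007 -0.     -1.    ] q [12.9 20.3 87.1  0.  72.6 19. ] F [ 0.4 -0.1 -0.9] w 0.0252 
 shift cm [32.09  0.32 13.1 ]
```

Call:
jog_arm(rows=[{"hand":0.1,"dx":2,"dy":0,"dz":1.3,"ax":0,"ay":0,"az":0},{"hand":0.1,"dx":3.3,"dy":0,"dz":1.5,"ax":0,"ay":0,"az":0},{"hand":0.1,"dx":3.5,"dy":0,"dz":1.5,"ax":0,"ay":0,"az":0},{"hand":0.1,"dx":3.5,"dy":0,"dz":1.5,"ax":0,"ay":0,"az":0},{"hand":0.1,"dx":3.5,"dy":0,"dz":1.5,"ax":0,"ay":0,"az":0}])

```text
time_s: 12.78
position: [0.5079, 0.0573, 0.1717]
tool_rot: [[-0.106, 0.0, 0.994], [-0.994, 0.0, -0.106], [-0.0, -1.0, 0.0]]
ft_force: [0.9, 0.2, 0.1]
grip_width: 0.0251
```

Call:
jog_arm(rows=[{"hand":0.1,"dx":3.5,"dy":0,"dz":1.5,"ax":0,"ay":0,"az":0},{"hand":0.1,"dx":3.5,"dy":0,"dz":1.5,"ax":0,"ay":0,"az":0},{"hand":0.1,"dx":3.5,"dy":0,"dz":1.5,"ax":0,"ay":0,"az":0},{"hand":0.1,"dx":3.3,"dy":0,"dz":1.2,"ax":0,"ay":0,"az":0},{"hand":0.1,"dx":2.4,"dy":0,"dz":0.2,"ax":0,"ay":0,"az":0}])

```text
time_s: 13.2
position: [0.5502, -0.1116, 0.1713]
tool_rot: [[-0.108, 0.001, 0.994], [-0.994, -0.001, -0.108], [0.0, -1.0, 0.001]]
ft_force: [-0.6, 0.6, -1.4]
grip_width: 0.0247
```

Call:
jog_arm(rows=[{"hand":0.1,"dx":0,"dy":0,"dz":0,"ax":0,"ay":0,"az":0},{"hand":0.1,"dx":0,"dy":0,"dz":0,"ax":0,"ay":0,"az":0},{"hand":0.1,"dx":0,"dy":0,"dz":0,"ax":0,"ay":0,"az":0},{"hand":0.1,"dx":0,"dy":0,"dz":0,"ax":0,"ay":0,"az":0},{"hand":0.1,"dx":0,"dy":0,"dz":0,"ax":0,"ay":0,"az":0}])

```text
time_s: 13.62
position: [0.5492, -0.1074, 0.1715]
tool_rot: [[-0.105, 0.0, 0.994], [-0.994, 0.0, -0.105], [-0.0, -1.0, 0.0]]
ft_force: [-0.1, -0.6, -0.8]
grip_width: 0.0248
```

```bash
cat > ov.py <<'E'
from h import *
import sys
fn=sys.argv[1]; k0=float(sys.argv[2]); off=float(sys.argv[3])
y=np.radians(-6.18);ey=np.array([-np.sin(y),np.cos(y)]);S=np.array([.5453,-.1313])
w=S+k0*ey
rel([w[0],w[1],.025+off])
s,im=snap('wrist',fn+'.png'); c=cam('wrist',s)
rel([w[0],w[1],.025+off])
im=cv2.imread('pics/'+fn+'.png')
th=np.linspace(0,2*np.pi,180)
big=cv2.resize(im,None,fx=4,fy=4,interpolation=cv2.INTER_CUBIC)
for k in (.06,.022,-.022,-.06):
    C=S+k*ey
    p=proj(c,np.c_[C[0]+.01425*np.cos(th),C[1]+.01425*np.sin(th),np.full(180,.047)])
    cv2.polylines(big,[np.int32((p+.5)*4)],True,(0,0,255),1)
C=np.array(s['position'])
for z,r in((-off,.012),(-off+.06,.0127)):
    p=proj(c,np.c_[C[0]+r*np.cos(th),C[1]+r*np.sin(th),np.full(180,C[2]+z)])
    cv2.polylines(big,[np.int32((p+.5)*4)],True,(0,255,0),1)
cv2.imwrite('pics/'+fn+'a.png',cv2.resize(big[0:1400,840:1440],None,fx=1,fy=.42))
E
python3 ov.py w8 .022 .032
```

```text
t 13.62 pos [ 0.5492 -0.1074  0.1715] yawz -6.01 y [ 0.0001  0.0001 -1.    ] q [-23.2  25.6  78.5   0.   75.9 -17.2] F [-0.1 -0.6 -0.8] w 0.0248 
 shift cm [ 0.22 11.45 -0.14]
t 13.67 pos [ 0.5493 -0.1076  0.1715] yawz -6.02 y [ 0.0001  0.     -1.    ] q [-23.2  25.6  78.5   0.   75.9 -17.2] F [ 0.5  0.3 -0.5] w 0.0252 
 shift cm [ 0.2  11.45 -0.14]
```

View pics/w8a.png

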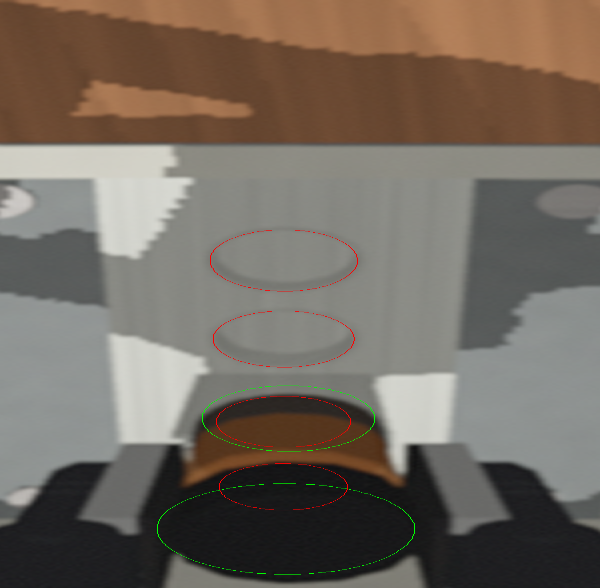

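```bash
python3 -c "
from h import *
im=cv2.imread('pics/w8.png')
cv2.imwrite('pics/w8b.png',cv2.resize(im[170:370,200:370],None,fx=4,fy=3,interpolation=cv2.INTER_CUBIC))"
```

```text
(no output)
```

View pics/w8b.png

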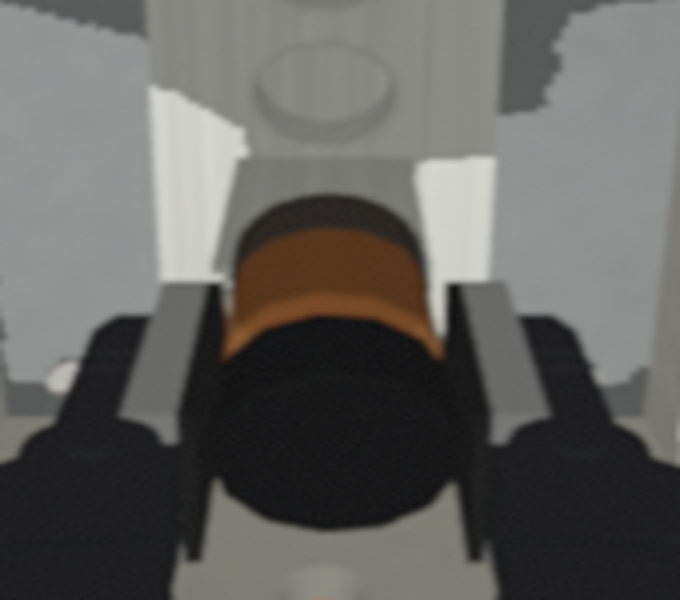

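```bash
cat > vf.py <<'E'
from h import *
from scipy.optimize import least_squares
def vfit(s,top,l,r,ct,cl,cr,off):
    c=cam('wrist',s);P=np.array(s['position']);th=np.linspace(0,2*np.pi,180)
    circ=lambda x,y,z,r: proj(c,np.c_[x+r*np.cos(th),y+r*np.sin(th),np.full(180,z)])
    def f(x):
        zf=P[2]-off
        a=circ(x[0],x[1],zf,.012);b=circ(x[2],x[3],zf+.06,.0127)
        return [a[:,1].min()-top,(a[:,0].min()+a[:,0].max()-l-r)/2,b[:,1].max()-ct,(b[:,0].min()+b[:,0].max()-cl-cr)/2]
    q=least_squares(f,[P[0],P[1],P[0],P[1]]).x
    R=np.array(s['tool_rot'])
    print('foot',q[:2],'top',q[2:],'foot in tool cm',(R.T@np.r_[q[:2]-P[:2],0]*100).round(2)); return q
E
python3 -c "
from vf import *
g=lambda x:200+(x+.5)/4-.5
h=lambda x:170+(x+.5)/3-.5
vfit(status.observe(),h(194),g(237),g(422),h(529),g(210),g(460),.032)"
```

```text
foot [ 0.5492 -0.1107] top [ 0.55 -0.11] foot in tool cm [ 0.31 -0.    0.02]
```

Call:
jog_arm(rows=[{"hand":0.1,"dx":-0.11,"dy":1,"dz":-0.16,"ax":0,"ay":0.15,"az":0},{"hand":0.1,"dx":0,"dy":2.5,"dz":0,"ax":0,"ay":0,"az":0},{"hand":0.1,"dx":0,"dy":2.5,"dz":0,"ax":0,"ay":0,"az":0},{"hand":0.1,"dx":0,"dy":1.5,"dz":0,"ax":0,"ay":0,"az":0},{"hand":0.1,"dx":0,"dy":0.8,"dz":0,"ax":0,"ay":0,"az":0}])

```text
time_s: 14.08
position: [0.547, -0.1063, 0.0865]
tool_rot: [[-0.108, -0.003, 0.994], [-0.994, 0.001, -0.108], [-0.001, -1.0, -0.003]]
ft_force: [0.0, 0.2, -0.7]
grip_width: 0.0247
```

Call:
jog_arm(rows=[{"hand":0.1,"dx":0,"dy":0,"dz":0,"ax":0,"ay":0,"az":0},{"hand":0.1,"dx":0,"dy":0,"dz":0,"ax":0,"ay":0,"az":0},{"hand":0.1,"dx":0,"dy":0,"dz":0,"ax":0,"ay":0,"az":0},{"hand":0.1,"dx":0,"dy":0,"dz":0,"ax":0,"ay":0,"az":0},{"hand":0.1,"dx":0,"dy":0,"dz":0,"ax":0,"ay":0,"az":0}])

```text
time_s: 14.5
position: [0.5482, -0.1074, 0.0892]
tool_rot: [[-0.109, 0.002, 0.994], [-0.994, -0.001, -0.109], [0.0, -1.0, 0.002]]
ft_force: [-0.5, 0.5, -1.2]
grip_width: 0.0249
```

```bash
sed -i 's/^C=np.array(s\[.position.\])/C=np.array(s["position"])+np.array(s["tool_rot"])@[float(sys.argv[4]) if len(sys.argv)>4 else 0,0,0]/' ov.py; python3 ov.py w9 .022 .032 .0031
```

```text
t 14.5 pos [ 0.5482 -0.1074  0.0892] yawz -6.25 y [ 0.0015 -0.0007 -1.    ] q [-23.2  30.7  85.   -0.   64.2 -17. ] F [-0.5  0.5 -1.2] w 0.0249 
 shift cm [ 0.2   3.22 -0.03]
t 14.55 pos [ 0.5481 -0.1074  0.089 ] yawz -6.25 y [ 0.0012 -0.0006 -1.    ] q [-23.2  30.7  85.   -0.   64.2 -17. ] F [-0.7  0.4 -0.6] w 0.025 
 shift cm [ 0.2   3.2  -0.02]
```

View pics/w9a.png

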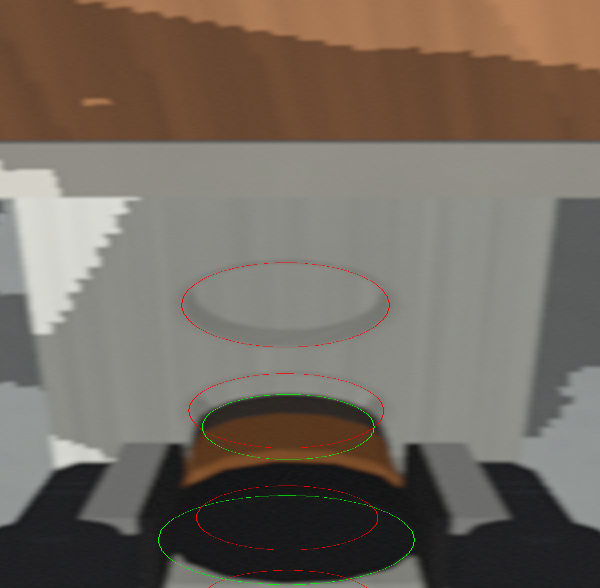

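Call:
jog_arm(rows=[{"hand":0.1,"dx":-0.1,"dy":0.3,"dz":0,"ax":0,"ay":0,"az":0},{"hand":0.1,"dx":0,"dy":0.4,"dz":0,"ax":0,"ay":0,"az":0},{"hand":0.1,"dx":0,"dy":0.5,"dz":0,"ax":0,"ay":0,"az":0},{"hand":0.1,"dx":0,"dy":0.5,"dz":0,"ax":0,"ay":0,"az":0},{"hand":0.1,"dx":0,"dy":0,"dz":0,"ax":0,"ay":0,"az":0}])

```text
time_s: 14.97
position: [0.5474, -0.1061, 0.07]
tool_rot: [[-0.109, -0.002, 0.994], [-0.994, 0.001, -0.109], [-0.001, -1.0, -0.002]]
ft_force: [0.0, 0.8, -1.2]
grip_width: 0.0253
```

Call:
jog_arm(rows=[{"hand":0.1,"dx":0,"dy":0.5,"dz":0,"ax":0,"ay":0,"az":0},{"hand":0.1,"dx":0,"dy":0.4,"dz":0,"ax":0,"ay":0,"az":0},{"hand":0.1,"dx":0,"dy":0.3,"dz":0,"ax":0,"ay":0,"az":0},{"hand":0.1,"dx":0,"dy":0.2,"dz":0,"ax":0,"ay":0,"az":0},{"hand":0.1,"dx":0,"dy":0,"dz":0,"ax":0,"ay":0,"az":0}])

```text
time_s: 15.38
position: [0.5478, -0.1063, 0.0576]
tool_rot: [[-0.109, -0.0, 0.994], [-0.994, -0.0, -0.109], [0.0, -1.0, -0.0]]
ft_force: [-0.5, -0.2, 2.3]
grip_width: 0.0246
```

```bash
python3 -c "
from h import *
rel([.5477,-.1065,.057])"
```

```text
t 15.38 pos [ 0.5478 -0.1063  0.0576] yawz -6.25 y [-0.0001 -0.0001 -1.    ] q [-23.1  33.1  86.9  -0.   60.  -16.9] F [-0.5 -0.2  2.3] w 0.0246 
 shift cm [ 0.02  0.06 -0.01]
```

Call:
jog_arm(rows=[{"hand":0.1,"dx":0,"dy":0.05,"dz":0,"ax":0,"ay":0,"az":0},{"hand":0.4,"dx":0,"dy":0,"dz":0,"ax":0,"ay":0,"az":0},{"hand":0.5,"dx":0,"dy":0,"dz":0,"ax":0,"ay":0,"az":0},{"hand":0.5,"dx":0,"dy":0,"dz":0,"ax":0,"ay":0,"az":0},{"hand":0.5,"dx":0,"dy":-2,"dz":0,"ax":0,"ay":0,"az":0}])

```text
time_s: 15.8
position: [0.5464, -0.1057, 0.074]
tool_rot: [[-0.109, -0.006, 0.994], [-0.994, 0.003, -0.109], [-0.002, -1.0, -0.006]]
ft_force: [-0.4, 0.0, -0.7]
grip_width: 0.0425
```

Call:
jog_arm(rows=[{"hand":0.5,"dx":0,"dy":-4,"dz":0,"ax":0,"ay":0,"az":0},{"hand":0.5,"dx":0,"dy":-4,"dz":0,"ax":0,"ay":0,"az":0},{"hand":0.5,"dx":-1.5,"dy":-2,"dz":0,"ax":0,"ay":0,"az":0},{"hand":0.5,"dx":-3.5,"dy":0,"dz":0,"ax":0,"ay":0,"az":0},{"hand":0.5,"dx":-3.5,"dy":0,"dz":0,"ax":0,"ay":0,"az":0}])

```text
time_s: 16.22
position: [0.5578, -0.0217, 0.1784]
tool_rot: [[-0.111, 0.003, 0.994], [-0.994, -0.001, -0.111], [0.0, -1.0, 0.003]]
ft_force: [1.1, -0.0, -0.5]
grip_width: 0.0425
```

```bash
python3 -c "
from h import *
rel([.536,.205,.14]); snap('scene','sc10.png');snap('side','s10.png')
a=cv2.imread('pics/sc10.png');b=cv2.imread('pics/s10.png')
cv2.imwrite('pics/x10.png',np.hstack([cv2.resize(a[150:290,150:430],None,fx=1.6,fy=2.5),cv2.resize(b[150:350,180:360],None,fx=1.8,fy=1.75)]))
"
```

```text
t 16.22 pos [ 0.5578 -0.0217  0.1784] yawz -6.39 y [ 0.0034 -0.0009 -1.    ] q [-14.4  25.   78.3  -0.   76.5  -8. ] F [ 1.1 -0.  -0.5] w 0.0425 
 shift cm [-22.29   3.81  -4.7 ]
```

View pics/x10.png

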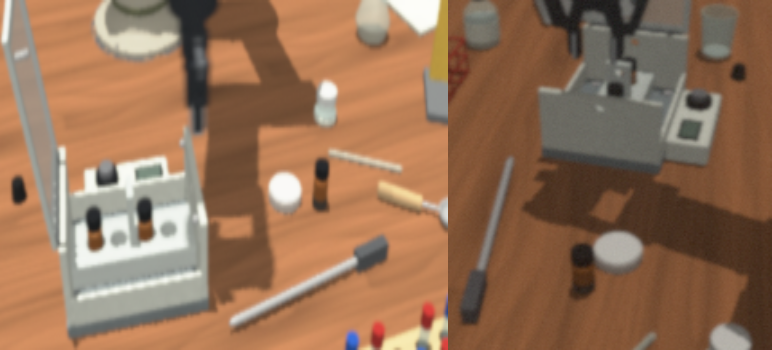

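Two vials are home and nothing has been disturbed. On to vial C.

Call:
jog_arm(rows=[{"hand":0.5,"dx":-3.3,"dy":0.3,"dz":-0.7,"ax":0,"ay":-0.2,"az":0},{"hand":0.5,"dx":-3.3,"dy":0.7,"dz":-0.7,"ax":0,"ay":0,"az":0},{"hand":0.5,"dx":-3.3,"dy":0.7,"dz":-0.7,"ax":0,"ay":0,"az":0},{"hand":0.5,"dx":-3.3,"dy":0.7,"dz":-0.7,"ax":0,"ay":0,"az":0},{"hand":0.5,"dx":-3.3,"dy":0.7,"dz":-0.7,"ax":0,"ay":0,"az":0}])

```text
time_s: 16.73
position: [0.5397, 0.147, 0.1454]
tool_rot: [[-0.106, -0.0, 0.994], [-0.994, -0.0, -0.106], [0.0, -1.0, -0.0]]
ft_force: [0.1, 0.3, 0.0]
grip_width: 0.0427
```

Call:
jog_arm(rows=[{"hand":0.5,"dx":-3.3,"dy":0.7,"dz":-0.7,"ax":0,"ay":0,"az":0},{"hand":0.5,"dx":-2.5,"dy":0,"dz":-0.5,"ax":0,"ay":0,"az":0},{"hand":0.5,"dx":0,"dy":0,"dz":0,"ax":0,"ay":0,"az":0},{"hand":0.5,"dx":0,"dy":0,"dz":0,"ax":0,"ay":0,"az":0},{"hand":0.5,"dx":0,"dy":0,"dz":0,"ax":0,"ay":0,"az":0}])

```text
time_s: 17.15
position: [0.5344, 0.2041, 0.1388]
tool_rot: [[-0.106, 0.0, 0.994], [-0.994, -0.0, -0.106], [0.0, -1.0, 0.0]]
ft_force: [0.8, -0.9, 0.1]
grip_width: 0.0428
```

Call:
jog_arm(rows=[{"hand":0.5,"dx":0,"dy":0,"dz":0,"ax":0,"ay":0,"az":0},{"hand":0.5,"dx":0,"dy":0,"dz":0,"ax":0,"ay":0,"az":0},{"hand":0.5,"dx":0,"dy":0,"dz":0,"ax":0,"ay":0,"az":0},{"hand":0.5,"dx":0,"dy":0,"dz":0,"ax":0,"ay":0,"az":0},{"hand":0.5,"dx":0,"dy":0,"dz":0,"ax":0,"ay":0,"az":0}])

```text
time_s: 17.57
position: [0.5342, 0.2045, 0.1389]
tool_rot: [[-0.106, 0.0, 0.994], [-0.994, -0.0, -0.106], [-0.0, -1.0, 0.0]]
ft_force: [0.0, 0.1, -0.9]
grip_width: 0.0424
```

```bash
python3 -c "
from h import *
s,im=snap('wrist','w11.png');rel([.536,.2135,.03])
cv2.imwrite('pics/w11a.png',cv2.resize(cv2.imread('pics/w11.png')[60:310,160:480],None,fx=2.4,fy=2.4,interpolation=cv2.INTER_CUBIC))"
```

```text
t 17.62 pos [0.5342 0.2046 0.1389] yawz -6.08 y [ 0.0001 -0.     -1.    ] q [ 9.1 28.6 79.2 -0.  72.2 15.2] F [ 0.2 -0.3  0. ] w 0.0432 
 shift cm [-0.9  10.89  0.09]
```

View pics/w11a.png

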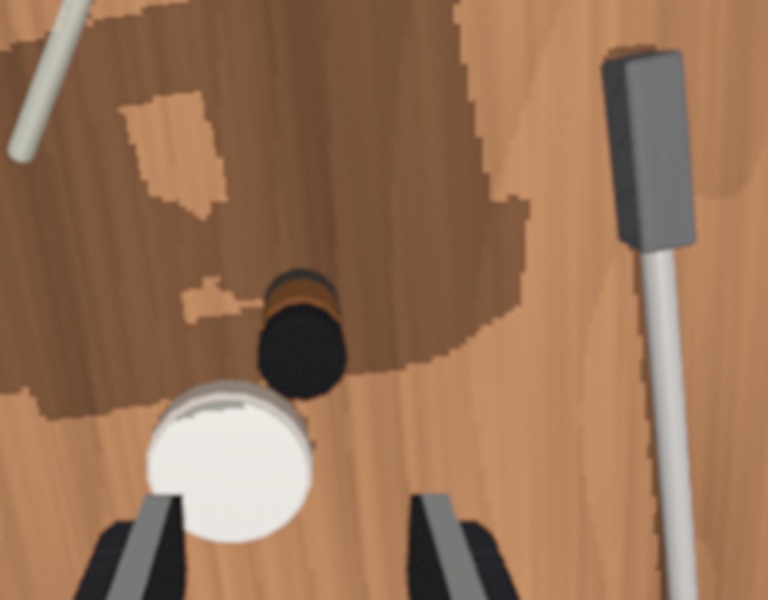

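```bash
python3 -c "
from h import *
s=status.observe();c=cam('wrist',s)
k=lambda L:[(160+(x+.5)/2.4-.5,60+(y+.5)/2.4-.5) for x,y in L]
v=onz(c,k([(302,351)]),.06);print(v)
rel([v[0][0],v[0][1]+.002,.03])
h=onz(c,k([(625,57),(682,52),(693,243),(640,250)]),.024);print(h,h.mean(0)); e=(h[0]+h[1]-h[2]-h[3])/2;print(e,np.degrees(np.arctan2(e[0],e[1])))
print(onz(c,k([(656,252),(683,598)]),.012))
"
```

```text
[[0.5376 0.2138 0.06  ]]
t 17.62 pos [0.5342 0.2046 0.1389] yawz -6.08 y [ 0.0001 -0.     -1.    ] q [ 9.1 28.6 79.2 -0.  72.2 15.2] F [ 0.2 -0.3  0. ] w 0.0432 
 shift cm [-1.15 10.89  0.22]
[[0.6404 0.2825 0.024 ]
 [0.6573 0.2823 0.024 ]
 [0.6629 0.2245 0.024 ]
 [0.6461 0.2239 0.024 ]] [0.6517 0.2533 0.024 ]
[-0.0056  0.0581  0.    ] -5.526514037056363
[[0.6562 0.2197 0.012 ]
 [0.672  0.0823 0.012 ]]
```

Call:
jog_arm(rows=[{"hand":0.5,"dx":-0.8,"dy":1,"dz":0.25,"ax":0,"ay":0,"az":0},{"hand":0.5,"dx":0,"dy":3,"dz":0,"ax":0,"ay":0,"az":0},{"hand":0.5,"dx":0,"dy":3.5,"dz":0,"ax":0,"ay":0,"az":0},{"hand":0.5,"dx":0,"dy":2.4,"dz":0,"ax":0,"ay":0,"az":0},{"hand":0.5,"dx":0,"dy":0.8,"dz":0,"ax":0,"ay":0,"az":0}])

```text
time_s: 18.03
position: [0.5355, 0.2127, 0.0276]
tool_rot: [[-0.105, -0.007, 0.994], [-0.994, -0.001, -0.105], [0.002, -1.0, -0.006]]
ft_force: [0.3, -0.3, -0.3]
grip_width: 0.0428
```

Call:
jog_arm(newtons=30, rows=[{"hand":0.5,"dx":0,"dy":0,"dz":0,"ax":0,"ay":0,"az":0},{"hand":0.5,"dx":0,"dy":0,"dz":0,"ax":0,"ay":0,"az":0},{"hand":0.1,"dx":0,"dy":0,"dz":0,"ax":0,"ay":0,"az":0},{"hand":0.1,"dx":0,"dy":0,"dz":0,"ax":0,"ay":0,"az":0},{"hand":0.1,"dx":0,"dy":0,"dz":0,"ax":0,"ay":0,"az":0}])

```text
time_s: 18.45
position: [0.5383, 0.2128, 0.0334]
tool_rot: [[-0.105, 0.003, 0.994], [-0.994, 0.001, -0.105], [-0.001, -1.0, 0.003]]
ft_force: [1.5, 0.3, 4.2]
grip_width: 0.0251
```

Call:
jog_arm(rows=[{"hand":0.1,"dx":0,"dy":0,"dz":0,"ax":0,"ay":0,"az":0},{"hand":0.1,"dx":0,"dy":-2,"dz":0,"ax":0,"ay":0,"az":0},{"hand":0.1,"dx":0,"dy":-4,"dz":0,"ax":0,"ay":0,"az":0},{"hand":0.1,"dx":0,"dy":-4,"dz":0,"ax":0,"ay":0,"az":0},{"hand":0.1,"dx":0,"dy":-4,"dz":0,"ax":0,"ay":0,"az":0}])

```text
time_s: 18.87
position: [0.5369, 0.2125, 0.1738]
tool_rot: [[-0.105, -0.001, 0.994], [-0.994, -0.0, -0.105], [0.0, -1.0, -0.001]]
ft_force: [1.5, 0.1, -0.8]
grip_width: 0.0252
```

```bash
python3 -c "
from h import *
rel([.5518,-.0717,.17]);"
```

```text
t 18.87 pos [0.5369 0.2125 0.1738] yawz -6.05 y [-0.0005 -0.0001 -1.    ] q [ 9.9 27.2 75.3 -0.  77.5 15.9] F [ 1.5  0.1 -0.8] w 0.0252 
 shift cm [28.1   0.38  4.48]
```

Call:
jog_arm(rows=[{"hand":0.1,"dx":2,"dy":0,"dz":0.5,"ax":0,"ay":0,"az":0},{"hand":0.1,"dx":3.5,"dy":0,"dz":0.6,"ax":0,"ay":0,"az":0},{"hand":0.1,"dx":3.8,"dy":0,"dz":0.6,"ax":0,"ay":0,"az":0},{"hand":0.1,"dx":3.8,"dy":0,"dz":0.6,"ax":0,"ay":0,"az":0},{"hand":0.1,"dx":3.8,"dy":0,"dz":0.6,"ax":0,"ay":0,"az":0}])

```text
time_s: 19.28
position: [0.548, 0.04, 0.1723]
tool_rot: [[-0.105, 0.0, 0.994], [-0.994, -0.0, -0.105], [0.0, -1.0, 0.0]]
ft_force: [1.0, 1.1, -0.0]
grip_width: 0.0253
```

Call:
jog_arm(rows=[{"hand":0.1,"dx":3.8,"dy":0,"dz":0.6,"ax":0,"ay":0,"az":0},{"hand":0.1,"dx":3.5,"dy":0,"dz":0.5,"ax":0,"ay":0,"az":0},{"hand":0.1,"dx":2.8,"dy":0,"dz":0.4,"ax":0,"ay":0,"az":0},{"hand":0.1,"dx":1,"dy":0,"dz":0.1,"ax":0,"ay":0,"az":0},{"hand":0.1,"dx":0,"dy":0,"dz":0,"ax":0,"ay":0,"az":0}])

```text
time_s: 19.7
position: [0.5525, -0.0727, 0.1719]
tool_rot: [[-0.109, 0.0, 0.994], [-0.994, -0.0, -0.109], [0.0, -1.0, 0.0]]
ft_force: [-0.1, 0.3, -0.9]
grip_width: 0.0252
```

Call:
jog_arm(rows=[{"hand":0.1,"dx":0,"dy":0,"dz":0,"ax":0,"ay":0,"az":0},{"hand":0.1,"dx":0,"dy":0,"dz":0,"ax":0,"ay":0,"az":0},{"hand":0.1,"dx":0,"dy":0,"dz":0,"ax":0,"ay":0,"az":0},{"hand":0.1,"dx":0,"dy":0,"dz":0,"ax":0,"ay":0,"az":0},{"hand":0.1,"dx":0,"dy":0,"dz":0,"ax":0,"ay":0,"az":0}])

```text
time_s: 20.12
position: [0.5527, -0.0696, 0.1719]
tool_rot: [[-0.104, 0.0, 0.995], [-0.995, 0.0, -0.104], [-0.0, -1.0, 0.0]]
ft_force: [-0.5, 0.5, -0.6]
grip_width: 0.025
```

```bash
python3 ov.py w12 .06 .032;  python3 -c "
from h import *
im=cv2.imread('pics/w12.png')
cv2.imwrite('pics/w12b.png',cv2.resize(im[170:370,200:370],None,fx=4,fy=3,interpolation=cv2.INTER_CUBIC))"
```

```text
t 20.12 pos [ 0.5527 -0.0696  0.1719] yawz -5.97 y [ 0.  0. -1.] q [-19.4  25.3  78.9   0.   75.8 -13.4] F [-0.5  0.5 -0.6] w 0.025 
 shift cm [ 0.21 11.49 -0.07]
t 20.17 pos [ 0.5527 -0.0699  0.1719] yawz -5.99 y [ 0.0001  0.     -1.    ] q [-19.4  25.3  78.9   0.   75.8 -13.4] F [-0.   0.  -0.6] w 0.0251 
 shift cm [ 0.19 11.49 -0.07]
```

View pics/w12b.png

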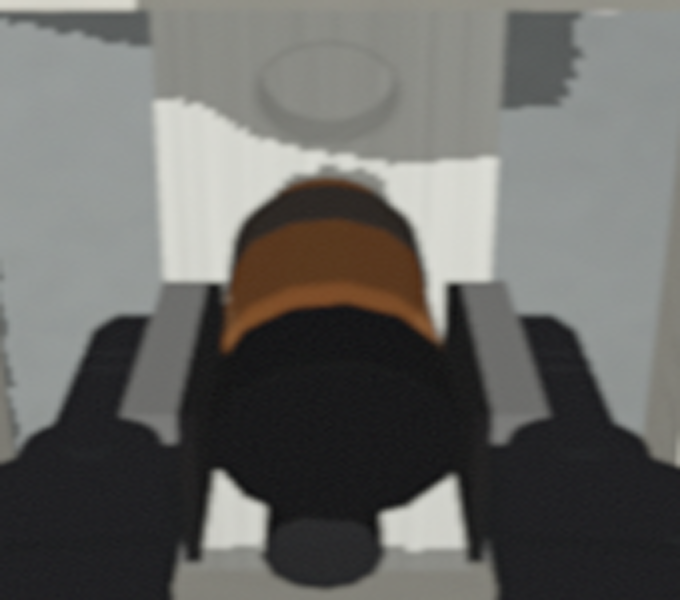

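```bash
python3 -c "
from vf import *
g=lambda x:200+(x+.5)/4-.5
h=lambda x:170+(x+.5)/3-.5
q=vfit(status.observe(),h(187),g(235),g(420),h(513),g(207),g(458),.033)
s=status.observe();R=np.array(s['tool_rot']);print(R.T@np.r_[np.array([.5518,-.0717])-q[:2],0]*100)"
```

```text
foot [ 0.5524 -0.072 ] top [ 0.5533 -0.0704] foot in tool cm [ 0.22 -0.   -0.01]
[-0.0251 -0.     -0.0599]
```

Call:
jog_arm(rows=[{"hand":0.1,"dx":-0.05,"dy":1,"dz":-0.07,"ax":0,"ay":0.15,"az":0},{"hand":0.1,"dx":0,"dy":2.5,"dz":0,"ax":0,"ay":0,"az":0},{"hand":0.1,"dx":0,"dy":2.5,"dz":0,"ax":0,"ay":0,"az":0},{"hand":0.1,"dx":0,"dy":1.5,"dz":0,"ax":0,"ay":0,"az":0},{"hand":0.1,"dx":0,"dy":0.8,"dz":0,"ax":0,"ay":0,"az":0}])

```text
time_s: 20.58
position: [0.5512, -0.0695, 0.0869]
tool_rot: [[-0.108, -0.003, 0.994], [-0.994, 0.001, -0.108], [-0.001, -1.0, -0.003]]
ft_force: [0.0, -0.3, -0.7]
grip_width: 0.0251
```

Call:
jog_arm(rows=[{"hand":0.1,"dx":0,"dy":0,"dz":0,"ax":0,"ay":0,"az":0},{"hand":0.1,"dx":0,"dy":0,"dz":0,"ax":0,"ay":0,"az":0},{"hand":0.1,"dx":0,"dy":0,"dz":0,"ax":0,"ay":0,"az":0},{"hand":0.1,"dx":0,"dy":0,"dz":0,"ax":0,"ay":0,"az":0},{"hand":0.1,"dx":0,"dy":0,"dz":0,"ax":0,"ay":0,"az":0}])

```text
time_s: 21.0
position: [0.5524, -0.0701, 0.0897]
tool_rot: [[-0.108, 0.002, 0.994], [-0.994, -0.001, -0.108], [0.0, -1.0, 0.002]]
ft_force: [0.1, 0.3, -0.2]
grip_width: 0.0249
```

```bash
python3 ov.py w13 .06 .033 .0022
```

```text
t 21.0 pos [ 0.5524 -0.0701  0.0897] yawz -6.2 y [ 0.0016 -0.0006 -1.    ] q [-19.4  30.5  85.3  -0.   64.1 -13.2] F [ 0.1  0.3 -0.2] w 0.0249 
 shift cm [ 0.16  3.17 -0.05]
t 21.05 pos [ 0.5523 -0.0701  0.0895] yawz -6.2 y [ 0.0013 -0.0005 -1.    ] q [-19.4  30.5  85.3  -0.   64.1 -13.2] F [ 0.2 -0.6  0.5] w 0.025 
 shift cm [ 0.16  3.15 -0.04]
```

View pics/w13a.png

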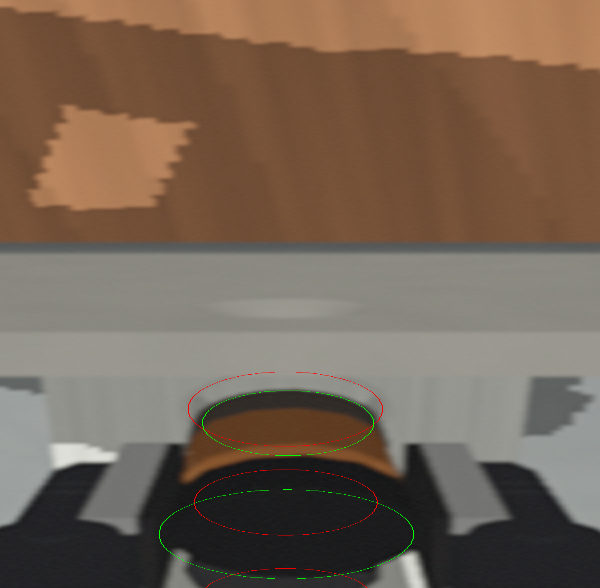

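Call:
jog_arm(rows=[{"hand":0.1,"dx":-0.06,"dy":0.3,"dz":-0.04,"ax":0,"ay":0,"az":0},{"hand":0.1,"dx":0,"dy":0.4,"dz":0,"ax":0,"ay":0,"az":0},{"hand":0.1,"dx":0,"dy":0.5,"dz":0,"ax":0,"ay":0,"az":0},{"hand":0.1,"dx":0,"dy":0.5,"dz":0,"ax":0,"ay":0,"az":0},{"hand":0.1,"dx":0,"dy":0,"dz":0,"ax":0,"ay":0,"az":0}])

```text
time_s: 21.47
position: [0.5514, -0.0693, 0.0706]
tool_rot: [[-0.108, -0.001, 0.994], [-0.994, 0.0, -0.108], [-0.0, -1.0, -0.001]]
ft_force: [0.3, -0.5, -0.6]
grip_width: 0.025
```

Call:
jog_arm(rows=[{"hand":0.1,"dx":0,"dy":0.5,"dz":0,"ax":0,"ay":0,"az":0},{"hand":0.1,"dx":0,"dy":0.4,"dz":0,"ax":0,"ay":0,"az":0},{"hand":0.1,"dx":0,"dy":0.3,"dz":0,"ax":0,"ay":0,"az":0},{"hand":0.1,"dx":0,"dy":0.2,"dz":0,"ax":0,"ay":0,"az":0},{"hand":0.1,"dx":0,"dy":0,"dz":0,"ax":0,"ay":0,"az":0}])

```text
time_s: 21.88
position: [0.5516, -0.0694, 0.0584]
tool_rot: [[-0.108, 0.0, 0.994], [-0.994, -0.0, -0.108], [0.0, -1.0, 0.0]]
ft_force: [-2.7, -0.5, 6.3]
grip_width: 0.0252
```

```bash
python3 -c "
from h import *
rel([.5521,-.0695,.057])"
```

```text
t 21.88 pos [ 0.5516 -0.0694  0.0584] yawz -6.2 y [ 0.0001 -0.0002 -1.    ] q [-19.4  32.9  87.2  -0.   59.9 -13.2] F [-2.7 -0.5  6.3] w 0.0252 
 shift cm [0.01 0.14 0.05]
```

Call:
jog_arm(rows=[{"hand":0.4,"dx":0,"dy":0,"dz":0,"ax":0,"ay":0,"az":0},{"hand":0.5,"dx":0,"dy":0,"dz":0,"ax":0,"ay":0,"az":0},{"hand":0.5,"dx":0,"dy":0,"dz":0,"ax":0,"ay":0,"az":0},{"hand":0.5,"dx":0,"dy":-2,"dz":0,"ax":0,"ay":0,"az":0},{"hand":0.5,"dx":0,"dy":-4,"dz":0,"ax":0,"ay":0,"az":0}])

```text
time_s: 22.3
position: [0.5496, -0.0688, 0.1147]
tool_rot: [[-0.108, -0.009, 0.994], [-0.994, 0.003, -0.108], [-0.002, -1.0, -0.009]]
ft_force: [0.5, -0.3, 0.8]
grip_width: 0.0427
```

Call:
jog_arm(rows=[{"hand":0.5,"dx":0,"dy":-4,"dz":0,"ax":0,"ay":0,"az":0},{"hand":0.5,"dx":-1,"dy":-2,"dz":0,"ax":0,"ay":0,"az":0},{"hand":0.5,"dx":-3.8,"dy":0,"dz":0,"ax":0,"ay":0,"az":0},{"hand":0.5,"dx":-3.8,"dy":0,"dz":0,"ax":0,"ay":-4,"az":0},{"hand":0.5,"dx":-3,"dy":0,"dz":0.3,"ax":0,"ay":-4,"az":0}])

```text
time_s: 22.72
position: [0.565, 0.048, 0.1782]
tool_rot: [[0.034, 0.001, 0.999], [-0.999, 0.0, 0.034], [-0.0, -1.0, 0.001]]
ft_force: [1.2, -0.1, 0.1]
grip_width: 0.043
```

Call:
jog_arm(rows=[{"hand":0.5,"dx":-3,"dy":0,"dz":2,"ax":0,"ay":-4.6,"az":0},{"hand":0.5,"dx":-3,"dy":0,"dz":2,"ax":0,"ay":0,"az":0},{"hand":0.5,"dx":-3,"dy":0,"dz":2,"ax":0,"ay":0,"az":0},{"hand":0.5,"dx":0,"dy":0,"dz":0,"ax":0,"ay":0,"az":0},{"hand":0.5,"dx":0,"dy":0,"dz":0,"ax":0,"ay":0,"az":0}])

```text
time_s: 23.13
position: [0.6173, 0.1422, 0.177]
tool_rot: [[0.114, -0.001, 0.993], [-0.993, -0.0, 0.114], [0.0, -1.0, -0.001]]
ft_force: [-0.2, 0.5, 0.4]
grip_width: 0.0425
```

```bash
python3 -c "
from h import *
rel([.6525,.24,.15]);  snap('scene','sc14.png');snap('side','s14.png')
a=cv2.imread('pics/sc14.png');b=cv2.imread('pics/s14.png')
cv2.imwrite('pics/x14.png',np.hstack([cv2.resize(a[150:290,150:430],None,fx=1.6,fy=2.5),cv2.resize(b[150:350,180:360],None,fx=1.8,fy=1.75)]))
rel([.6525,.24,.15])"
```

```text
t 23.13 pos [0.6173 0.1422 0.177 ] yawz 6.55 y [-0.0008 -0.0001 -1.    ] q [ 2.3 32.5 65.1 -0.  82.4 -4.3] F [-0.2  0.5  0.4] w 0.0425 
 shift cm [-9.32  2.7   4.61]
t 23.23 pos [0.6169 0.1402 0.1775] yawz 6.39 y [-0.0008 -0.0003 -1.    ] q [ 2.1 32.4 65.2 -0.  82.4 -4.3] F [-0.3  0.7  0.6] w 0.0427 
 shift cm [-9.52  2.74  4.65]
```

View pics/x14.png

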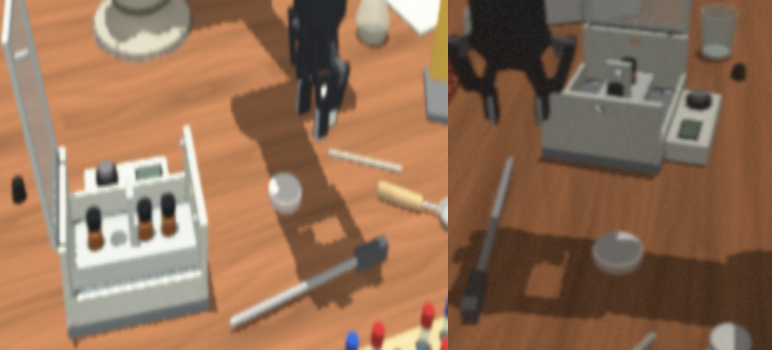

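Call:
jog_arm(rows=[{"hand":0.5,"dx":-3,"dy":0,"dz":1.5,"ax":0,"ay":0,"az":0},{"hand":0.5,"dx":-3,"dy":0,"dz":1.5,"ax":0,"ay":0,"az":0},{"hand":0.5,"dx":-2,"dy":0,"dz":1.6,"ax":0,"ay":0,"az":0},{"hand":0.5,"dx":0,"dy":0,"dz":0,"ax":0,"ay":0,"az":0},{"hand":0.5,"dx":0,"dy":0,"dz":0,"ax":0,"ay":0,"az":0}])

```text
time_s: 23.65
position: [0.6541, 0.2249, 0.1774]
tool_rot: [[0.111, -0.001, 0.994], [-0.994, -0.0, 0.111], [0.0, -1.0, -0.001]]
ft_force: [0.2, -0.4, 0.2]
grip_width: 0.0426
```

Call:
jog_arm(rows=[{"hand":0.5,"dx":0,"dy":0,"dz":0,"ax":0,"ay":0,"az":0},{"hand":0.5,"dx":0,"dy":0,"dz":0,"ax":0,"ay":0,"az":0},{"hand":0.5,"dx":0,"dy":0,"dz":0,"ax":0,"ay":0,"az":0},{"hand":0.5,"dx":0,"dy":0,"dz":0,"ax":0,"ay":0,"az":0},{"hand":0.5,"dx":0,"dy":0,"dz":0,"ax":0,"ay":0,"az":0}])

```text
time_s: 24.07
position: [0.654, 0.2247, 0.1781]
tool_rot: [[0.111, 0.0, 0.994], [-0.994, 0.0, 0.111], [0.0, -1.0, 0.0]]
ft_force: [0.9, -0.8, 0.1]
grip_width: 0.0428
```

```bash
python3 -c "
from h import *
rel([.6525,.24,.15]);  snap('wrist','w15.png')
cv2.imwrite('pics/w15a.png',cv2.resize(cv2.imread('pics/w15.png')[100:420,180:400],None,fx=1.87,fy=1.87,interpolation=cv2.INTER_CUBIC))
rel([.6525,.24,.15])"
```

```text
t 24.07 pos [0.654  0.2247 0.1781] yawz 6.36 y [ 0.0002  0.     -1.    ] q [ 9.2 38.5 53.5 -0.  88.   2.8] F [ 0.9 -0.8  0.1] w 0.0428 
 shift cm [-1.53  2.81  0.02]
t 24.12 pos [0.654  0.2249 0.178 ] yawz 6.37 y [ 0.0002 -0.     -1.    ] q [ 9.2 38.5 53.4 -0.  88.   2.8] F [ 0.1 -0.2  0.2] w 0.0426 
 shift cm [-1.52  2.8   0.02]
```

View pics/w15.png

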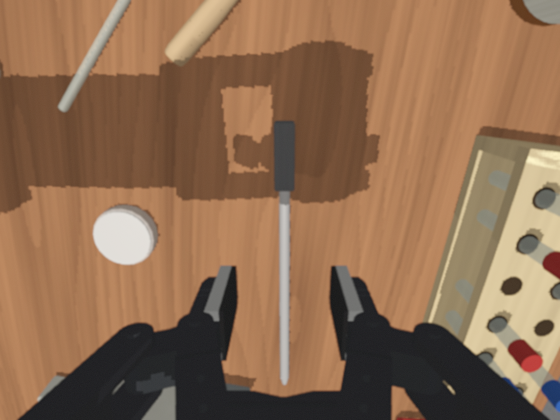

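```bash
python3 -c "
from h import *
s=status.observe();c=cam('wrist',s)
h=onz(c,[(284.5,122),(284.5,190)],.024);print(h)
r=onz(c,[(285,200),(285.2,370),(285,383.5)],.012);print(r);d=r[0]-r[1];print('yaw',np.degrees(np.arctan2(-d[0],d[1])))
ctr=h.mean(0);print(ctr)
d/=np.linalg.norm(d)
t=ctr-d*.010
rel([t[0],t[1],.004])"
```

```text
[[0.6494 0.2826 0.024 ]
 [0.6561 0.224  0.024 ]]
[[ 0.6581  0.2111  0.012 ]
 [ 0.6811  0.0105  0.012 ]
 [ 0.6832 -0.0095  0.012 ]]
yaw 6.558790472520629
[0.6528 0.2533 0.024 ]
t 24.12 pos [0.654  0.2249 0.178 ] yawz 6.37 y [ 0.0002 -0.     -1.    ] q [ 9.2 38.5 53.4 -0.  88.   2.8] F [ 0.1 -0.2  0.2] w 0.0426 
 shift cm [-1.84 17.4   0.19]
```

Call:
jog_arm(rows=[{"hand":0.5,"dx":-1.75,"dy":2,"dz":0.15,"ax":0,"ay":-0.15,"az":0},{"hand":0.5,"dx":0,"dy":4,"dz":0,"ax":0,"ay":0,"az":0},{"hand":0.5,"dx":0,"dy":4,"dz":0,"ax":0,"ay":0,"az":0},{"hand":0.5,"dx":0,"dy":3.5,"dz":0,"ax":0,"ay":0,"az":0},{"hand":0.5,"dx":0,"dy":1.5,"dz":0,"ax":0,"ay":0,"az":0}])

```text
time_s: 24.53
position: [0.6511, 0.2424, 0.0225]
tool_rot: [[0.114, -0.007, 0.993], [-0.993, -0.001, 0.114], [0.001, -1.0, -0.008]]
ft_force: [0.2, -0.5, -1.0]
grip_width: 0.0428
```

Call:
jog_arm(rows=[{"hand":0.5,"dx":0,"dy":0,"dz":0,"ax":0,"ay":0,"az":0},{"hand":0.5,"dx":0,"dy":0,"dz":0,"ax":0,"ay":0,"az":0},{"hand":0.5,"dx":0,"dy":0,"dz":0,"ax":0,"ay":0,"az":0},{"hand":0.5,"dx":0,"dy":0,"dz":0,"ax":0,"ay":0,"az":0},{"hand":0.5,"dx":0,"dy":0,"dz":0,"ax":0,"ay":0,"az":0}])

```text
time_s: 24.95
position: [0.6543, 0.243, 0.0297]
tool_rot: [[0.114, 0.003, 0.993], [-0.993, 0.001, 0.114], [-0.0, -1.0, 0.003]]
ft_force: [-0.8, -0.2, -0.2]
grip_width: 0.0431
```

```bash
python3 -c "
from h import *
rel([.654,.2415,.005]);  snap('wrist','w16.png')"
```

```text
t 24.95 pos [0.6543 0.243  0.0297] yawz 6.55 y [ 0.003   0.0005 -1.    ] q [10.7 46.5 62.7 -0.  70.7  4.1] F [-0.8 -0.2 -0.2] w 0.0431 
 shift cm [ 0.15  2.47 -0.05]
```

View pics/w16.png

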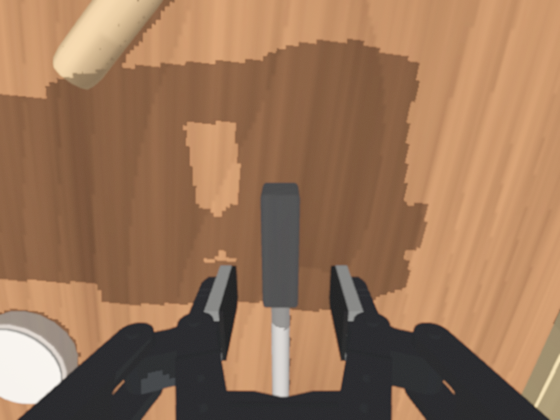

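```bash
python3 -c "
from h import *
s=status.observe();c=cam('wrist',s)
h=onz(c,[(281,187),(281,306)],.024);print(h,h.mean(0))
R=np.array(s['tool_rot']);print((R.T@(h.mean(0)-s['position']))*100)"
```

```text
[[0.649  0.2857 0.024 ]
 [0.656  0.2242 0.024 ]] [0.6525 0.2549 0.024 ]
[-1.2013  0.5305 -0.0248]
```

Call:
jog_arm(rows=[{"hand":0.5,"dx":0,"dy":1,"dz":-0.02,"ax":0,"ay":0,"az":0},{"hand":0.5,"dx":0,"dy":1,"dz":0,"ax":0,"ay":0,"az":0},{"hand":0.5,"dx":0,"dy":0.4,"dz":0,"ax":0,"ay":0,"az":0},{"hand":0.5,"dx":0,"dy":0,"dz":0,"ax":0,"ay":0,"az":0},{"hand":0.5,"dx":0,"dy":0,"dz":0,"ax":0,"ay":0,"az":0}])

```text
time_s: 25.42
position: [0.6531, 0.2428, 0.0032]
tool_rot: [[0.114, -0.001, 0.993], [-0.993, -0.0, 0.114], [0.0, -1.0, -0.001]]
ft_force: [0.8, 0.1, 0.6]
grip_width: 0.0427
```

Call:
jog_arm(newtons=70, rows=[{"hand":0.25,"dx":0,"dy":0,"dz":0,"ax":0,"ay":0,"az":0},{"hand":0.1,"dx":0,"dy":0,"dz":0,"ax":0,"ay":0,"az":0},{"hand":0,"dx":0,"dy":0,"dz":0,"ax":0,"ay":0,"az":0},{"hand":0,"dx":0,"dy":0,"dz":0,"ax":0,"ay":0,"az":0},{"hand":0,"dx":0,"dy":0,"dz":0,"ax":0,"ay":0,"az":0}])

```text
time_s: 25.83
position: [0.6537, 0.2429, 0.0044]
tool_rot: [[0.114, 0.001, 0.993], [-0.993, 0.0, 0.114], [-0.0, -1.0, 0.001]]
ft_force: [-1.0, 0.5, 4.2]
grip_width: 0.0164
```

```bash
python3 -c "
from h import *
rel([.654,.2415,.005])"
```

```text
t 25.83 pos [0.6537 0.2429 0.0044] yawz 6.55 y [ 0.0011  0.0002 -1.    ] q [10.7 48.2 63.8 -0.  68.   4.1] F [-1.   0.5  4.2] w 0.0164 
 shift cm [ 0.14 -0.06  0.02]
```

Call:
jog_arm(rows=[{"hand":0,"dx":0,"dy":-1.5,"dz":0,"ax":0,"ay":0,"az":0},{"hand":0,"dx":0,"dy":-3,"dz":0,"ax":0,"ay":0,"az":0},{"hand":0,"dx":0,"dy":-3.5,"dz":0,"ax":0,"ay":0,"az":0},{"hand":0,"dx":0,"dy":-3.5,"dz":0,"ax":0,"ay":0,"az":0},{"hand":0,"dx":-1,"dy":-2,"dz":0,"ax":0,"ay":0,"az":0}])

```text
time_s: 26.25
position: [0.6533, 0.2516, 0.1428]
tool_rot: [[0.112, 0.004, 0.994], [-0.994, 0.0, 0.112], [0.0, -1.0, 0.004]]
ft_force: [0.0, -1.0, -1.7]
grip_width: 0.0166
```

Call:
jog_arm(rows=[{"hand":0,"dx":-1,"dy":0,"dz":-1,"ax":0,"ay":1.5,"az":0},{"hand":0,"dx":-1,"dy":0,"dz":-1.5,"ax":0,"ay":2.5,"az":0},{"hand":0,"dx":0,"dy":0,"dz":-1.5,"ax":0,"ay":3.5,"az":0},{"hand":0,"dx":0,"dy":0,"dz":-1.5,"ax":0,"ay":3.5,"az":0},{"hand":0,"dx":0,"dy":0,"dz":-1,"ax":0,"ay":1.7,"az":0}])

```text
time_s: 26.67
position: [0.5837, 0.2707, 0.1383]
tool_rot: [[-0.11, -0.002, 0.994], [-0.994, -0.0, -0.11], [0.001, -1.0, -0.002]]
ft_force: [-0.2, -0.4, -2.1]
grip_width: 0.0162
```

Call:
jog_arm(rows=[{"hand":0,"dx":0,"dy":0,"dz":0,"ax":0,"ay":0,"az":0},{"hand":0,"dx":0,"dy":0,"dz":0,"ax":0,"ay":0,"az":0},{"hand":0,"dx":0,"dy":0,"dz":0,"ax":0,"ay":0,"az":0},{"hand":0,"dx":0,"dy":0,"dz":0,"ax":0,"ay":0,"az":0},{"hand":0,"dx":0,"dy":0,"dz":0,"ax":0,"ay":0,"az":0}])

```text
time_s: 27.08
position: [0.5859, 0.2704, 0.1385]
tool_rot: [[-0.107, -0.0, 0.994], [-0.994, -0.0, -0.107], [0.0, -1.0, -0.0]]
ft_force: [-0.1, -0.1, -2.0]
grip_width: 0.0165
```

```bash
python3 -c "
from h import *
rel([.5873,.2564,.0874])"
```

```text
t 27.08 pos [0.5859 0.2704 0.1385] yawz -6.15 y [-0.0001 -0.     -1.    ] q [14.3 35.5 66.2 -0.  78.4 20.4] F [-0.1 -0.1 -2. ] w 0.0165 
 shift cm [1.38 5.11 0.29]
```

Call:
jog_arm(rows=[{"hand":0,"dx":0.5,"dy":1,"dz":0.1,"ax":0,"ay":0,"az":0},{"hand":0,"dx":0.5,"dy":1.5,"dz":0.1,"ax":0,"ay":0,"az":0},{"hand":0,"dx":0.2,"dy":1.5,"dz":0.09,"ax":0,"ay":0,"az":0},{"hand":0,"dx":0,"dy":0.8,"dz":0,"ax":0,"ay":0,"az":0},{"hand":0,"dx":0,"dy":0.3,"dz":0,"ax":0,"ay":0,"az":0}])

```text
time_s: 27.5
position: [0.5867, 0.2581, 0.0863]
tool_rot: [[-0.107, -0.002, 0.994], [-0.994, -0.001, -0.107], [0.001, -1.0, -0.002]]
ft_force: [-0.2, -0.4, -1.6]
grip_width: 0.0164
```

Call:
jog_arm(rows=[{"hand":0,"dx":0,"dy":0,"dz":0,"ax":0,"ay":0,"az":0},{"hand":0,"dx":0,"dy":0,"dz":0,"ax":0,"ay":0,"az":0},{"hand":0,"dx":0,"dy":0,"dz":0,"ax":0,"ay":0,"az":0},{"hand":0,"dx":0,"dy":0,"dz":0,"ax":0,"ay":0,"az":0},{"hand":0,"dx":0,"dy":0,"dz":0,"ax":0,"ay":0,"az":0}])

```text
time_s: 27.92
position: [0.5872, 0.2585, 0.0884]
tool_rot: [[-0.107, 0.001, 0.994], [-0.994, 0.0, -0.107], [-0.0, -1.0, 0.001]]
ft_force: [0.0, -0.3, -2.4]
grip_width: 0.0162
```

```bash
python3 -c "
from h import *
rel([.5873,.2564,.0874]);snap('scene','sc17.png');snap('side','s17.png');snap('wrist','w17.png')
s=status.observe();R=np.array(s['tool_rot'])
a=cv2.imread('pics/sc17.png');b=cv2.imread('pics/s17.png')
for c,n,im,o in((cam('scene'),'a',a,(230,170)),(cam('side'),'b',b,(200,150))):
    L=proj(c,[s['position']+R@[x,-.0076,0] for x in(.02,.25,.28)]); print(n,L)
    y=np.radians(-6.18);ey=np.array([-np.sin(y),np.cos(y)]);S=np.array([.5454,-.1313])
    print(proj(c,[np.r_[S+k*ey,.095] for k in(.11,.005,-.1)]))
    cr=cv2.resize(im[o[1]:o[1]+120,o[0]:o[0]+160],None,fx=5,fy=5,interpolation=cv2.INTER_CUBIC)
    for p in L: cv2.circle(cr,tuple(int(v) for v in ((p-o+.5)*5)),2,(0,255,0),-1)
    cv2.imwrite('pics/x17%s.png'%n,cr)
"
```

```text
t 27.92 pos [0.5872 0.2585 0.0884] yawz -6.14 y [ 0.001   0.0002 -1.    ] q [13.2 37.9 70.4 -0.  71.6 19.3] F [ 0.  -0.3 -2.4] w 0.0162 
 shift cm [0.21 0.1  0.03]
a [[369.1043 213.3102]
 [285.3327 223.2967]
 [273.9681 224.646 ]]
[[273.2804 225.0219]
 [232.7822 229.8051]
 [191.3194 234.6841]]
b [[225.816  287.0804]
 [259.8429 220.4946]
 [263.2775 213.784 ]]
[[263.318  213.5633]
 [274.0168 192.7201]
 [283.0245 175.1856]]
```

View pics/x17a.png

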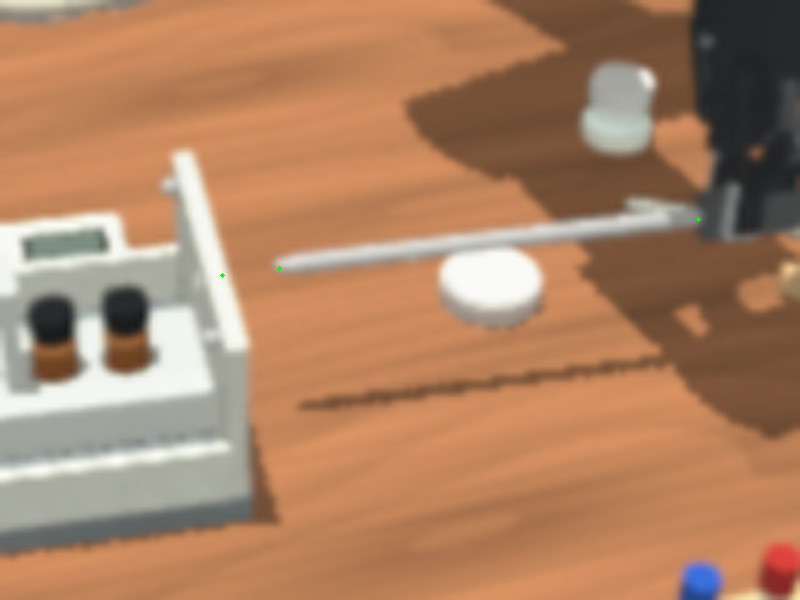

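View pics/x17b.png

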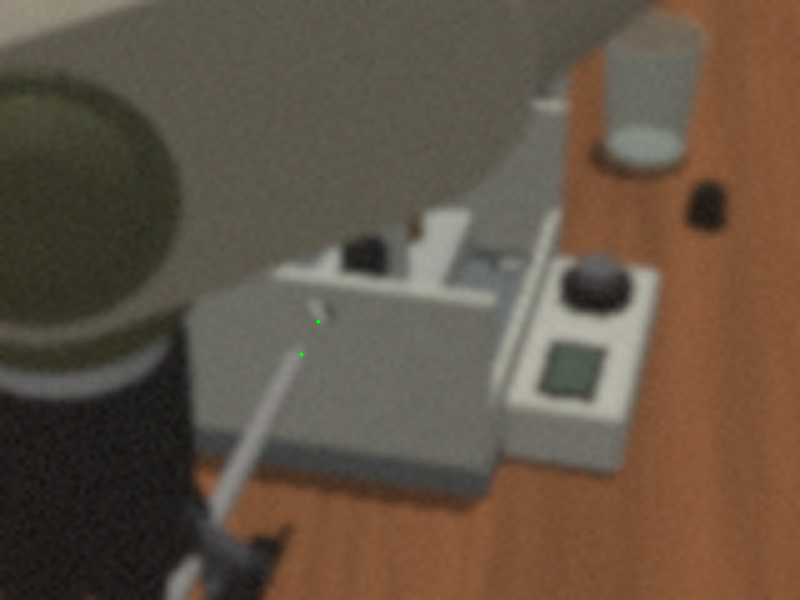

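View pics/w17.png

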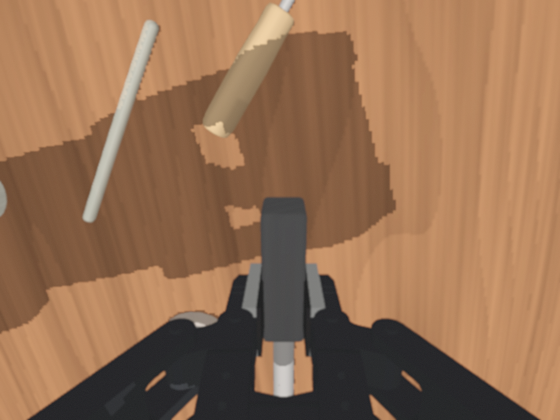

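Call:
jog_arm(rows=[{"hand":0,"dx":0.8,"dy":0.1,"dz":0,"ax":0,"ay":0,"az":0},{"hand":0,"dx":1,"dy":0,"dz":0,"ax":0,"ay":0.03,"az":0},{"hand":0,"dx":0.8,"dy":0,"dz":0,"ax":0,"ay":0,"az":0},{"hand":0,"dx":0,"dy":0,"dz":0,"ax":0,"ay":0,"az":0},{"hand":0,"dx":0,"dy":0,"dz":0,"ax":0,"ay":0,"az":0}])

```text
time_s: 28.48
position: [0.5843, 0.2317, 0.087]
tool_rot: [[-0.109, 0.0, 0.994], [-0.994, 0.0, -0.109], [-0.0, -1.0, 0.0]]
ft_force: [-0.3, -0.7, -1.8]
grip_width: 0.0166
```

Call:
jog_arm(rows=[{"hand":0,"dx":0,"dy":0,"dz":0,"ax":0,"ay":0,"az":0},{"hand":0,"dx":0,"dy":0,"dz":0,"ax":0,"ay":0,"az":0},{"hand":0,"dx":0,"dy":0,"dz":0,"ax":0,"ay":0,"az":0},{"hand":0,"dx":0,"dy":0,"dz":0,"ax":0,"ay":0,"az":0},{"hand":0,"dx":0,"dy":0,"dz":0,"ax":0,"ay":0,"az":0}])

```text
time_s: 28.9
position: [0.5842, 0.2327, 0.0868]
tool_rot: [[-0.107, 0.0, 0.994], [-0.994, 0.0, -0.107], [-0.0, -1.0, 0.0]]
ft_force: [-0.4, 0.7, -2.6]
grip_width: 0.0164
```

```bash
cat > rv.py <<'E'
from h import *
import sys
fn=sys.argv[1]
s=status.observe();R=np.array(s['tool_rot']);P=np.array(s['position'])
y=np.radians(-6.18);ey=np.array([-np.sin(y),np.cos(y)]);ex=np.array([np.cos(y),np.sin(y)]);S=np.array([.5454,-.1313])
d=P[:2]-S;print('shaker frame TCP',d@ex,d@ey,P[2]);rel([S[0]+d@ey*ey[0],S[1]+d@ey*ey[1],.0874])
a=snap('scene',fn+'s.png');b=snap('side',fn+'d.png')
out=[]
for n,f,o in(('scene','s',(235,185)),('side','d',(230,180))):
    c=cam(n);im=cv2.imread('pics/'+fn+f+'.png')
    L=proj(c,[P+R@[x,-.0076,0] for x in(.02,.25)])
    cr=cv2.resize(im[o[1]:o[1]+75,o[0]:o[0]+50],None,fx=8,fy=8,interpolation=cv2.INTER_CUBIC)
    th=np.linspace(0,6.3,60)
    q=proj(c,[np.r_[S+.11*ey+.007*np.cos(t)*ex,.095+.007*np.sin(t)] for t in th])
    cv2.polylines(cr,[np.int32((q-o+.5)*8)],True,(0,0,255),1)
    for p in L: cv2.circle(cr,tuple(int(v) for v in ((p-o+.5)*8)),2,(0,255,0),-1)
    out.append(cr)
cv2.imwrite('pics/'+fn+'.png',np.hstack(out))
E
python3 rv.py r18
```

```text
shaker frame TCP -0.0006586612590122203 0.3660642044351934 0.08679334429515168
t 28.9 pos [0.5842 0.2327 0.0868] yawz -6.16 y [ 0.  0. -1.] q [11.  36.9 72.9  0.  70.3 17.1] F [-0.4  0.7 -2.6] w 0.0164 
 shift cm [ 0.   -0.06  0.07]
```

View pics/r18.png

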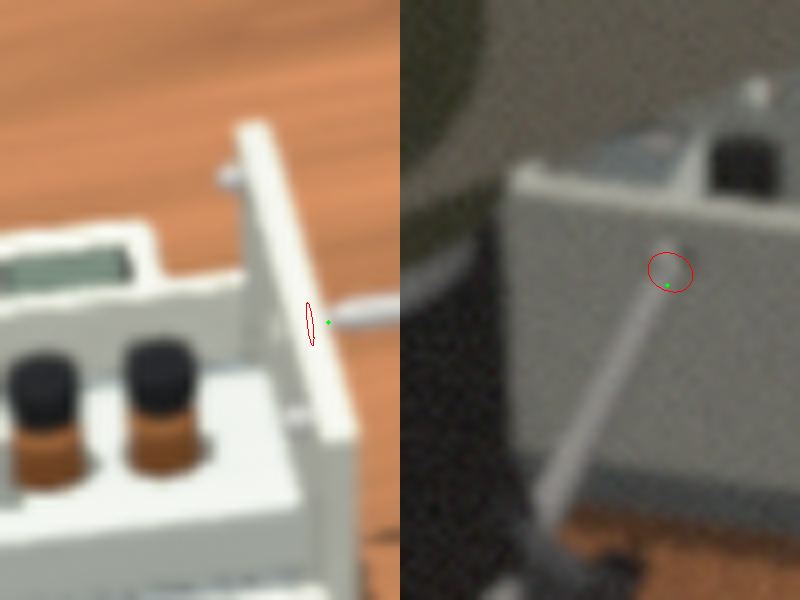

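```bash
cat > rv2.py <<'E'
from h import *
import sys
fn=sys.argv[1];o=(int(sys.argv[2]),int(sys.argv[3]));name=sys.argv[4]
s=status.observe();R=np.array(s['tool_rot']);P=np.array(s['position'])
y=np.radians(-6.18);ey=np.array([-np.sin(y),np.cos(y)]);ex=np.array([np.cos(y),np.sin(y)]);S=np.array([.5454,-.1313])
im=np.mean([np.array(imaging.get_image(name)).astype(float) for _ in range(10)],0).astype(np.uint8)[:,:,::-1]
c=cam(name);f=10
cr=cv2.resize(np.ascontiguousarray(im[o[1]:o[1]+60,o[0]:o[0]+80]),None,fx=f,fy=f,interpolation=cv2.INTER_CUBIC)
cr=cv2.convertScaleAbs(cr,alpha=1.5,beta=-40)
th=np.linspace(0,6.3,60)
for k,col in((.11,(0,0,255)),(.1,(0,160,255))):
    q=proj(c,[np.r_[S+k*ey+.007*np.cos(t)*ex,.095+.007*np.sin(t)] for t in th])
    cv2.polylines(cr,[np.int32((q-o+.5)*f)],True,col,1)
for r,L in((.005,.24),(-.005,.24)):
  for v in ([0,0,r],[0,r,0]):
    q=proj(c,[P+R@(np.array([x,-.0076,0])+v) for x in(.02,.24)])
    cv2.polylines(cr,[np.int32((q-o+.5)*f)],False,(0,255,0),1)
cv2.imwrite('pics/'+fn+'.png',cr)
E
python3 rv2.py r19 230 190 side;python3 rv2.py r19b 250 190 scene
```

```text
(no output)
```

View pics/r19.png

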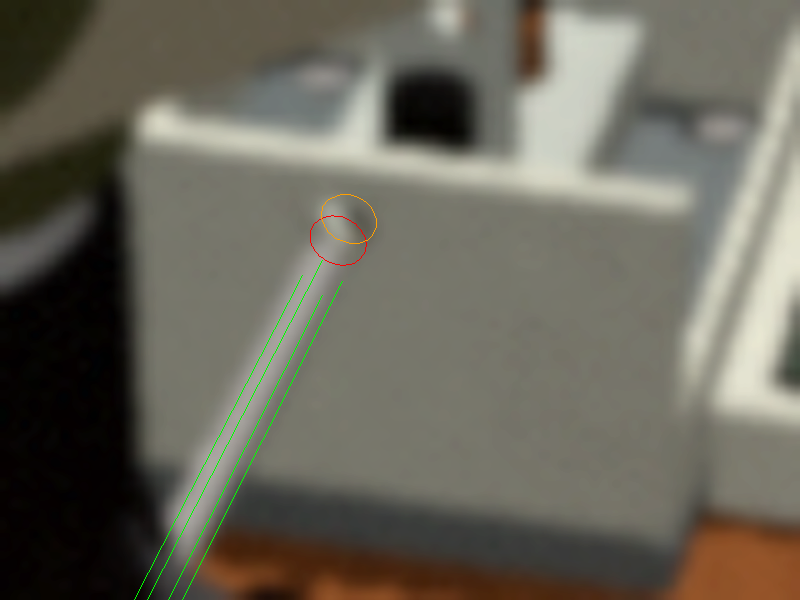

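View pics/r19b.png

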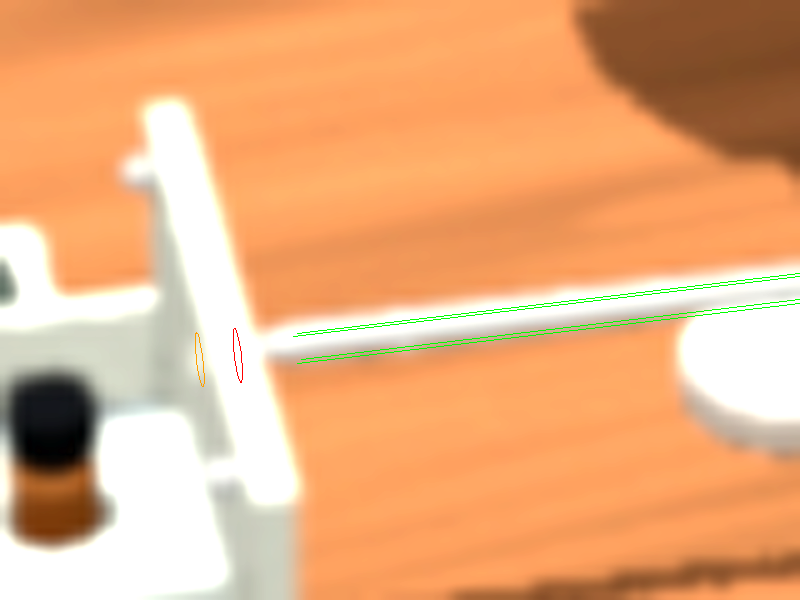

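Call:
jog_arm(rows=[{"hand":0,"dx":0.4,"dy":0,"dz":0,"ax":0,"ay":0,"az":0},{"hand":0,"dx":0.4,"dy":0,"dz":0,"ax":0,"ay":0,"az":0},{"hand":0,"dx":0.4,"dy":0,"dz":0,"ax":0,"ay":0,"az":0},{"hand":0,"dx":0.3,"dy":0,"dz":0,"ax":0,"ay":0,"az":0},{"hand":0,"dx":0,"dy":0,"dz":0,"ax":0,"ay":0,"az":0}])

```text
time_s: 30.42
position: [0.5826, 0.2168, 0.0869]
tool_rot: [[-0.109, -0.0, 0.994], [-0.994, -0.0, -0.109], [0.0, -1.0, -0.0]]
ft_force: [0.1, 0.1, -1.5]
grip_width: 0.0164
```

```bash
python3 rv2.py r20 230 190 side;python3 rv2.py r20b 230 195 scene; python3 rv.py r20c; python3 -c "
from h import *
print(status.observe()['ft_force'],status.observe()['wrist_torque'])"
```

```text
shaker frame TCP -0.0006147230884059565 0.3508449399862419 0.08683660644901453
t 31.42 pos [0.5826 0.2176 0.0868] yawz -6.18 y [-0.  0. -1.] q [ 9.6 36.3 74.1  0.  69.6 15.8] F [ 0.3 -1.  -1.6] w 0.0167 
 shift cm [-0.   -0.06  0.06]
[-0.4195 -0.1448 -1.2587] [ 0.0284 -0.005   0.0278]
```

View pics/r20.png

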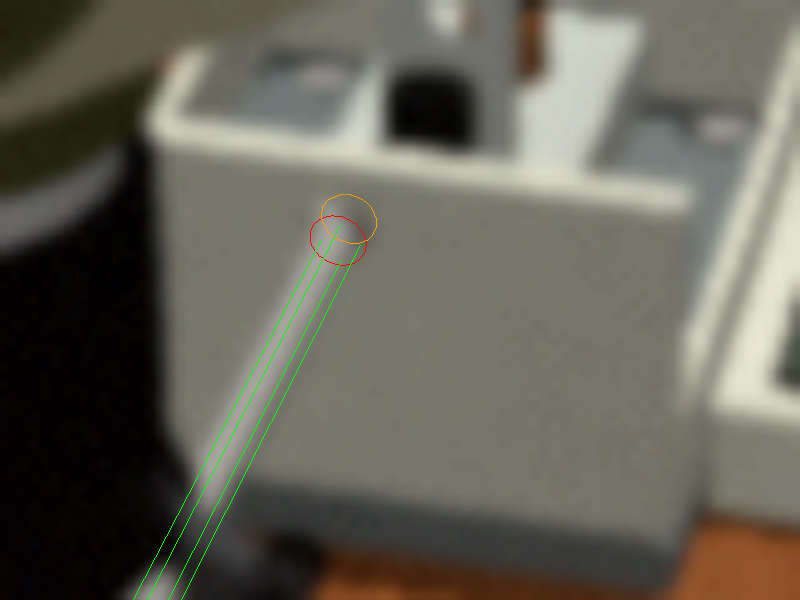

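View pics/r20b.png

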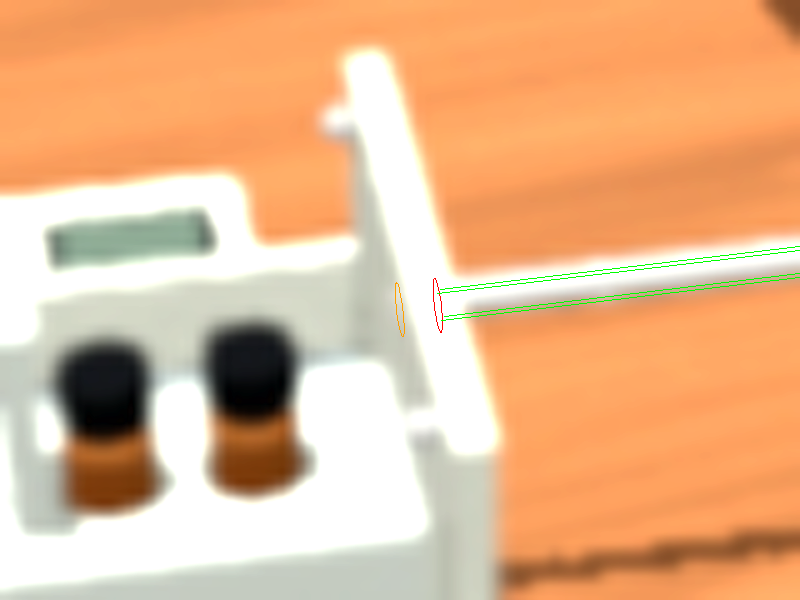

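Call:
jog_arm(rows=[{"hand":0,"dx":0.5,"dy":0,"dz":-0.05,"ax":0,"ay":0,"az":0},{"hand":0,"dx":0.8,"dy":0,"dz":0,"ax":0,"ay":0,"az":0},{"hand":0,"dx":0.8,"dy":0,"dz":0,"ax":0,"ay":0,"az":0},{"hand":0,"dx":0.5,"dy":0,"dz":0,"ax":0,"ay":0,"az":0},{"hand":0,"dx":0,"dy":0,"dz":0,"ax":0,"ay":0,"az":0}])

```text
time_s: 31.93
position: [0.5793, 0.1903, 0.0869]
tool_rot: [[-0.109, -0.0, 0.994], [-0.994, -0.0, -0.109], [0.0, -1.0, -0.0]]
ft_force: [0.3, 0.5, -1.1]
grip_width: 0.0165
```

Call:
jog_arm(rows=[{"hand":0,"dx":0.8,"dy":0,"dz":0,"ax":0,"ay":0,"az":0},{"hand":0,"dx":1,"dy":0,"dz":0,"ax":0,"ay":0,"az":0},{"hand":0,"dx":1,"dy":0,"dz":0,"ax":0,"ay":0,"az":0},{"hand":0,"dx":1,"dy":0,"dz":0,"ax":0,"ay":0,"az":0},{"hand":0,"dx":0.6,"dy":0,"dz":0,"ax":0,"ay":0,"az":0}])

```text
time_s: 32.35
position: [0.5744, 0.1465, 0.0868]
tool_rot: [[-0.109, -0.0, 0.994], [-0.994, -0.0, -0.109], [0.0, -1.0, -0.0]]
ft_force: [-0.3, 0.9, -2.3]
grip_width: 0.0163
```

Call:
jog_arm(rows=[{"hand":0,"dx":0.4,"dy":0,"dz":0,"ax":0,"ay":0,"az":0},{"hand":0,"dx":0,"dy":0,"dz":0,"ax":0,"ay":0,"az":0},{"hand":0,"dx":0,"dy":0,"dz":0,"ax":0,"ay":0,"az":0},{"hand":0,"dx":0,"dy":0,"dz":0,"ax":0,"ay":0,"az":0},{"hand":0,"dx":0,"dy":0,"dz":0,"ax":0,"ay":0,"az":0}])

```text
time_s: 32.77
position: [0.5741, 0.1445, 0.0868]
tool_rot: [[-0.107, 0.0, 0.994], [-0.994, 0.0, -0.107], [-0.0, -1.0, 0.0]]
ft_force: [0.7, -1.5, -0.3]
grip_width: 0.0165
```

```bash
python3 rv2.py r21 230 170 side;python3 rv2.py r21b 210 195 scene; python3 rv.py r21c
```

```text
shaker frame TCP -0.0011043068289911856 0.2768352382437406 0.08683602211448091
t 33.77 pos [0.5741 0.144  0.0868] yawz -6.18 y [ 0. -0. -1.] q [ 2.6 33.7 79.4 -0.  66.9  8.8] F [-0.1  0.4 -2.2] w 0.0165 
 shift cm [-0.   -0.06  0.11]
```

View pics/r21.png

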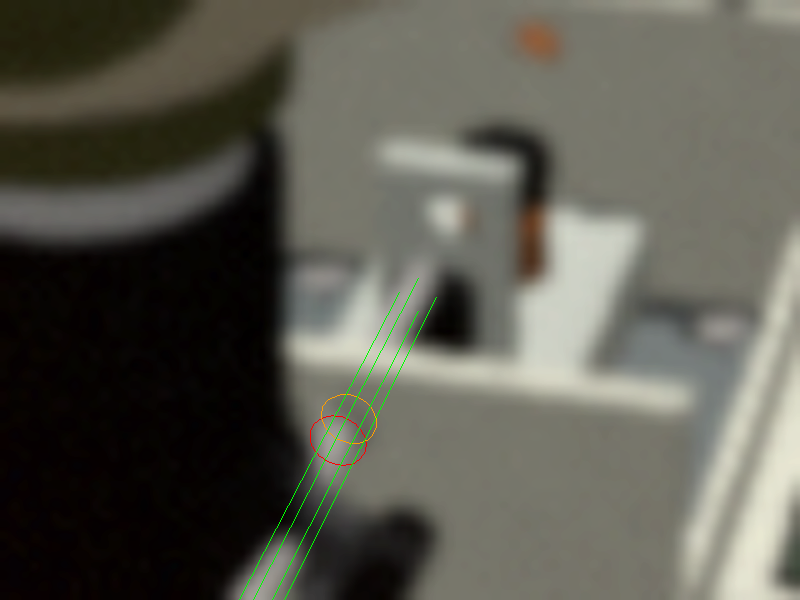

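View pics/r21b.png

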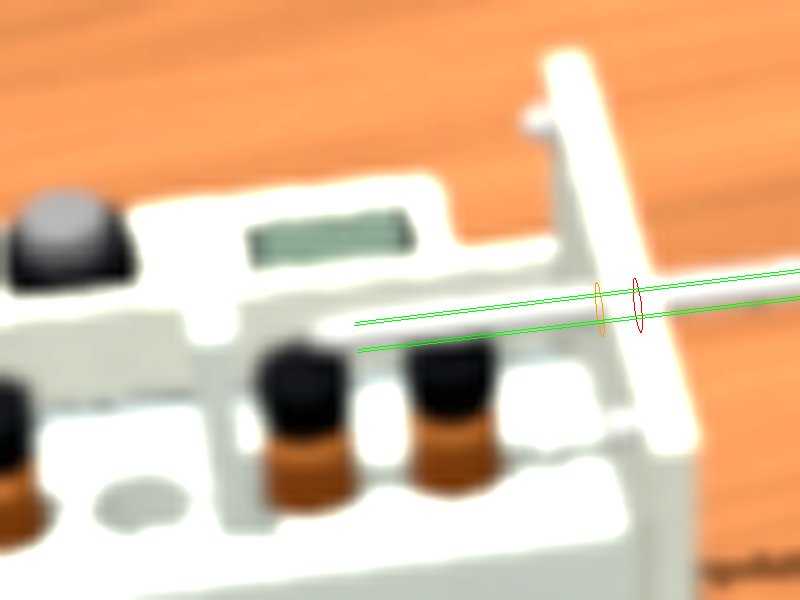

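Call:
jog_arm(rows=[{"hand":0,"dx":0.5,"dy":0,"dz":0,"ax":0,"ay":0,"az":0},{"hand":0,"dx":0.7,"dy":0,"dz":0,"ax":0,"ay":0,"az":0},{"hand":0,"dx":0.6,"dy":0,"dz":0,"ax":0,"ay":0,"az":0},{"hand":0,"dx":0.5,"dy":0,"dz":0,"ax":0,"ay":0,"az":0},{"hand":0,"dx":0.4,"dy":0,"dz":0,"ax":0,"ay":0,"az":0}])

```text
time_s: 34.28
position: [0.5711, 0.1163, 0.0869]
tool_rot: [[-0.108, -0.0, 0.994], [-0.994, -0.0, -0.108], [0.0, -1.0, -0.0]]
ft_force: [0.7, 0.7, -2.4]
grip_width: 0.0161
```

Call:
jog_arm(rows=[{"hand":0,"dx":0.5,"dy":0,"dz":0,"ax":0,"ay":0,"az":0},{"hand":0,"dx":0.4,"dy":0,"dz":0,"ax":0,"ay":0,"az":0},{"hand":0,"dx":0,"dy":0,"dz":0,"ax":0,"ay":0,"az":0},{"hand":0,"dx":0,"dy":0,"dz":0,"ax":0,"ay":0,"az":0},{"hand":0,"dx":0,"dy":0,"dz":0,"ax":0,"ay":0,"az":0}])

```text
time_s: 34.7
position: [0.5702, 0.1084, 0.0868]
tool_rot: [[-0.108, -0.0, 0.994], [-0.994, 0.0, -0.108], [-0.0, -1.0, -0.0]]
ft_force: [-0.1, -0.0, -1.8]
grip_width: 0.0164
```

```bash
python3 rv2.py r22 240 150 side;python3 rv2.py r22b 190 195 scene; python3 rv.py r22c
```

```text
shaker frame TCP -0.001119452636904462 0.24085389668530519 0.08683195539733922
t 35.7 pos [0.5702 0.1083 0.0868] yawz -6.18 y [-0. -0. -1.] q [-0.9 32.7 81.4 -0.  65.8  5.3] F [ 1.  -0.2 -1.6] w 0.0163 
 shift cm [ 0.   -0.06  0.11]
```

View pics/r22.png

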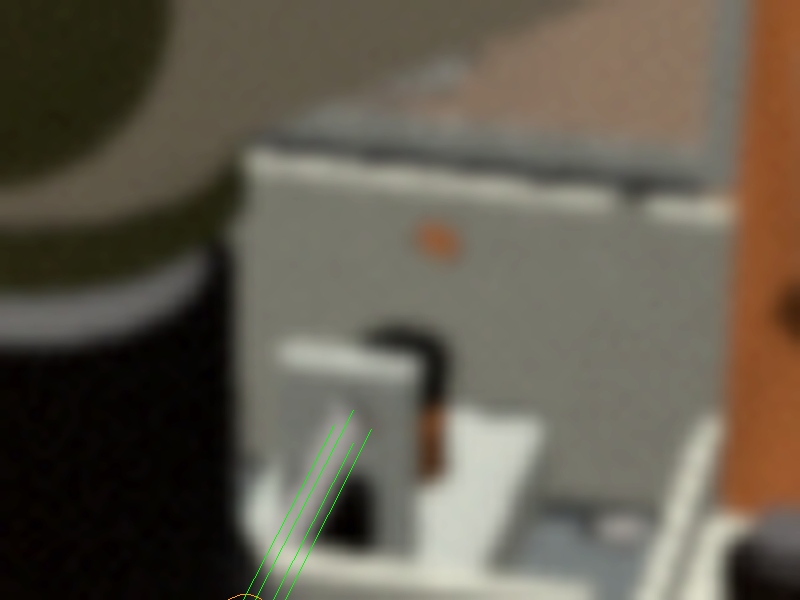

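View pics/r22b.png

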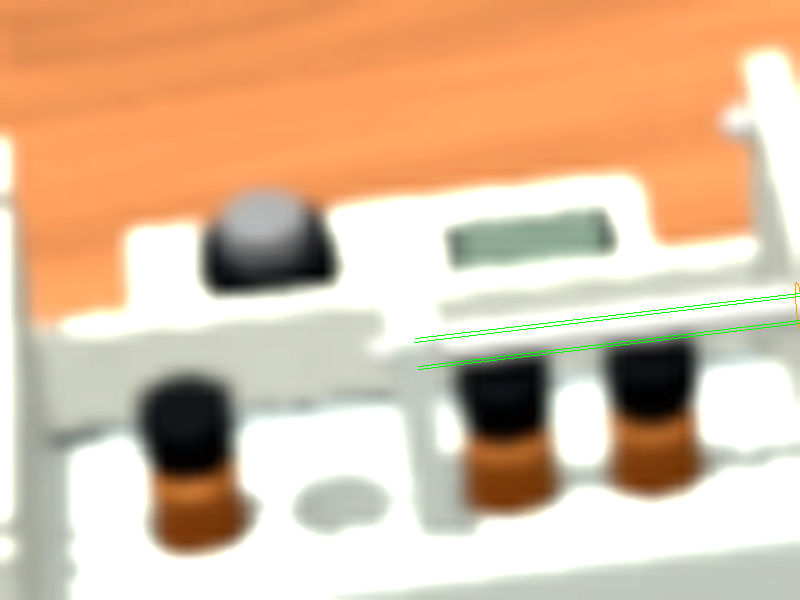

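Call:
jog_arm(rows=[{"hand":0,"dx":0.8,"dy":0,"dz":0,"ax":0,"ay":0,"az":0},{"hand":0,"dx":1.2,"dy":0,"dz":0,"ax":0,"ay":0,"az":0},{"hand":0,"dx":1.2,"dy":0,"dz":0,"ax":0,"ay":0,"az":0},{"hand":0,"dx":1.2,"dy":0,"dz":0,"ax":0,"ay":0,"az":0},{"hand":0,"dx":1,"dy":0,"dz":0,"ax":0,"ay":0,"az":0}])

```text
time_s: 36.22
position: [0.5642, 0.0527, 0.0868]
tool_rot: [[-0.109, -0.0, 0.994], [-0.994, -0.0, -0.109], [0.0, -1.0, -0.0]]
ft_force: [-0.3, 0.1, -1.7]
grip_width: 0.0162
```

Call:
jog_arm(rows=[{"hand":0,"dx":0.8,"dy":0,"dz":0,"ax":0,"ay":0,"az":0},{"hand":0,"dx":0.8,"dy":0,"dz":0,"ax":0,"ay":0,"az":0},{"hand":0,"dx":0.5,"dy":0,"dz":0,"ax":0,"ay":0,"az":0},{"hand":0,"dx":0,"dy":0,"dz":0,"ax":0,"ay":0,"az":0},{"hand":0,"dx":0,"dy":0,"dz":0,"ax":0,"ay":0,"az":0}])

```text
time_s: 36.63
position: [0.5622, 0.0336, 0.0868]
tool_rot: [[-0.108, 0.0, 0.994], [-0.994, 0.0, -0.108], [-0.0, -1.0, 0.0]]
ft_force: [0.3, 0.1, -2.8]
grip_width: 0.0165
```

```bash
python3 rv2.py r23 240 150 side;python3 rv2.py r23b 170 205 scene; python3 rv.py r23c
```

```text
shaker frame TCP -0.0011238871927024162 0.16582154320469006 0.08682130222036857
t 37.63 pos [0.5621 0.0337 0.0868] yawz -6.18 y [-0. -0. -1.] q [-8.6 31.3 84.3 -0.  64.4 -2.4] F [ 0.3 -0.4 -1.6] w 0.0163 
 shift cm [-0.   -0.06  0.11]
```

View pics/r23.png

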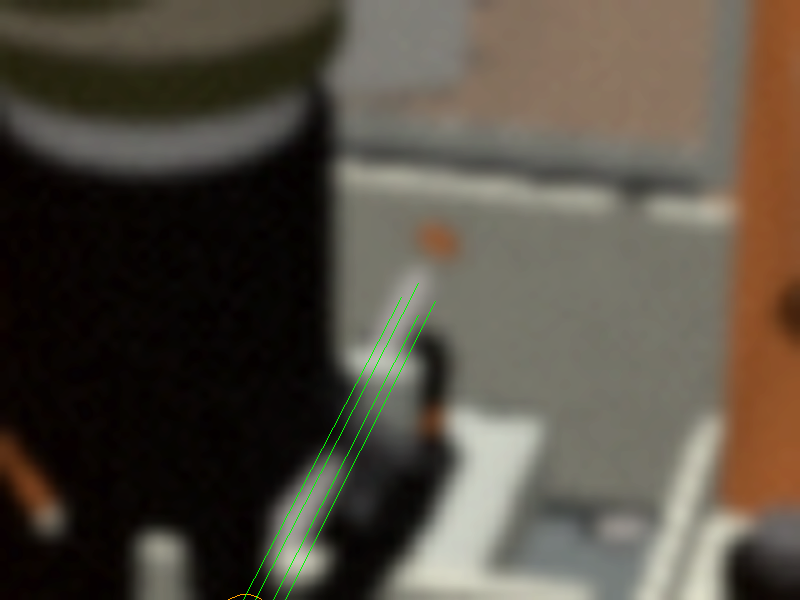

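View pics/r23b.png

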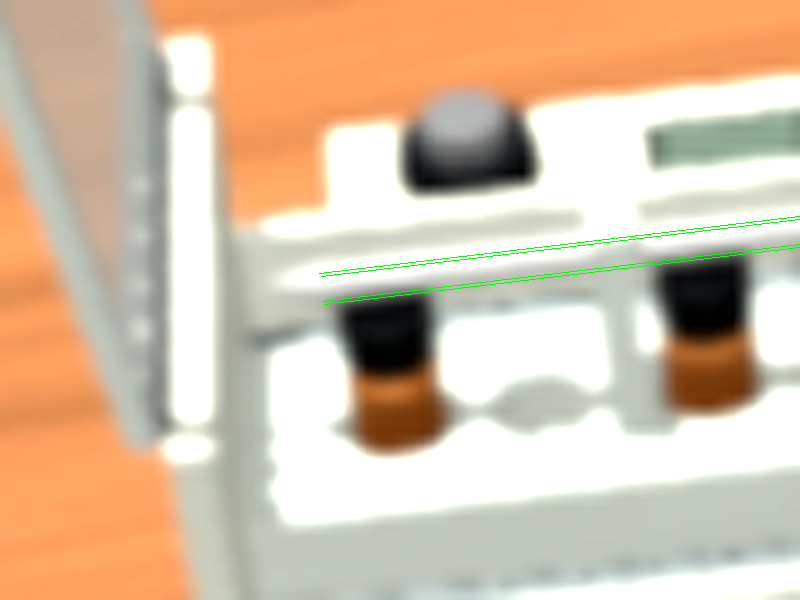

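Call:
jog_arm(rows=[{"hand":0,"dx":0.5,"dy":0,"dz":0,"ax":0,"ay":0,"az":0},{"hand":0,"dx":0.6,"dy":0,"dz":0,"ax":0,"ay":0,"az":0},{"hand":0,"dx":0.6,"dy":0,"dz":0,"ax":0,"ay":0,"az":0},{"hand":0,"dx":0.5,"dy":0,"dz":0,"ax":0,"ay":0,"az":0},{"hand":0,"dx":0.3,"dy":0,"dz":0,"ax":0,"ay":0,"az":0}])

```text
time_s: 38.15
position: [0.5594, 0.0079, 0.0868]
tool_rot: [[-0.108, -0.0, 0.994], [-0.994, -0.0, -0.108], [0.0, -1.0, -0.0]]
ft_force: [1.1, -0.8, -1.9]
grip_width: 0.0166
```

Call:
jog_arm(rows=[{"hand":0,"dx":0.4,"dy":0,"dz":0,"ax":0,"ay":0,"az":0},{"hand":0,"dx":0.4,"dy":0,"dz":0,"ax":0,"ay":0,"az":0},{"hand":0,"dx":0,"dy":0,"dz":0,"ax":0,"ay":0,"az":0},{"hand":0,"dx":0,"dy":0,"dz":0,"ax":0,"ay":0,"az":0},{"hand":0,"dx":0,"dy":0,"dz":0,"ax":0,"ay":0,"az":0}])

```text
time_s: 38.57
position: [0.5586, 0.001, 0.0868]
tool_rot: [[-0.108, -0.0, 0.994], [-0.994, 0.0, -0.108], [-0.0, -1.0, -0.0]]
ft_force: [-1.0, -1.0, -1.5]
grip_width: 0.0166
```

```bash
python3 rv2.py r24b 150 205 scene; python3 rv2.py r24 240 190 scene;python3 rv.py r24c
```

```text
shaker frame TCP -0.0011056436396156702 0.13283408158293203 0.08683217062352314
t 39.57 pos [0.5586 0.0009 0.0868] yawz -6.18 y [ 0. -0. -1.] q [-12.1  30.9  85.1  -0.   64.   -5.9] F [-0.6  0.2 -1.7] w 0.0163 
 shift cm [-0.   -0.06  0.11]
```

View pics/r24.png

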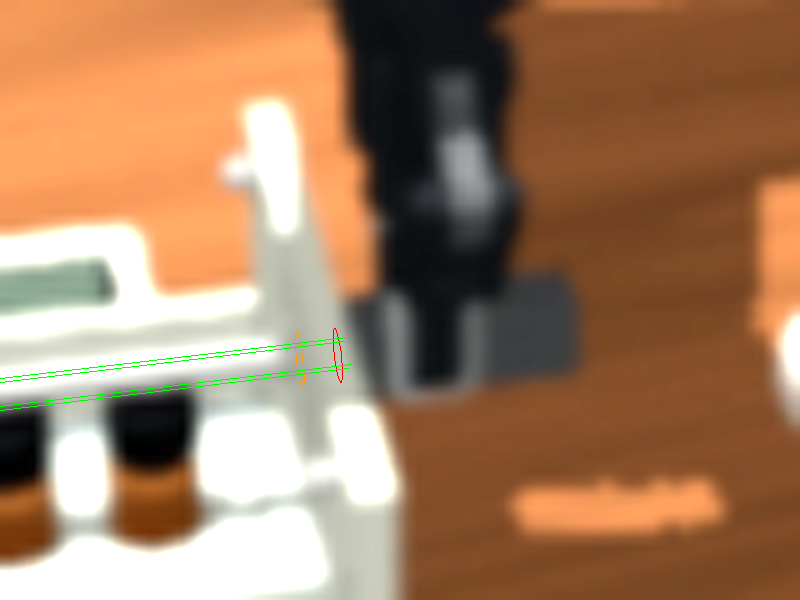

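View pics/r24b.png

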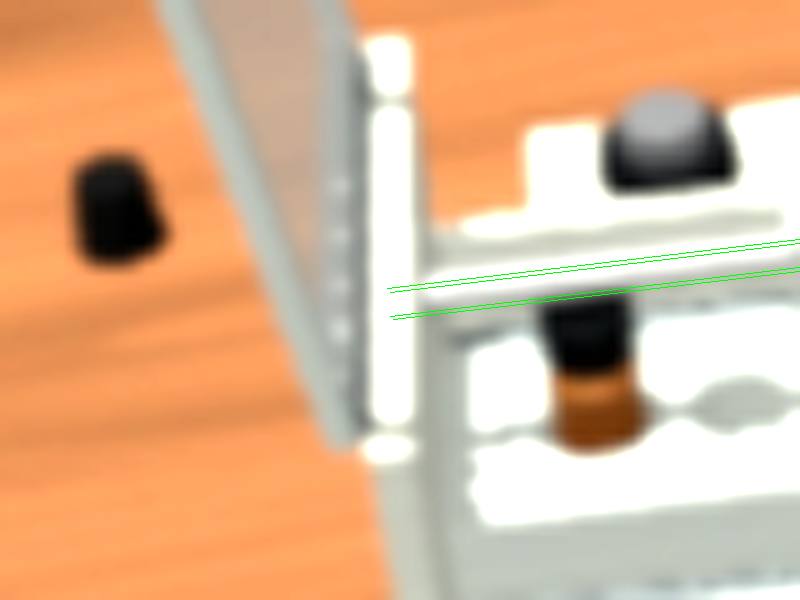

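Call:
jog_arm(rows=[{"hand":0,"dx":0.15,"dy":0,"dz":0,"ax":0,"ay":0,"az":0},{"hand":0,"dx":0.15,"dy":0,"dz":0,"ax":0,"ay":0,"az":0},{"hand":0,"dx":0.1,"dy":0,"dz":0,"ax":0,"ay":0,"az":0},{"hand":0,"dx":0,"dy":0,"dz":0,"ax":0,"ay":0,"az":0},{"hand":0,"dx":0,"dy":0,"dz":0,"ax":0,"ay":0,"az":0}])

```text
time_s: 40.08
position: [0.5583, -0.0021, 0.0868]
tool_rot: [[-0.108, 0.0, 0.994], [-0.994, 0.002, -0.108], [-0.002, -1.0, 0.0]]
ft_force: [1.6, 7.0, -1.3]
grip_width: 0.0167
```

Call:
jog_arm(rows=[{"hand":0,"dx":0.1,"dy":0,"dz":0,"ax":0,"ay":0,"az":0},{"hand":0,"dx":0.1,"dy":0,"dz":0,"ax":0,"ay":0,"az":0},{"hand":0,"dx":0.1,"dy":0,"dz":0,"ax":0,"ay":0,"az":0},{"hand":0,"dx":0,"dy":0,"dz":0,"ax":0,"ay":0,"az":0},{"hand":0,"dx":0,"dy":0,"dz":0,"ax":0,"ay":0,"az":0}])

```text
time_s: 40.5
position: [0.5582, -0.0021, 0.0869]
tool_rot: [[-0.107, 0.002, 0.994], [-0.994, 0.007, -0.107], [-0.007, -1.0, 0.001]]
ft_force: [4.1, 22.0, -1.4]
grip_width: 0.0165
```

Call:
jog_arm(rows=[{"hand":0,"dx":-0.2,"dy":0,"dz":0,"ax":0,"ay":0,"az":0},{"hand":0,"dx":-0.1,"dy":0.1,"dz":0,"ax":0,"ay":0,"az":0},{"hand":0,"dx":0,"dy":0.05,"dz":0,"ax":0,"ay":0,"az":0},{"hand":0,"dx":0,"dy":0,"dz":0,"ax":0,"ay":0,"az":0},{"hand":0,"dx":0,"dy":0,"dz":0,"ax":0,"ay":0,"az":0}])

```text
time_s: 40.92
position: [0.5583, -0.0021, 0.0856]
tool_rot: [[-0.108, 0.001, 0.994], [-0.994, 0.002, -0.108], [-0.002, -1.0, 0.001]]
ft_force: [0.9, 8.4, 0.6]
grip_width: 0.0162
```

Call:
jog_arm(rows=[{"hand":0.35,"dx":0,"dy":0,"dz":0,"ax":0,"ay":0,"az":0},{"hand":0.4,"dx":0,"dy":0,"dz":0,"ax":0,"ay":0,"az":0},{"hand":0.4,"dx":0,"dy":0,"dz":0,"ax":0,"ay":0,"az":0},{"hand":0.4,"dx":0,"dy":0,"dz":0,"ax":0,"ay":0,"az":0},{"hand":0.4,"dx":0,"dy":0,"dz":0,"ax":0,"ay":0,"az":0}])

```text
time_s: 41.33
position: [0.5582, -0.0034, 0.0854]
tool_rot: [[-0.108, 0.0, 0.994], [-0.994, -0.0, -0.108], [0.0, -1.0, 0.0]]
ft_force: [-0.7, 0.3, 0.9]
grip_width: 0.0341
```

Call:
jog_arm(rows=[{"hand":0.4,"dx":0,"dy":-1,"dz":0,"ax":0,"ay":0,"az":0},{"hand":0.4,"dx":0,"dy":-3,"dz":0,"ax":0,"ay":0,"az":0},{"hand":0.4,"dx":0,"dy":-4,"dz":0,"ax":0,"ay":0,"az":0},{"hand":0.2,"dx":0,"dy":-4,"dz":0,"ax":0,"ay":0,"az":0},{"hand":0.0,"dx":0,"dy":-3,"dz":0,"ax":0,"ay":0,"az":0}])

```text
time_s: 41.75
position: [0.5583, -0.0031, 0.2396]
tool_rot: [[-0.108, 0.004, 0.994], [-0.994, -0.001, -0.108], [0.001, -1.0, 0.004]]
ft_force: [0.7, 0.0, -0.1]
grip_width: 0.0107
```

```bash
python3 rv2.py r25 230 190 scene;python3 rv2.py r25d 240 190 side;python3 rv.py r25c; python3 -c "
from h import *
s,im=snap('wrist','w25.png')"
```

```text
shaker frame TCP -0.0011293145197571307 0.12885121862446205 0.23534402317825817
t 42.75 pos [ 0.5581 -0.0031  0.2353] yawz -6.18 y [ 0. -0. -1.] q [-12.5  22.5  72.6  -0.   84.9  -6.3] F [0.  0.2 0.1] w -0.0003 
 shift cm [-0.   14.79  0.11]
```

View pics/r25.png

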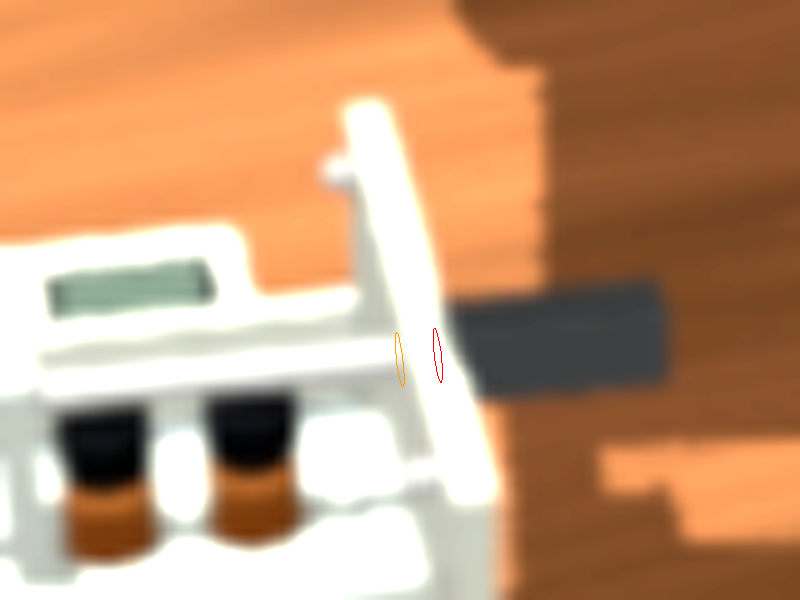

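View pics/r25d.png

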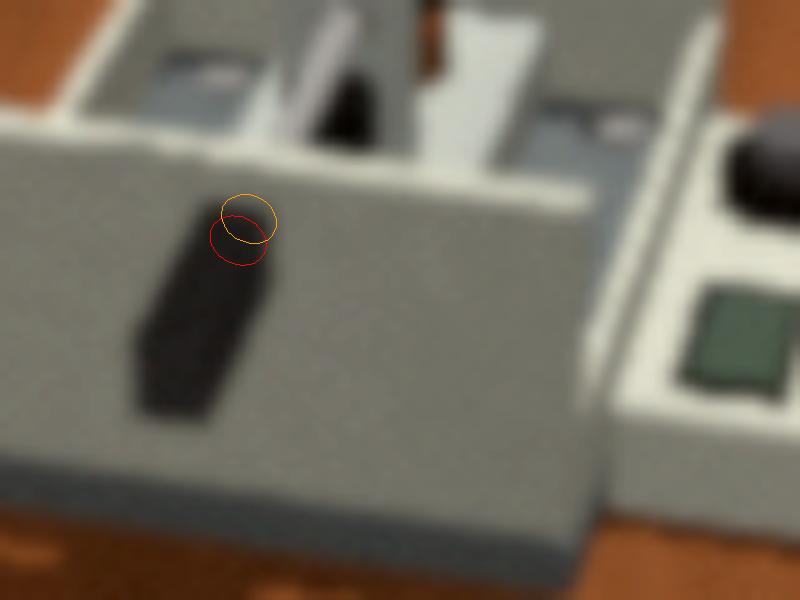

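View pics/w25.png

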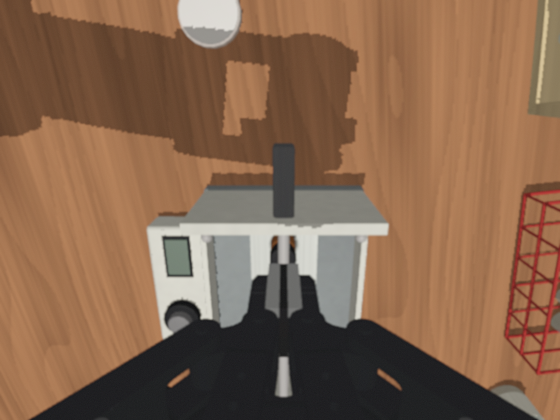

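View pics/r25cs.png

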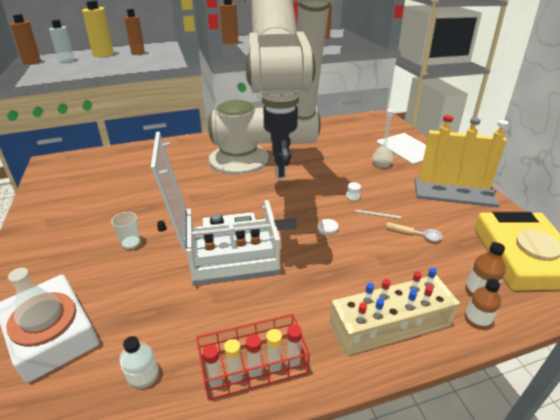

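```bash
python3 - <<'E'
from h import *
a=cv2.imread('pics/r25cs.png');b=cv2.imread('pics/r25cd.png')
cv2.imwrite('pics/x26.png',np.hstack([cv2.resize(a[125:255,140:220],None,fx=4.6,fy=4.6,interpolation=cv2.INTER_CUBIC),cv2.resize(b[70:200,235:335],None,fx=4.0,fy=4.6,interpolation=cv2.INTER_CUBIC)]))
y=np.radians(-6.18);ey=np.array([-np.sin(y),np.cos(y)]);ex=np.array([np.cos(y),np.sin(y)]);S=np.array([.5454,-.1313])
for A in(95,100,105,110,115,120):
    t=np.radians(A);yy=-.112+.228*np.cos(t);z=.116+.228*np.sin(t)
    P=[np.r_[S+yy*ey+x*ex,z] for x in(.083,-.083)]
    print(A,proj(cam('scene'),P).round(1).tolist(),proj(cam('side'),P).round(1).tolist())
E
```

```text
95 [[159.3, 165.5], [163.3, 131.2]] [[256.6, 83.5], [318.4, 87.7]]
100 [[149.5, 167.7], [154.9, 133.0]] [[258.7, 82.7], [319.5, 86.9]]
105 [[140.0, 170.6], [146.8, 135.5]] [[260.7, 82.6], [320.5, 86.7]]
110 [[131.0, 174.2], [139.0, 138.6]] [[262.6, 83.2], [321.3, 87.2]]
115 [[122.5, 178.4], [131.7, 142.3]] [[264.4, 84.3], [322.1, 88.4]]
120 [[114.7, 183.2], [124.9, 146.6]] [[266.1, 86.0], [322.8, 90.1]]
```

View pics/x26.png

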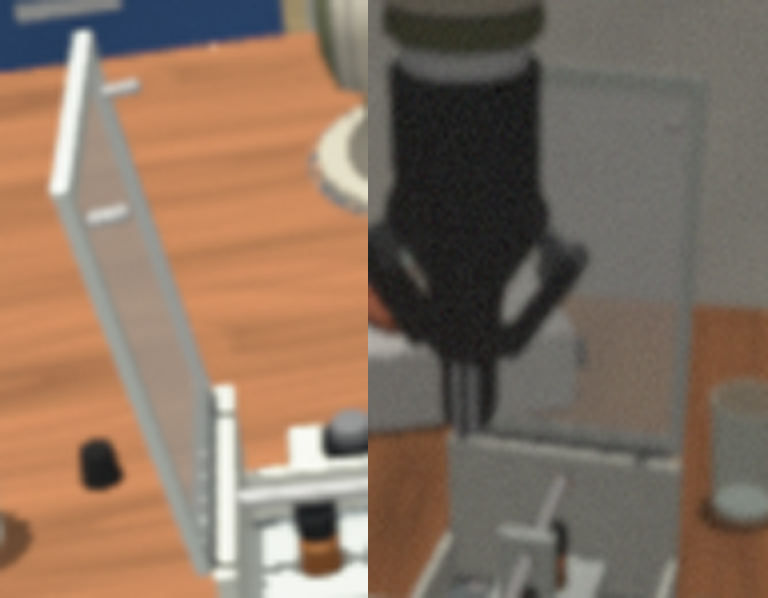

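```bash
cat > sf.py <<'E'
from h import *
y=np.radians(-6.18);ey=np.array([-np.sin(y),np.cos(y)]);ex=np.array([np.cos(y),np.sin(y)]);S=np.array([.5454,-.1313])
def to(xs,ys,z):
    p=S+xs*ex+ys*ey;s=status.observe();d=np.array(s['position'][:2])-S
    print('TCP shaker mm',(d@ex*1e3).round(1),(d@ey*1e3).round(1),(s['position'][2]*1e3).round(1));return rel([p[0],p[1],z])
E
python3 -c "
from sf import *
to(0,-.185,.40)"
```

```text
TCP shaker mm -1.1 128.9 235.3
t 42.9 pos [ 0.5581 -0.0031  0.2353] yawz -6.18 y [-0.  0. -1.] q [-12.5  22.5  72.6   0.   84.9  -6.3] F [-0.5 -0.5 -0.5] w 0.0002 
 shift cm [ 31.39 -16.47   0.11]
```

Call:
jog_arm(rows=[{"hand":0,"dx":0,"dy":-2,"dz":0,"ax":0,"ay":0,"az":0},{"hand":0,"dx":0,"dy":-4,"dz":0,"ax":0,"ay":0,"az":0},{"hand":0,"dx":0,"dy":-4,"dz":0,"ax":0,"ay":0,"az":0},{"hand":0,"dx":0,"dy":-4,"dz":0,"ax":0,"ay":0,"az":0},{"hand":0,"dx":1,"dy":-2.5,"dz":0.1,"ax":0,"ay":0,"az":0}])

```text
time_s: 43.32
position: [0.5579, -0.0121, 0.4049]
tool_rot: [[-0.106, 0.005, 0.994], [-0.994, -0.001, -0.106], [0.0, -1.0, 0.006]]
ft_force: [0.5, -0.4, -0.4]
grip_width: 0.0002
```

Call:
jog_arm(rows=[{"hand":0,"dx":3,"dy":0,"dz":0,"ax":0,"ay":0,"az":0},{"hand":0,"dx":3.5,"dy":0,"dz":0,"ax":0,"ay":0,"az":0},{"hand":0,"dx":3.5,"dy":0,"dz":0,"ax":0,"ay":0,"az":0},{"hand":0,"dx":3.5,"dy":0,"dz":0,"ax":0,"ay":0,"az":0},{"hand":0,"dx":3.5,"dy":0,"dz":0,"ax":0,"ay":0,"az":0}])

```text
time_s: 43.73
position: [0.5393, -0.1836, 0.4005]
tool_rot: [[-0.107, 0.0, 0.994], [-0.994, -0.0, -0.107], [0.0, -1.0, 0.0]]
ft_force: [-0.4, 0.0, -0.4]
grip_width: 0.0002
```

```bash
python3 -c "
from sf import *
to(0,-.185,.40)"
```

```text
TCP shaker mm -0.4 -52.7 400.5
t 43.73 pos [ 0.5393 -0.1836  0.4005] yawz -6.17 y [ 0.0002 -0.0001 -1.    ] q [-30.7  21.   48.4  -0.  110.5 -24.5] F [-0.4  0.  -0.4] w 0.0002 
 shift cm [13.23  0.05  0.04]
```

Call:
jog_arm(rows=[{"hand":0,"dx":3.5,"dy":0,"dz":0,"ax":0,"ay":0,"az":0},{"hand":0,"dx":3.5,"dy":0,"dz":0,"ax":0,"ay":0,"az":0},{"hand":0,"dx":3.5,"dy":0,"dz":0,"ax":0,"ay":0,"az":0},{"hand":0,"dx":3,"dy":0,"dz":0,"ax":0,"ay":0,"az":0},{"hand":0,"dx":0,"dy":0,"dz":0,"ax":0,"ay":0,"az":0}])

```text
time_s: 44.15
position: [0.5241, -0.3215, 0.3984]
tool_rot: [[-0.113, -0.002, 0.994], [-0.994, 0.001, -0.113], [-0.0, -1.0, -0.002]]
ft_force: [-0.9, 1.2, -1.4]
grip_width: 0.0004
```

```bash
python3 -c "
from sf import *
to(0,-.185,.30)
snap('scene','sc27.png')"
```

```text
TCP shaker mm -0.7 -191.4 398.4
t 44.15 pos [ 0.5241 -0.3215  0.3984] yawz -6.49 y [-0.0023  0.0007 -1.    ] q [-42.5  26.7  39.7  -0.1 113.7 -36. ] F [-0.9  1.2 -1.4] w 0.0004 
 shift cm [-0.63  9.84  0.09]
```

View pics/sc27.png

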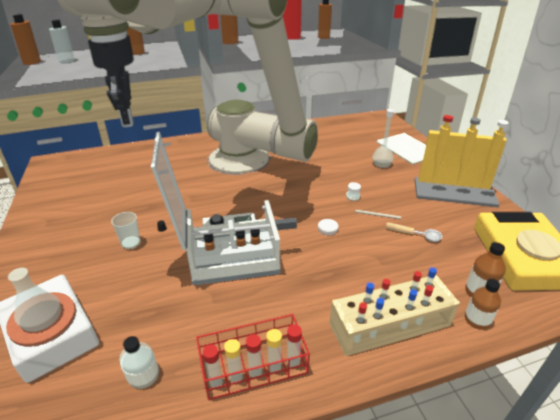

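Call:
jog_arm(rows=[{"hand":0,"dx":0,"dy":2,"dz":0,"ax":0,"ay":0,"az":0},{"hand":0,"dx":0,"dy":3,"dz":0,"ax":0,"ay":0,"az":0},{"hand":0,"dx":0,"dy":3,"dz":0,"ax":0,"ay":0,"az":0},{"hand":0,"dx":0,"dy":1.5,"dz":0,"ax":0,"ay":0,"az":0},{"hand":0,"dx":0,"dy":0,"dz":0,"ax":0,"ay":0,"az":0}])

```text
time_s: 44.62
position: [0.5247, -0.3146, 0.3021]
tool_rot: [[-0.107, -0.005, 0.994], [-0.994, 0.005, -0.107], [-0.004, -1.0, -0.005]]
ft_force: [0.5, 0.4, -0.5]
grip_width: -0.0001
```

Call:
jog_arm(rows=[{"hand":0,"dx":-1,"dy":0,"dz":0,"ax":0,"ay":0,"az":0},{"hand":0,"dx":-1,"dy":0,"dz":0,"ax":0,"ay":0,"az":0},{"hand":0,"dx":-1,"dy":0,"dz":0,"ax":0,"ay":0,"az":0},{"hand":0,"dx":-1,"dy":0,"dz":0,"ax":0,"ay":0,"az":0},{"hand":0,"dx":-1,"dy":0,"dz":0,"ax":0,"ay":0,"az":0}])

```text
time_s: 45.03
position: [0.531, -0.2655, 0.3066]
tool_rot: [[-0.107, 0.002, 0.994], [-0.994, -0.002, -0.107], [0.002, -1.0, 0.002]]
ft_force: [-0.1, -1.1, 2.7]
grip_width: -0.0001
```

```bash
python3 -c "
from sf import *
to(0,-.123,.306)
snap('scene','sc28.png')
cv2.imwrite('pics/sc28a.png',cv2.resize(cv2.imread('pics/sc28.png')[60:280,80:320],None,fx=2.7,fy=2.7))"
```

```text
TCP shaker mm 0.1 -135.0 306.6
t 45.03 pos [ 0.531  -0.2655  0.3066] yawz -6.16 y [ 0.0019 -0.0018 -1.    ] q [-38.   24.2  58.3  -0.   97.4 -31.8] F [-0.1 -1.1  2.7] w -0.0001 
 shift cm [-1.2   0.06 -0.01]
```

View pics/sc28a.png

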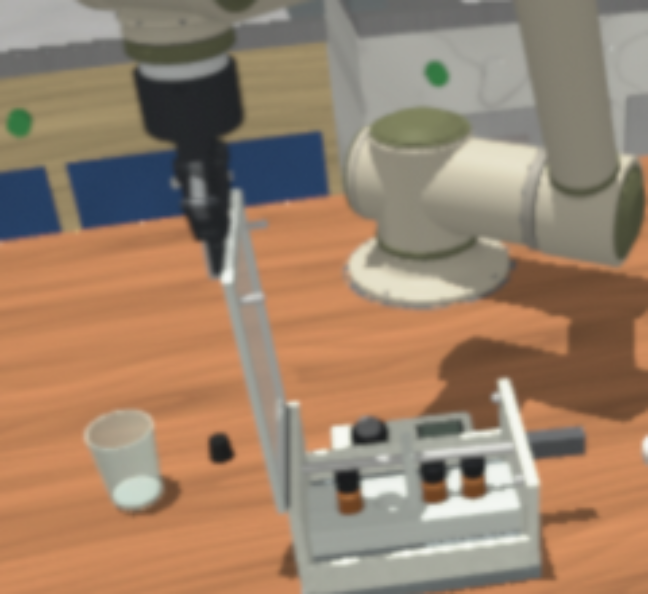

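Call:
jog_arm(rows=[{"hand":0,"dx":-1.2,"dy":0,"dz":0,"ax":0,"ay":0,"az":0},{"hand":0,"dx":-1.6,"dy":0.2,"dz":0,"ax":0,"ay":0,"az":0},{"hand":0,"dx":-1.6,"dy":0.2,"dz":0,"ax":0,"ay":0,"az":0},{"hand":0,"dx":-1.7,"dy":0.2,"dz":0,"ax":0,"ay":0,"az":0},{"hand":0,"dx":-1,"dy":0.4,"dz":0,"ax":0,"ay":0,"az":0}])

```text
time_s: 45.5
position: [0.5384, -0.1935, 0.2953]
tool_rot: [[-0.106, 0.0, 0.994], [-0.994, 0.0, -0.106], [-0.0, -1.0, 0.0]]
ft_force: [-0.2, -0.2, 2.6]
grip_width: -0.0005
```

Call:
jog_arm(rows=[{"hand":0,"dx":-1.2,"dy":0.5,"dz":0,"ax":0,"ay":0,"az":0},{"hand":0,"dx":-1.2,"dy":0.5,"dz":0,"ax":0,"ay":0,"az":0},{"hand":0,"dx":-1.2,"dy":0.5,"dz":0,"ax":0,"ay":0,"az":0},{"hand":0,"dx":-1.3,"dy":1,"dz":0,"ax":0,"ay":0,"az":0},{"hand":0,"dx":-1.3,"dy":1,"dz":0,"ax":0,"ay":0,"az":0}])

```text
time_s: 45.92
position: [0.545, -0.1332, 0.2597]
tool_rot: [[-0.108, 0.0, 0.994], [-0.994, 0.0, -0.108], [-0.0, -1.0, 0.0]]
ft_force: [1.1, -2.1, -0.3]
grip_width: -0.0005
```

```bash
python3 -c "
from sf import *
to(0,.011,.250)
snap('scene','sc29.png')
cv2.imwrite('pics/sc29a.png',cv2.resize(cv2.imread('pics/sc29.png')[60:280,80:320],None,fx=2.7,fy=2.7))"
```

```text
TCP shaker mm -0.2 -1.9 259.7
t 45.92 pos [ 0.545  -0.1332  0.2597] yawz -6.19 y [ 0.0003  0.0002 -1.    ] q [-25.8  21.9  69.5   0.   88.6 -19.6] F [ 1.1 -2.1 -0.3] w -0.0005 
 shift cm [-1.29  0.97  0.02]
```

View pics/sc29a.png

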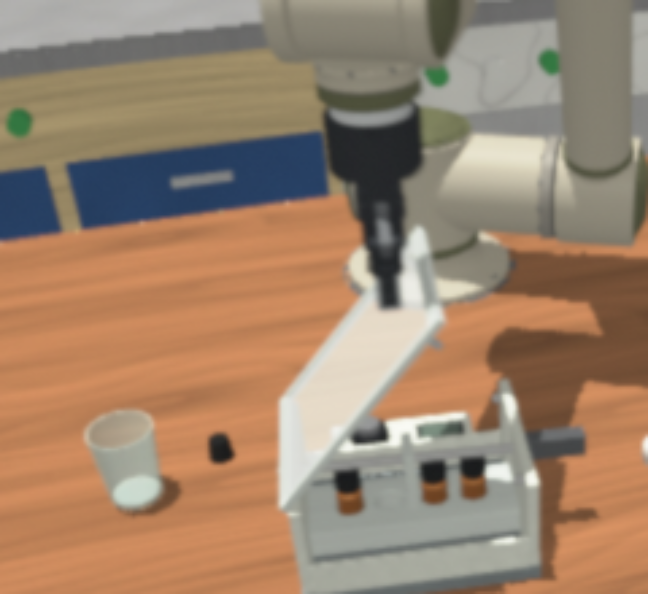

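Call:
jog_arm(rows=[{"hand":0,"dx":-1.3,"dy":1,"dz":0,"ax":0,"ay":0,"az":0},{"hand":0,"dx":-1.05,"dy":1.3,"dz":0,"ax":0,"ay":0,"az":0},{"hand":0,"dx":-1.05,"dy":1.3,"dz":0,"ax":0,"ay":0,"az":0},{"hand":0,"dx":-1,"dy":1.3,"dz":0,"ax":0,"ay":0,"az":0},{"hand":0,"dx":-0.8,"dy":1.5,"dz":0,"ax":0,"ay":0,"az":0}])

```text
time_s: 46.38
position: [0.5505, -0.0819, 0.1959]
tool_rot: [[-0.108, 0.0, 0.994], [-0.994, 0.0, -0.108], [-0.0, -1.0, 0.0]]
ft_force: [0.7, -1.1, -0.1]
grip_width: 0.0003
```

Call:
jog_arm(rows=[{"hand":0,"dx":-0.8,"dy":1.5,"dz":0,"ax":0,"ay":0,"az":0},{"hand":0,"dx":-0.7,"dy":1.5,"dz":0,"ax":0,"ay":0,"az":0},{"hand":0,"dx":-0.7,"dy":1,"dz":0,"ax":0,"ay":0,"az":0},{"hand":0,"dx":-0.5,"dy":0,"dz":0,"ax":0,"ay":0,"az":0},{"hand":0,"dx":0,"dy":0,"dz":0,"ax":0,"ay":0,"az":0}])

```text
time_s: 46.8
position: [0.5534, -0.055, 0.1563]
tool_rot: [[-0.107, -0.001, 0.994], [-0.994, 0.001, -0.107], [-0.0, -1.0, -0.001]]
ft_force: [-0.5, 0.6, 1.0]
grip_width: -0.0002
```

```bash
python3 -c "
from sf import *
to(0,.1,.14)
snap('scene','sc30.png')
cv2.imwrite('pics/sc30a.png',cv2.resize(cv2.imread('pics/sc30.png')[60:280,80:320],None,fx=2.7,fy=2.7))"
```

```text
TCP shaker mm -0.2 76.8 156.3
t 46.8 pos [ 0.5534 -0.055   0.1563] yawz -6.13 y [-0.0008  0.0006 -1.    ] q [-17.9  26.2  80.4   0.   73.5 -11.7] F [-0.5  0.6  1. ] w -0.0002 
 shift cm [-2.32  1.63  0.03]
```

View pics/sc30a.png

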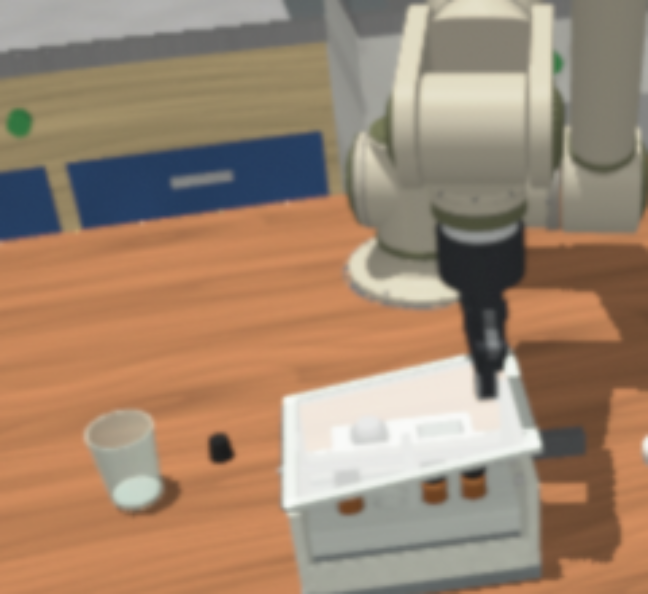

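Call:
jog_arm(rows=[{"hand":0,"dx":-0.8,"dy":-0.3,"dz":0,"ax":0,"ay":0,"az":0},{"hand":0,"dx":-1.5,"dy":0,"dz":0,"ax":0,"ay":0,"az":0},{"hand":0,"dx":0,"dy":0.8,"dz":0,"ax":0,"ay":0,"az":0},{"hand":0,"dx":0,"dy":0.7,"dz":0,"ax":0,"ay":0,"az":0},{"hand":0,"dx":0,"dy":0.5,"dz":0,"ax":0,"ay":0,"az":0}])

```text
time_s: 47.27
position: [0.5557, -0.0332, 0.1387]
tool_rot: [[-0.108, -0.0, 0.994], [-0.994, -0.0, -0.108], [0.0, -1.0, -0.0]]
ft_force: [-1.6, -1.4, 0.3]
grip_width: -0.0001
```

Call:
jog_arm(rows=[{"hand":0,"dx":0,"dy":0.3,"dz":0,"ax":0,"ay":0,"az":0},{"hand":0,"dx":0,"dy":0.2,"dz":0,"ax":0,"ay":0,"az":0},{"hand":0,"dx":0,"dy":0,"dz":0,"ax":0,"ay":0,"az":0},{"hand":0,"dx":0,"dy":0,"dz":0,"ax":0,"ay":0,"az":0},{"hand":0,"dx":0,"dy":0,"dz":0,"ax":0,"ay":0,"az":0}])

```text
time_s: 47.68
position: [0.5557, -0.0333, 0.1351]
tool_rot: [[-0.108, 0.0, 0.994], [-0.994, 0.0, -0.108], [-0.0, -1.0, 0.0]]
ft_force: [-3.2, 2.1, 9.2]
grip_width: -0.0001
```

```bash
python3 -c "
from sf import *
to(0,.1,.12)"
```

```text
TCP shaker mm -0.3 98.6 135.1
t 47.68 pos [ 0.5557 -0.0333  0.1351] yawz -6.21 y [ 0.0002  0.0002 -1.    ] q [-15.6  27.5  82.    0.   70.5  -9.4] F [-3.2  2.1  9.2] w -0.0001 
 shift cm [-0.14  1.51  0.03]
```

On the catches at z = 0.135 with 9 N. Pressing on.

Call:
jog_arm(rows=[{"hand":0,"dx":0,"dy":0.2,"dz":0,"ax":0,"ay":0,"az":0},{"hand":0,"dx":0,"dy":0.2,"dz":0,"ax":0,"ay":0,"az":0},{"hand":0,"dx":0,"dy":0.2,"dz":0,"ax":0,"ay":0,"az":0},{"hand":0,"dx":0,"dy":0.2,"dz":0,"ax":0,"ay":0,"az":0},{"hand":0,"dx":0,"dy":0.1,"dz":0,"ax":0,"ay":0,"az":0}])

```text
time_s: 48.1
position: [0.5559, -0.0333, 0.1252]
tool_rot: [[-0.108, -0.0, 0.994], [-0.994, 0.0, -0.108], [-0.0, -1.0, -0.0]]
ft_force: [0.4, -0.2, -0.2]
grip_width: -0.0002
```

Call:
jog_arm(rows=[{"hand":0,"dx":0,"dy":0.15,"dz":0,"ax":0,"ay":0,"az":0},{"hand":0,"dx":0,"dy":0.15,"dz":0,"ax":0,"ay":0,"az":0},{"hand":0,"dx":0,"dy":0.1,"dz":0,"ax":0,"ay":0,"az":0},{"hand":0,"dx":0,"dy":0,"dz":0,"ax":0,"ay":0,"az":0},{"hand":0,"dx":0,"dy":0,"dz":0,"ax":0,"ay":0,"az":0}])

```text
time_s: 48.52
position: [0.5559, -0.0331, 0.1212]
tool_rot: [[-0.108, -0.0, 0.994], [-0.994, -0.0, -0.108], [0.0, -1.0, -0.0]]
ft_force: [-0.1, 0.0, 1.0]
grip_width: 0.0001
```

```bash
python3 -c "
from sf import *
to(0,.1,.12)"
```

```text
TCP shaker mm -0.1 98.8 121.2
t 48.52 pos [ 0.5559 -0.0331  0.1212] yawz -6.19 y [-0.0001 -0.     -1.    ] q [-15.6  28.4  83.   -0.   68.6  -9.4] F [-0.1  0.   1. ] w 0.0001 
 shift cm [-0.12  0.12  0.01]
```

It dropped past the catches. A little more pressure to confirm the stop.

Call:
jog_arm(rows=[{"hand":0,"dx":0,"dy":0.15,"dz":0,"ax":0,"ay":0,"az":0},{"hand":0,"dx":0,"dy":0.1,"dz":0,"ax":0,"ay":0,"az":0},{"hand":0,"dx":0,"dy":0.1,"dz":0,"ax":0,"ay":0,"az":0},{"hand":0,"dx":0,"dy":0,"dz":0,"ax":0,"ay":0,"az":0},{"hand":0,"dx":0,"dy":0,"dz":0,"ax":0,"ay":0,"az":0}])

```text
time_s: 48.93
position: [0.5562, -0.0331, 0.1206]
tool_rot: [[-0.107, 0.003, 0.994], [-0.994, -0.001, -0.107], [0.001, -1.0, 0.003]]
ft_force: [-8.0, 1.8, 22.7]
grip_width: -0.0002
```

Call:
jog_arm(rows=[{"hand":0,"dx":0,"dy":-2,"dz":0,"ax":0,"ay":0,"az":0},{"hand":0,"dx":0,"dy":-3,"dz":0,"ax":0,"ay":0,"az":0},{"hand":0,"dx":0,"dy":-3,"dz":0,"ax":0,"ay":0,"az":0},{"hand":0,"dx":0,"dy":-2,"dz":0,"ax":0,"ay":0,"az":0},{"hand":0,"dx":0,"dy":0,"dz":0,"ax":0,"ay":0,"az":0}])

```text
time_s: 49.35
position: [0.5574, -0.0333, 0.2222]
tool_rot: [[-0.108, 0.008, 0.994], [-0.994, -0.002, -0.107], [0.001, -1.0, 0.008]]
ft_force: [1.2, 0.5, 0.1]
grip_width: -0.0002
```

```bash
python3 -c "
from sf import *
to(-.117,-.03,.22)
snap('scene','sc31.png');snap('side','s31.png');snap('wrist','w31.png')
a=cv2.imread('pics/sc31.png');b=cv2.imread('pics/s31.png')
cv2.imwrite('pics/x31.png',np.hstack([cv2.resize(a[175:285,170:310],None,fx=3,fy=4),cv2.resize(b[140:260,220:350],None,fx=3,fy=3.667)]))"
```

```text
TCP shaker mm 1.4 98.7 222.2
t 49.35 pos [ 0.5574 -0.0333  0.2222] yawz -6.17 y [ 0.0078 -0.0022 -1.    ] q [-15.6  22.8  74.3  -0.   82.5  -9.4] F [1.2 0.5 0.1] w -0.0002 
 shift cm [ 12.87   0.14 -11.84]
```

View pics/x31.png

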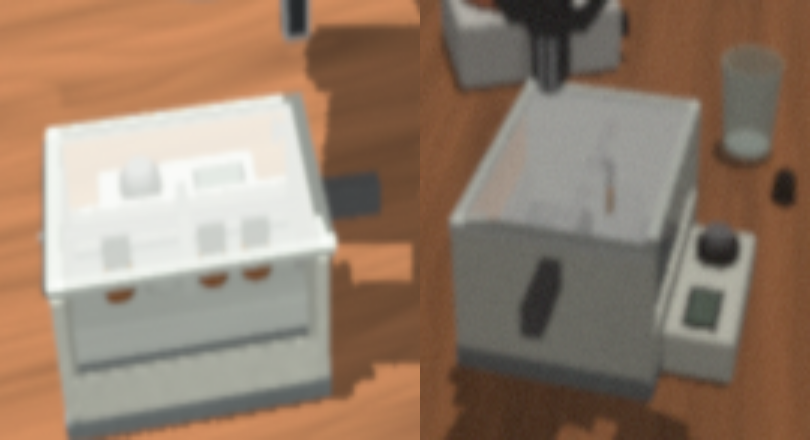

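View pics/w31.png

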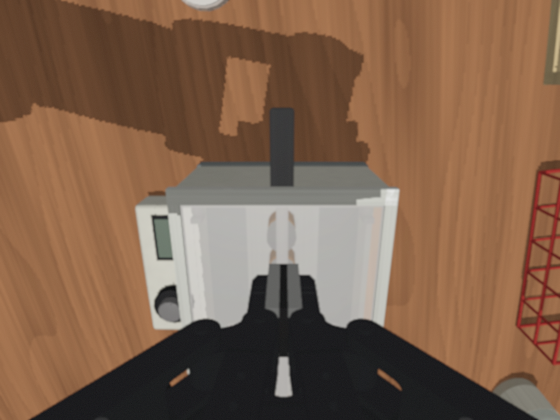

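```bash
python3 - <<'E'
from sf import *
P=np.load('pics/w4pose.npy');c=cam('wrist',dict(tool_rot=P[:,:3],position=P[:,3]))
b=onz(c,[(132.5,172)],.058)[0];print(b)
for q in (b[:2],np.array([.4263,-.1522]),np.array([.4275,-.153])):
    d=q-S;print(d@ex,d@ey)
d=b[:2]-S
to(d@ex,d@ey,.2)
E
```

```text
[ 0.4264 -0.1531  0.058 ]
-0.11596341378713493 -0.03447386537140568
-0.1161579289407823 -0.03359993369321084
-0.11487878075804733 -0.034266101785065874
TCP shaker mm -0.5 98.9 216.9
t 49.5 pos [ 0.5556 -0.0329  0.2169] yawz -6.18 y [-0.0013  0.0003 -1.    ] q [-15.6  23.1  74.7  -0.   82.3  -9.4] F [-0.5  0.8  0.3] w -0.0001 
 shift cm [ 13.34   1.71 -11.54]
```

Call:
jog_arm(rows=[{"hand":0,"dx":1.3,"dy":0,"dz":-1.5,"ax":0,"ay":0,"az":0},{"hand":0,"dx":2.4,"dy":0,"dz":-2.5,"ax":0,"ay":0,"az":0},{"hand":0,"dx":2.4,"dy":0,"dz":-2.5,"ax":0,"ay":0,"az":0},{"hand":0,"dx":2.4,"dy":0,"dz":-2.5,"ax":0,"ay":0,"az":0},{"hand":0,"dx":2.4,"dy":0,"dz":-2,"ax":0,"ay":0,"az":0}])

```text
time_s: 49.92
position: [0.4326, -0.1296, 0.2164]
tool_rot: [[-0.107, -0.003, 0.994], [-0.994, 0.002, -0.107], [-0.001, -1.0, -0.003]]
ft_force: [1.0, -0.4, -0.6]
grip_width: -0.0002
```

Call:
jog_arm(rows=[{"hand":0,"dx":2.4,"dy":0,"dz":-1.2,"ax":0,"ay":0,"az":0},{"hand":0,"dx":0,"dy":2,"dz":0,"ax":0,"ay":0,"az":0},{"hand":0,"dx":0,"dy":3,"dz":0,"ax":0,"ay":0,"az":0},{"hand":0,"dx":0,"dy":2,"dz":0,"ax":0,"ay":0,"az":0},{"hand":0,"dx":0,"dy":0,"dz":0,"ax":0,"ay":0,"az":0}])

```text
time_s: 50.33
position: [0.4181, -0.1509, 0.1437]
tool_rot: [[-0.108, -0.008, 0.994], [-0.994, 0.005, -0.108], [-0.005, -1.0, -0.008]]
ft_force: [0.1, 0.7, -0.4]
grip_width: 0.0001
```

Call:
jog_arm(rows=[{"hand":0,"dx":0,"dy":0,"dz":0,"ax":0,"ay":0,"az":0},{"hand":0,"dx":0,"dy":0,"dz":0,"ax":0,"ay":0,"az":0},{"hand":0,"dx":0,"dy":0,"dz":0,"ax":0,"ay":0,"az":0},{"hand":0,"dx":0,"dy":0,"dz":0,"ax":0,"ay":0,"az":0},{"hand":0,"dx":0,"dy":0,"dz":0,"ax":0,"ay":0,"az":0}])

```text
time_s: 50.75
position: [0.4206, -0.1522, 0.1485]
tool_rot: [[-0.107, 0.001, 0.994], [-0.994, -0.001, -0.107], [0.001, -1.0, 0.001]]
ft_force: [0.4, 0.1, -0.2]
grip_width: 0.0005
```

```bash
python3 -c "
from sf import *
to(-.123,-.034,.065)
snap('scene','sc32.png');snap('side','s32.png')
a=cv2.imread('pics/sc32.png');b=cv2.imread('pics/s32.png')
cv2.imwrite('pics/x32.png',np.hstack([cv2.resize(a[135:285,170:310],None,fx=3,fy=3),cv2.resize(b[120:270,220:350],None,fx=3,fy=3)]))"
```

```text
TCP shaker mm -121.8 -34.2 148.5
t 50.75 pos [ 0.4206 -0.1522  0.1485] yawz -6.17 y [ 0.0012 -0.0009 -1.    ] q [-35.1  16.7  97.7  -0.   65.5 -29. ] F [ 0.4  0.1 -0.2] w 0.0005 
 shift cm [-0.03  8.35 -0.13]
```

View pics/x32.png

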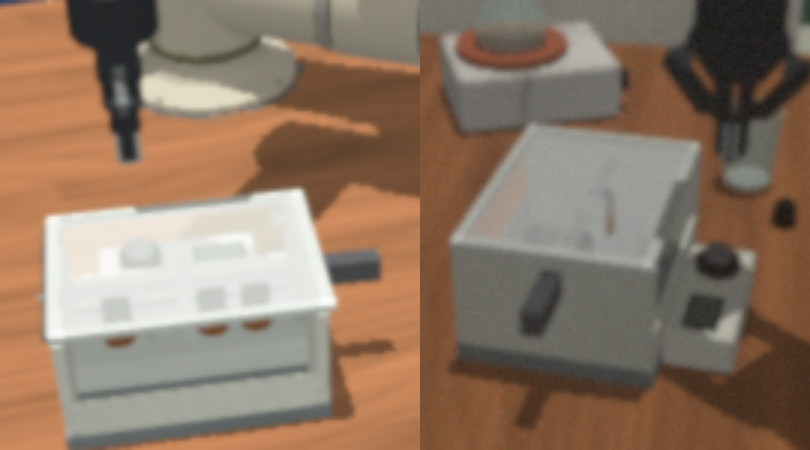

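The knuckles could touch the lid edge in this orientation, so I turn the tool by 90° first.

Call:
jog_arm(rows=[{"hand":0,"dx":0,"dy":0,"dz":0,"ax":0,"ay":-7,"az":0},{"hand":0,"dx":0,"dy":0,"dz":0,"ax":0,"ay":-7,"az":0},{"hand":0,"dx":0,"dy":0,"dz":0,"ax":0,"ay":-7,"az":0},{"hand":0,"dx":0,"dy":0,"dz":0,"ax":0,"ay":-7,"az":0},{"hand":0,"dx":0,"dy":0,"dz":0,"ax":0,"ay":-7,"az":0}])

```text
time_s: 51.27
position: [0.4204, -0.1521, 0.148]
tool_rot: [[0.487, 0.0, 0.873], [-0.873, -0.0, 0.487], [0.0, -1.0, 0.0]]
ft_force: [-0.8, -0.9, 0.5]
grip_width: 0.0002
```

Call:
jog_arm(rows=[{"hand":0,"dx":0,"dy":0,"dz":0,"ax":0,"ay":-7,"az":0},{"hand":0,"dx":0,"dy":0,"dz":0,"ax":0,"ay":-7,"az":0},{"hand":0,"dx":0,"dy":0,"dz":0,"ax":0,"ay":-7,"az":0},{"hand":0,"dx":0,"dy":0,"dz":0,"ax":0,"ay":-7,"az":0},{"hand":0,"dx":0,"dy":0,"dz":0,"ax":0,"ay":-7,"az":0}])

```text
time_s: 51.68
position: [0.4204, -0.1521, 0.148]
tool_rot: [[0.9, 0.0, 0.436], [-0.436, -0.0, 0.9], [0.0, -1.0, -0.0]]
ft_force: [0.2, -0.1, 0.3]
grip_width: -0.0001
```

Call:
jog_arm(rows=[{"hand":0,"dx":0,"dy":0,"dz":0,"ax":0,"ay":-7,"az":0},{"hand":0,"dx":0,"dy":0,"dz":0,"ax":0,"ay":-7,"az":0},{"hand":0,"dx":0,"dy":0,"dz":0,"ax":0,"ay":-6,"az":0},{"hand":0,"dx":0,"dy":0,"dz":0,"ax":0,"ay":0,"az":0},{"hand":0,"dx":0,"dy":0,"dz":0,"ax":0,"ay":0,"az":0}])

```text
time_s: 52.1
position: [0.4204, -0.1521, 0.148]
tool_rot: [[0.994, 0.0, 0.111], [-0.111, -0.0, 0.994], [0.0, -1.0, -0.0]]
ft_force: [0.4, 0.6, 1.1]
grip_width: 0.0001
```

```bash
python3 -c "
from sf import *
to(-.120,-.034,.065)"
```

```text
TCP shaker mm -122.1 -34.1 148.0
t 52.1 pos [ 0.4204 -0.1521  0.148 ] yawz 83.64 y [ 0.0002 -0.0002 -1.    ] q [ -35.1   16.7   97.7    0.    65.5 -118.8] F [0.4 0.6 1.1] w 0.0001 
 shift cm [0.21 8.3  0.02]
```

Call:
jog_arm(rows=[{"hand":0,"dx":0.15,"dy":2,"dz":0,"ax":0,"ay":0,"az":0},{"hand":0,"dx":0,"dy":3,"dz":0,"ax":0,"ay":0,"az":0},{"hand":0,"dx":0,"dy":2,"dz":0,"ax":0,"ay":0,"az":0},{"hand":0,"dx":0,"dy":1,"dz":0,"ax":0,"ay":0,"az":0},{"hand":0,"dx":0,"dy":0.3,"dz":0,"ax":0,"ay":0,"az":0}])

```text
time_s: 52.52
position: [0.4211, -0.1518, 0.0633]
tool_rot: [[0.994, -0.003, 0.111], [-0.111, 0.002, 0.994], [-0.003, -1.0, 0.002]]
ft_force: [-0.6, 0.3, -0.1]
grip_width: 0.0001
```

Call:
jog_arm(rows=[{"hand":0,"dx":0,"dy":0,"dz":0,"ax":0,"ay":0,"az":0},{"hand":0,"dx":0,"dy":0,"dz":0,"ax":0,"ay":0,"az":0},{"hand":0,"dx":0,"dy":0,"dz":0,"ax":0,"ay":0,"az":0},{"hand":0,"dx":0,"dy":0,"dz":0,"ax":0,"ay":0,"az":0},{"hand":0,"dx":0,"dy":0,"dz":0,"ax":0,"ay":0,"az":0}])

```text
time_s: 52.93
position: [0.4221, -0.1524, 0.0654]
tool_rot: [[0.994, 0.001, 0.108], [-0.108, -0.001, 0.994], [0.001, -1.0, -0.001]]
ft_force: [-0.3, 0.5, -0.5]
grip_width: 0.0001
```

```bash
python3 -c "
from sf import *
to(-.120,-.034,.052)
snap('scene','sc33.png');snap('side','s33.png')
a=cv2.imread('pics/sc33.png');b=cv2.imread('pics/s33.png')
cv2.imwrite('pics/x33.png',np.hstack([cv2.resize(a[135:285,170:310],None,fx=3,fy=3),cv2.resize(b[120:270,220:350],None,fx=3,fy=3)]))"
```

```text
TCP shaker mm -120.3 -34.3 65.4
t 52.93 pos [ 0.4221 -0.1524  0.0654] yawz 83.8 y [ 0.001  -0.0008 -1.    ] q [ -35.    24.2  103.9   -0.    51.9 -118.8] F [-0.3  0.5 -0.5] w 0.0001 
 shift cm [0.03 1.34 0.03]
```

View pics/x33.png

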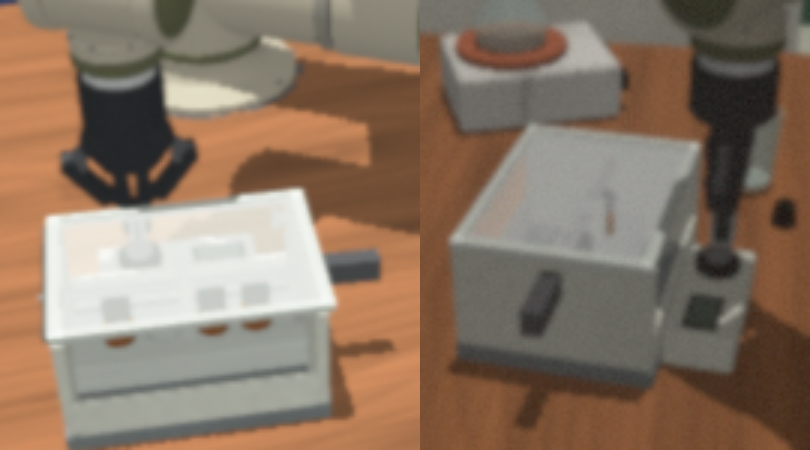

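Call:
jog_arm(rows=[{"hand":0,"dx":0,"dy":0.4,"dz":0,"ax":0,"ay":0,"az":0},{"hand":0,"dx":0,"dy":0.3,"dz":0,"ax":0,"ay":0,"az":0},{"hand":0,"dx":0,"dy":0.3,"dz":0,"ax":0,"ay":0,"az":0},{"hand":0,"dx":0,"dy":0.3,"dz":0,"ax":0,"ay":0,"az":0},{"hand":0,"dx":0,"dy":0.1,"dz":0,"ax":0,"ay":0,"az":0}])

```text
time_s: 53.45
position: [0.422, -0.1524, 0.0516]
tool_rot: [[0.994, 0.0, 0.108], [-0.108, -0.0, 0.994], [0.001, -1.0, -0.0]]
ft_force: [-6.0, 3.3, 30.0]
grip_width: 0.0001
```

Call:
jog_arm(rows=[{"hand":0,"dx":0,"dy":0.1,"dz":0,"ax":0,"ay":0,"az":0},{"hand":0,"dx":0,"dy":0.1,"dz":0,"ax":0,"ay":0,"az":0},{"hand":0,"dx":0,"dy":0,"dz":0,"ax":0,"ay":0,"az":0},{"hand":0,"dx":0,"dy":0,"dz":0,"ax":0,"ay":0,"az":0},{"hand":0,"dx":0,"dy":0,"dz":0,"ax":0,"ay":0,"az":0}])

```text
time_s: 53.87
position: [0.422, -0.1524, 0.0513]
tool_rot: [[0.994, 0.002, 0.107], [-0.107, -0.002, 0.994], [0.002, -1.0, -0.002]]
ft_force: [-9.8, 5.2, 43.4]
grip_width: -0.0
```

Call:
jog_arm(rows=[{"hand":0,"dx":0,"dy":-0.5,"dz":0,"ax":0,"ay":0,"az":0},{"hand":0,"dx":0,"dy":-1.5,"dz":0,"ax":0,"ay":0,"az":0},{"hand":0,"dx":0,"dy":-3,"dz":0,"ax":0,"ay":0,"az":0},{"hand":0,"dx":0,"dy":-4,"dz":0,"ax":0,"ay":0,"az":0},{"hand":0,"dx":0,"dy":-4,"dz":0,"ax":0,"ay":0,"az":0}])

```text
time_s: 54.28
position: [0.4212, -0.1519, 0.1797]
tool_rot: [[0.994, -0.002, 0.108], [-0.108, 0.001, 0.994], [-0.002, -1.0, 0.001]]
ft_force: [0.4, -0.3, -0.6]
grip_width: 0.0002
```

Call:
jog_arm(rows=[{"hand":0,"dx":-1,"dy":-3,"dz":0,"ax":0,"ay":0,"az":0},{"hand":0,"dx":-2,"dy":-1,"dz":0,"ax":0,"ay":0,"az":0},{"hand":0,"dx":-1,"dy":0,"dz":0,"ax":0,"ay":0,"az":0},{"hand":0,"dx":0,"dy":0,"dz":0,"ax":0,"ay":0,"az":0},{"hand":0,"dx":0,"dy":0,"dz":0,"ax":0,"ay":0,"az":0}])

```text
time_s: 54.7
position: [0.3817, -0.1478, 0.2177]
tool_rot: [[0.994, -0.001, 0.109], [-0.109, 0.001, 0.994], [-0.002, -1.0, 0.001]]
ft_force: [0.9, 0.3, 0.0]
grip_width: 0.0001
```

```bash
python3 -c "
from sf import *
to(-.120,-.034,.052)
snap('scene','sc34.png');snap('side','s34.png');snap('wrist','w34.png')
a=cv2.imread('pics/sc34.png');b=cv2.imread('pics/s34.png')
cv2.imwrite('pics/x34.png',np.hstack([cv2.resize(a[135:285,170:310],None,fx=3,fy=3),cv2.resize(b[120:270,220:350],None,fx=3,fy=3)]))"
```

```text
TCP shaker mm -161.0 -34.0 217.7
t 54.7 pos [ 0.3817 -0.1478  0.2177] yawz 83.77 y [-0.0014  0.0012 -1.    ] q [ -37.9    8.3   95.9    0.    75.8 -121.6] F [0.9 0.3 0. ] w 0.0001 
 shift cm [ 4.12 16.57 -0.01]
```

View pics/x34.png

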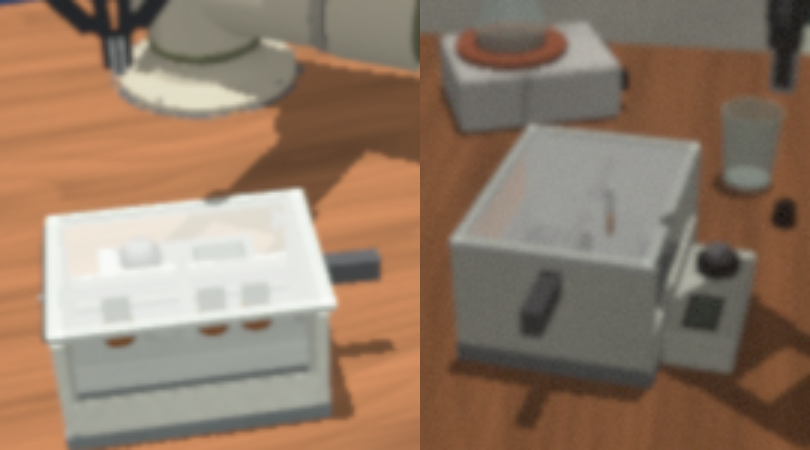

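View pics/s34.png

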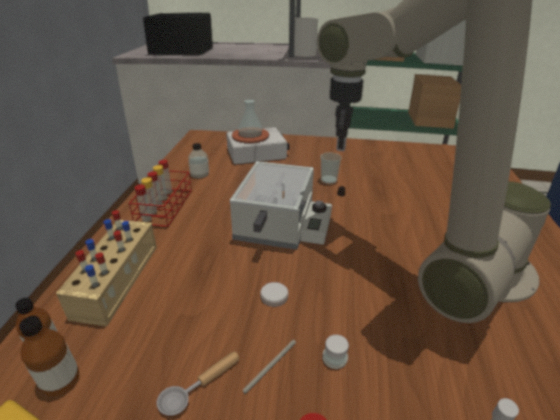

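View pics/w34.png

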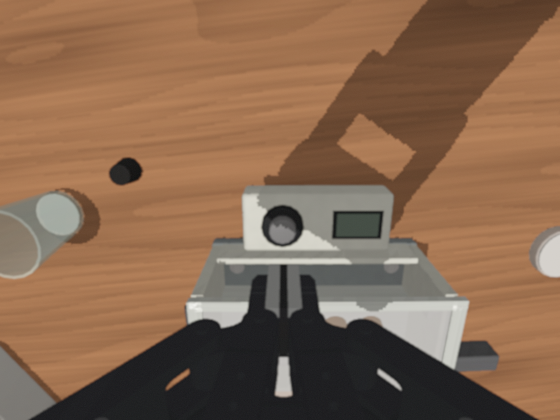

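```bash
python3 -c "
from h import *
print(job.close_job())"
```

```text
the job is handed in; nothing more can be done
None
```

I carried out the whole sequence and handed the job in at about 55 s of the 210 s allowed. No verdict is reported back.

- **Vials:** I found three vials on the bench and put them in wells 3, 1 and 0. The last two met the well floor with 2–6 N. The first met no clear floor force, but the pictures show it standing home like the others.
- **Rod:** It went through both end plates and the lug with no noticeable force. Pushing the handle against the first plate gave 22 N. After release, the pictures show it flush with the plate.
- **Lid:** I swung it from about 98° down to its catches and pressed past them, with about 9 N at the stop. The force then fell away and it came to a hard stop, with the fingertips at z ≈ 0.121 m. The pictures show it flat.
- **Button:** I pressed it to its stop (fingertips at z ≈ 0.051 m) and let go. It appears up again in the last pictures.

**Final checks:** The last pictures show the robot clear of everything, the lid flat, and the other things on the bench where they were. I saw no sign that anything had been knocked aside.

**One doubt:** The wrist force peaked near 43 N (vertical) during the button press. That was through the fingertips, with no sign of the arm or gripper body touching anything. It was well under the 120 N wrist limit, but above the 40 N limit set for the arm and gripper body.

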